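# Get the model bench ready: turn the towers, click and clear the pens

### The arm

A 6-joint arm with a two-finger parallel gripper is mounted at the origin on the work surface. World frame = base frame: x ahead of the robot, y to its left, z up, the work surface at z = 0. Lengths are in m, angles in degrees, forces in N, time in s.
With the tool pointing down it reaches from about 0.15 to 0.775 m from the base axis. Payload 6.1 kg.
Tool frame: the origin (TCP) lies where the fingers leave the gripper's body, on its centre line; the fingertips stand 73 mm ahead of it and the grasp point (between the pads) lies 54 mm ahead of it; z points along the fingers, y is the direction in which the jaws open and shut (so a half turn about z gives the same grasp; the last joint's range is limited). The gripper opens to 85 mm and grips with 20 to 120 N. Pads are 22 mm wide; open, the fingers measure 114 mm over their backs; the gripper's body (76 mm by 85 mm) begins 54 mm behind the grasp point. The pads swing forward as they close: fully open they stand 13 mm farther back than shut.
Start: joints at [0, 7.208, -2.269, 80.523, 0, 90], TCP at [0.525, -0, 0.304] pointing down, gripper open.
Joint ranges: [-155.77, 155.77], [-54.66, 111.73], [-72.52, 77.12], [-102.08, 115.82], [-83.92, 84.16], [-180, 180]. Speed limits (degrees/s): [136.94, 136.94, 172.46, 180, 180, 180].

### API

Orientations are given as [roll, pitch, yaw] about the fixed x, y, z axes, in that order (R = Rz(yaw) Ry(pitch) Rx(roll)).
In Python, from station import robot gives the robot as it stands.
- The arm moves only by the tool move_arm, never from a script. Its argument "steps" is a list of rows, each an object with "offset": the shift along the tool's x, y, z in m, a list of three; "angular": the turn, a rotation vector about the tool's x, y, z in degrees, a list of three. A call has 1 to 10 rows; each row shifts and turns the pose as measured when the row begins, along the tool's axes as they then stand; what a row does not reach is not made up. A row lasts 1/8 s, in which the tool goes at most 62.5 mm and 10.7 degrees, less where a joint would pass 70% of its speed; a pose out of reach is approached as far as the arm can. A call with a gripper value outside its range is refused whole. "grip" is the finger opening in m, from 0 to 0.0854, set as the call begins (left out, the last holds). The fingers move at their own pace and stop on an object; "force" is the grip in N (left out, the last holds). Time passes only in rows, so rows that do not move let the fingers close. It gives the time, the measured TCP pose, the force and the opening at its end, in the units of the state.
- robot.sense(): the state, without advancing time (a new reading comes with each control period).
- robot.snapshot(name): name is "scene" or "side" or "wrist"; returns (picture, depth): 420x560x3 uint8, red, green, blue; 420x560 float32, m along the optical axis (not along the pixel's ray), 0 where there is no reading.
- robot.camera_params(name): a dict with "intrinsics" (3x3 intrinsics, pixels), "rvec" (rotation vector, rad) and "tvec" (3), from world to camera coordinates, as OpenCV has them; the wrist camera has in their place "T_tool_cam" (4x4, takes a point from camera to tool coordinates, whose origin is the TCP and whose axes are the flange's). Camera axes: x right, y down, z forward; pixel columns grow to the right and rows downward; lengths in m; the calibration is good to about 2 mm. A picture is of the moment at which its call begins: read the wrist's pose just before it. camera_params takes no time and is no camera call.
- robot.close_job(): hands the job in, once; it reports no verdict.
Trained networks look in the newest picture that a camera, given by its name, has taken for a name from the list of things; names that differ only in an ending like _2 or _b are one class to them, and where a whole thing is asked for, a point or a joint stands for the part that bears it (a point fixed in the world has none). Each returns a list of dicts, best first, with "p" (0 to 1); they miss things now and then, are a little off and sometimes report something else, mostly with a low value. They report only what shows in the picture. A call takes as long as a camera call. They do not tell look-alikes from the thing itself.
- robot.outline_of(name, camera): "region" (420x560 bool, what is visible of it) and "at" ([column, row] in pixels, amid what is visible of it).
The state is a dict: "t": time; "joints": joint angles; "qd": joint speeds; "tau": joint torques, N m; "tool_pos": TCP position; "tool_rot": TCP orientation; "wrist_force": force on the tool from outside, world axes, zero at the start; "wrist_torque": the same for the moment, N m; "grip_width": finger opening in m.
Only numpy, scipy, OpenCV 4.12 (cv2) and the standard library are available. Lean on these libraries where they do the work, as an engineer would, in place of code of your own. Each camera call takes 0.05 s, during which the arm holds its last target. There are 200 camera calls.

### The job

Roll every hexagonal tower over on the cutting mat, one flat at a time and without lifting it off the mat, until its window face is on top. Take the retractable pen from its holder, push its end button fully home against the steel plate and lay it in the shallow black tray with all loose markers, and put the house blocks in the deep cardboard box. Do not disturb the glue bottle or the spray can.

Things in the scene. Friction and masses are not known exactly. Their poses are not given: they have to be found in the camera images.
- tower_a: white hexagonal prism lying on a flat, 90 mm long, 50 mm across flats (57.7 across corners, flats 28.9 wide), 0.1 to 0.2 kg. Origin at its centre, 25 mm above the mat. x along its length; +z the outward normal of its one window face (two rows of dark windows; other flats blank). The mat grips: pushed forward and up at a side corner it tips over its leading bottom edge, 28.9 mm on. May be absent
- tower_b: white hexagonal prism lying on a flat, 90 mm long, 50 mm across flats (57.7 across corners, flats 28.9 wide), 0.1 to 0.2 kg. Origin at its centre, 25 mm above the mat. x along its length; +z the outward normal of its one window face (two rows of dark windows; other flats blank). The mat grips: pushed forward and up at a side corner it tips over its leading bottom edge, 28.9 mm on. May be absent
- tower_c: white hexagonal prism lying on a flat, 90 mm long, 50 mm across flats (57.7 across corners, flats 28.9 wide), 0.1 to 0.2 kg. Origin at its centre, 25 mm above the mat. x along its length; +z the outward normal of its one window face (two rows of dark windows; other flats blank). The mat grips: pushed forward and up at a side corner it tips over its leading bottom edge, 28.9 mm on. May be absent
- marker_a: marker with a square-section barrel, 132 mm long (along x), 17 mm wide and 17 mm high (the black cap half, at +x, 18 mm wide), lying on the bench, 30 g. Origin under its middle. May be absent
- marker_b: marker with a square-section barrel, 132 mm long (along x), 17 mm wide and 17 mm high (the black cap half, at +x, 18 mm wide), lying on the bench, 30 g. Origin under its middle. May be absent
- house_a: white stepped house block, 84 mm long (x), 46 mm wide (y), 22 mm high, with an upper storey (20 mm off the middle towards -x, 44 mm long, full width) up to 40 mm high; 50 g. Origin under its middle. May be absent
- house_b: white stepped house block, 84 mm long (x), 46 mm wide (y), 22 mm high, with an upper storey (20 mm off the middle towards -x, 44 mm long, full width) up to 40 mm high; 50 g. Origin under its middle. May be absent
- mat: dark rubber cutting mat fixed to the bench, 280 (x) x 420 (y) x 3 mm; origin at the centre of its underside
- tray: shallow black open tray, fixed, outside 200 (x) x 150 (y) x 35 mm high, walls and floor 5 mm; origin at the centre of its underside. For everything that writes
- carton: deep open cardboard box, fixed, outside 200 (x) x 150 (y) x 75 mm high, walls and floor 5 mm; origin at the centre of its underside. For house blocks
- holder: light wooden holder block, fixed, 70 x 70 x 70 mm with a square 19 mm through hole in its top, in which the retractable pen hangs by its collar; origin at the centre of its underside
- plate: flat steel plate fixed on the bench, 90 x 90 x 12 mm; origin at the centre of its underside (top 12 mm above it)
- pen: retractable pen hanging upright in the holder, nib up, button end down. White round barrel 16 mm thick, 115 mm long; origin at the middle of the barrel's button end (15 mm above the bench at the start), z towards the nib. Black collar 27 mm across at z = 55 to 61 mm rests on the holder; nib z = 115 to 135 mm. Button 11 mm across, sticking out 10 mm beyond the origin. 40 g
- pen_mid (a point): point on the pen's axis 60 mm from the origin, about the middle of the pen
- pen_button (a joint): how far the pen's end button is pushed in, in m: 0 = sticking out 10 mm, 0.009 = fully home. It slides stiffly (about 6 N) and stays where it is left; there is no spring
- glue: amber glue bottle, 44 mm across and 120 mm high, upright, loose; bystander, origin at its base
- spray: spray can, 52 mm across and 160 mm high, upright, loose; bystander, origin at its base
Mind the look-alikes: they are no part of the job. What is shaped like the marker_a but blue or green is not meant.

How it is judged:
By the outcome, as a careful person would: the job done as asked, in the order asked, and still so for the second after the job is handed in, with the robot touching nothing.
Of tower_a, tower_b, tower_c only 2 to 3 are there at a start; the rules pass over those that are not, and their reading is None.
Of marker_a, marker_b, house_a, house_b only 3 to 4 are there at a start; the rules pass over those that are not, and their reading is None.
At some moment in a run one of marker_a, marker_b, house_a, house_b may be knocked a few centimetres aside while the robot is not near it.
It also fails if it takes over 210 s, if anything falls off the work surface, if the arm or the gripper's body presses on something with over 40 N, if the wrist force passes 120 N, or if a joint passes its speed limit or range.

## Working session

There is one attempt and no reset: what is moved stays moved. The work goes in short steps, Python scripts to look and compute and a tool call to move; the robot and the scene stay as the last step left them, time stands still between calls to the robot, and variables do not carry over. Pictures are saved under pics/ and viewed, about 12 in all and at most 16, crops included, and the job is handed in when it is done.

Besides the shell and the picture viewer there is one more tool, called after "Emit:" as name(argument=value, ...), one argument or row to a line, values as JSON. move_arm: Moves the arm, as the interface text tells. Its arguments: {"type":"object","properties":{"steps":{"type":"array"},"grip":{"type":"number"},"force":{"type":"number"}},"required":["steps"]}

```bash
ls; mkdir -p pics
cat > h.py <<'E'
import numpy as np, cv2
from scipy.spatial.transform import Rotation as R
from station import robot
def snap(cam, name=None):
    s=robot.sense(); im,d=robot.snapshot(cam)
    if name: cv2.imwrite('pics/'+name+'.png', im[:,:,::-1])
    return im,d,s
def toolT(s):
    T=np.eye(4); T[:3,:3]=R.from_euler('xyz',s['tool_rot'],degrees=True).as_matrix(); T[:3,3]=s['tool_pos']; return T
def cloud(cam,d,s):
    p=robot.camera_params(cam); K=np.array(p['intrinsics'])
    v,u=np.mgrid[:d.shape[0],:d.shape[1]]
    X=np.stack([(u-K[0,2])/K[0,0]*d,(v-K[1,2])/K[1,1]*d,d],-1)
    if cam=='wrist':
        T=toolT(s)@np.array(p['T_tool_cam'])
    else:
        T=np.eye(4); Rm=cv2.Rodrigues(np.array(p['rvec'],float))[0]; T[:3,:3]=Rm.T; T[:3,3]=-Rm.T@np.array(p['tvec'],float).ravel()
    W=X@T[:3,:3].T+T[:3,3]; W[d<=0]=np.nan
    return W
E
python3 - <<'E'
from h import *
s=robot.sense(); print({k:np.round(v,3) for k,v in s.items()})
for c in ['scene','side','wrist']:
    im,d,s=snap(c,c+'0'); W=cloud(c,d,s); np.savez('/tmp/%s0.npz'%c,im=im,W=W)
    p=robot.camera_params(c); print(c,{k:np.round(v,3).tolist() for k,v in p.items()})
    if c!='wrist':
        for n in ['tower_a','marker_a','house_a','mat','tray','carton','holder','plate','pen','glue','spray']:
            for o in robot.outline_of(n,c):
                P=W[o['region']]; P=P[np.isfinite(P[:,0])]
                if len(P): print(c,n,round(o['p'],2),np.round(o['at']).tolist(),len(P),'med',np.round(np.median(P,0),3),'lo',np.round(np.percentile(P,3,axis=0),3),'hi',np.round(np.percentile(P,97,axis=0),3))
ims=[cv2.imread('pics/%s0.png'%c) for c in ['scene','side']]
E
```

```text
pics
{'t': np.float64(0.0), 'joints': array([-0.0000e+00,  7.2400e+00, -2.3280e+00,  8.0525e+01,  1.0000e-03,
        8.9999e+01]), 'qd': array([-0.124, -0.051, -0.006,  0.03 , -0.013,  0.042]), 'tau': array([-2.0000e-03, -4.3592e+01,  3.5292e+01,  1.7000e-02, -0.0000e+00,
       -0.0000e+00]), 'tool_pos': array([0.525, 0.   , 0.303]), 'tool_rot': array([-1.79907e+02, -1.00000e-03,  9.00000e+01]), 'wrist_force': array([ 0.07 ,  0.391, -0.577]), 'wrist_torque': array([-0.019, -0.019,  0.009]), 'grip_width': np.float64(0.085)}
scene {'intrinsics': [[479.83, 0.0, 279.931], [0.0, 479.83, 206.865], [0.0, 0.0, 1.0]], 'rvec': [0.886, 2.732, -0.776], 'tvec': [0.432, -0.174, 1.408]}
scene tower_a 0.97 [220.0, 205.0] 750 med [ 0.609 -0.149  0.049] lo [ 0.582 -0.202  0.013] hi [ 0.63  -0.114  0.057]
scene tower_a 0.74 [256.0, 247.0] 844 med [ 0.611 -0.006  0.05 ] lo [ 0.582 -0.057  0.016] hi [0.635 0.031 0.056]
scene tower_a 0.62 [362.0, 258.0] 1015 med [0.422 0.176 0.067] lo [0.377 0.128 0.009] hi [0.445 0.201 0.073]
scene marker_a 0.78 [215.0, 173.0] 319 med [ 0.556 -0.287  0.016] lo [ 0.494 
[... 4139 characters left out ...]
[ 0.358 -0.204  0.001] hi [ 0.444 -0.117  0.016]
side plate 0.53 [307.0, 197.0] 528 med [ 0.599 -0.034  0.044] lo [ 0.577 -0.062  0.003] hi [0.629 0.029 0.056]
side plate 0.36 [220.0, 171.0] 128 med [0.406 0.159 0.101] lo [0.398 0.15  0.067] hi [0.435 0.258 0.143]
side glue 0.53 [287.0, 138.0] 260 med [0.701 0.27  0.042] lo [ 0.57   0.007 -0.001] hi [0.741 0.385 0.261]
side spray 0.88 [404.0, 269.0] 1175 med [ 0.637 -0.439  0.104] lo [ 0.624 -0.452  0.007] hi [ 0.672 -0.406  0.161]
wrist {'intrinsics': [[307.696, 0.0, 282.069], [0.0, 307.696, 204.04], [0.0, 0.0, 1.0]], 'T_tool_cam': [[-0.0, -0.945, -0.326, 0.084], [1.0, -0.0, -0.0, 0.001], [0.0, -0.326, 0.945, -0.071], [0.0, 0.0, 0.0, 1.0]]}
```

View pics/scene0.png

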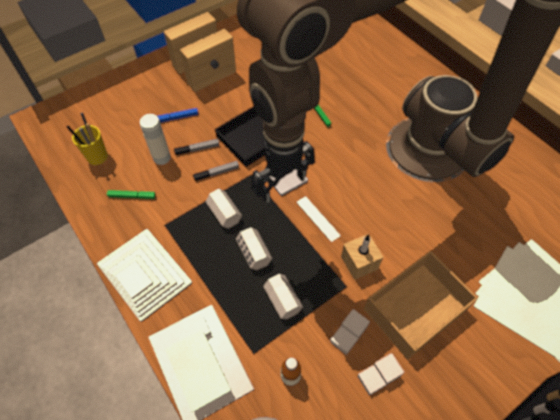

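View pics/side0.png

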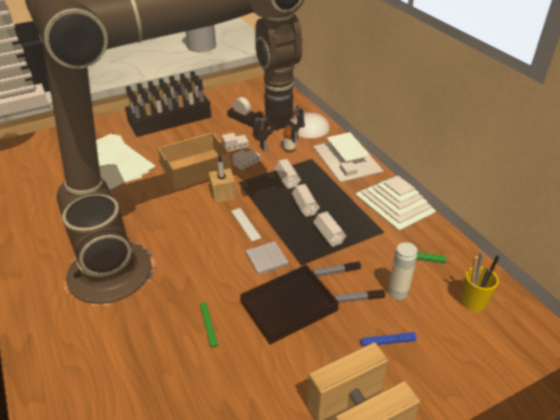

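The scene picture shows three towers on the mat at (222,207), (254,248) and (283,297), with the middle one's windows on its +x side. The dark markers are at (197,147) and (215,172), and the houses at (350,332), greyish, and (380,374). The side view agrees. Next I'll check the windows and the wrist view.

Run:
```python
from h import *
a=cv2.imread('pics/scene0.png')[180:330,195:315]; b=cv2.imread('pics/side0.png')[150:250,265:355]; w=cv2.imread('pics/wrist0.png')
a=cv2.resize(a,(320,400),interpolation=cv2.INTER_CUBIC); b=cv2.resize(b,(360,400),interpolation=cv2.INTER_CUBIC)
top=np.hstack([a,b]); w=cv2.resize(w,(680,510))[150:, :]
w=cv2.imread('pics/wrist0.png')
cv2.imwrite('pics/m1.png',top)
h=cv2.imread('pics/scene0.png')
print(robot.sense()['t'])
```

```text
1.25
```

View pics/m1.png

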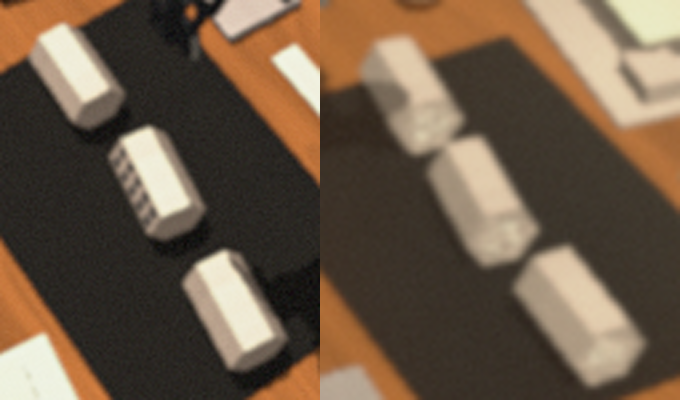

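View pics/wrist0.png

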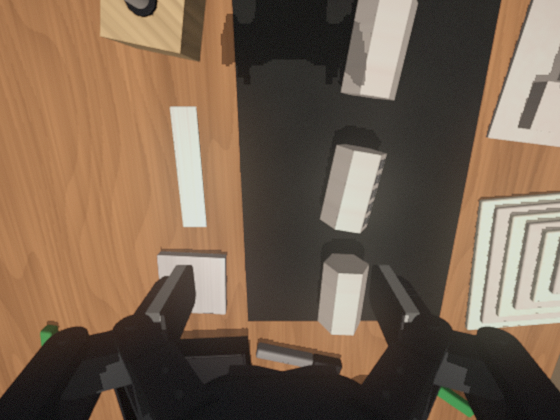

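The middle tower's windows are on its +x upper flat, so it needs one roll toward -x. The windows on the other two are hidden on a lower flat. I'll turn the wrist and look from low down on the -x side.

Emit:
move_arm(
  steps=[
    {"offset": [0, 0, 0], "angular": [0, 0, -10.5]},
    {"offset": [0, 0, 0], "angular": [0, 0, -10.5]},
    {"offset": [0, 0, 0], "angular": [0, 0, -10.5]},
    {"offset": [0, 0, 0], "angular": [0, 0, -10.5]},
    {"offset": [0, 0, 0], "angular": [0, 0, -10.5]},
    {"offset": [0, 0, 0], "angular": [0, 0, -10.5]},
    {"offset": [0, 0, 0], "angular": [0, 0, -10.5]},
    {"offset": [0, 0, 0], "angular": [0, 0, -10.5]},
    {"offset": [0, 0, 0], "angular": [0, 0, -6]},
  ],
  grip=0.04,
)

```text
t: 2.38
tool_pos: [0.525, -0.0, 0.3039]
tool_rot: [180.0, -0.0, -177.7]
wrist_force: [0.3, -0.4, 0.3]
grip_width: 0.0399
```

Emit:
move_arm(
  steps=[
    {"offset": [0.022, 0, 0.055], "angular": [0, 0, 0]},
    {"offset": [0.022, 0, 0.055], "angular": [0, 0, 0]},
    {"offset": [0.021, 0, 0.05], "angular": [0, 0, 0]},
    {"offset": [0, 0, 0], "angular": [0, -10, 0]},
    {"offset": [0, 0, 0], "angular": [0, -10, 0]},
    {"offset": [0, 0, 0], "angular": [0, -10, 0]},
    {"offset": [0, 0, 0], "angular": [0, -10, 0]},
    {"offset": [0, 0, 0], "angular": [0, 0, 0]},
  ],
)

```text
t: 3.38
tool_pos: [0.4568, -0.0026, 0.1354]
tool_rot: [180.0, 40.9, -177.6]
wrist_force: [-0.5, 0.4, 0.0]
grip_width: 0.0403
```

Run:
```python
from h import *
im,d,s=snap('wrist','wl1'); print(np.round(s['tool_pos'],4),np.round(s['tool_rot'],2),s['t'],np.round(s['joints'],1),s['grip_width'])
```

```text
[ 0.4568 -0.0026  0.1354] [ 179.99   40.93 -177.63] 3.375 [ -1.6 -20.3 -59.9   9.6   2.6  -3. ] 0.04027470830303227
```

View pics/wl1.png

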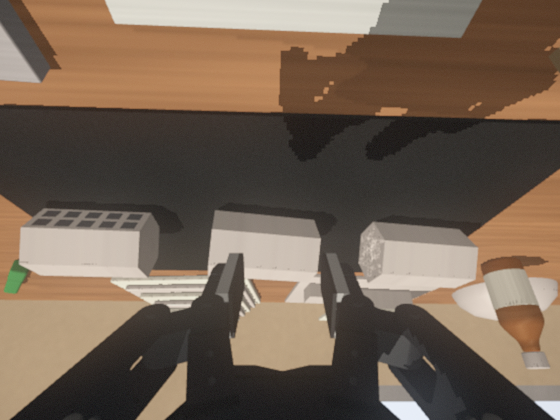

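Left, the y≈-0.15 tower (40–150, 215) shows its windows on the lower -x flat, so it needs two rolls toward +x. The y≈+0.13 tower has none there, so it rolls toward -x. Next I need precise tower poses.

Run:
```python
from h import *
def fit(P):
    c=P.mean(0); u,sv,vt=np.linalg.svd(P[:,:2]-c[:2],full_matrices=False); a=vt[0]; a=a*np.sign(a[1]); n=np.array([a[1],-a[0]])
    q=(P[:,:2])@np.stack([a,n],1); lo,hi=np.percentile(q,1,axis=0),np.percentile(q,99,axis=0)
    m=(lo+hi)/2; return np.round(m@np.stack([a,n]),4), np.round(np.degrees(np.arctan2(-a[0],a[1])),1),np.round(hi-lo,4)
for f in ['scene0','side0','wrist0']:
    W=np.load('/tmp/%s.npz'%f)['W'].reshape(-1,3)
    for yc in (-.155,-.01,.13):
        m=(np.abs(W[:,0]-.612)<.05)&(np.abs(W[:,1]-yc)<.065)&(W[:,2]>.0475)&(W[:,2]<.06)
        if m.sum()>30: print(f,yc,m.sum(),fit(W[m]),np.median(W[m][:,2]).round(4))
# mat extent
W=np.load('/tmp/scene0.npz');
```

```text
scene0 -0.155 408 (array([ 0.6044, -0.1595]), np.float64(-3.0), array([0.0894, 0.035 ])) 0.0526
scene0 -0.01 478 (array([ 0.6063, -0.0147]), np.float64(-9.6), array([0.09  , 0.0363])) 0.0527
scene0 0.13 560 (array([0.6216, 0.1301]), np.float64(-8.9), array([0.0892, 0.0355])) 0.0525
side0 -0.155 268 (array([ 0.6031, -0.1613]), np.float64(-1.8), array([0.0906, 0.0341])) 0.0523
side0 -0.01 226 (array([ 0.6061, -0.0157]), np.float64(-9.9), array([0.0911, 0.0363])) 0.0522
side0 0.13 187 (array([0.6209, 0.1282]), np.float64(-6.9), array([0.0918, 0.0346])) 0.0524
wrist0 -0.155 1827 (array([ 0.6056, -0.159 ]), np.float64(-3.0), array([0.0893, 0.0357])) 0.0538
wrist0 -0.01 2611 (array([ 0.6079, -0.0143]), np.float64(-9.8), array([0.0889, 0.0354])) 0.0537
wrist0 0.13 3655 (array([0.6225, 0.127 ]), np.float64(-8.8), array([0.0817, 0.0352])) 0.0534
```

```bash
cat >> h.py <<'E'
import json
def Rt(theta,yaw):
    # tool down, -tool x along horizontal dir at angle yaw-180; tip tilted toward that dir by theta
    return R.from_euler('z',yaw,degrees=True)*R.from_euler('x',180,degrees=True)*R.from_euler('y',-theta,degrees=True)
def rows(wps,start=None,dl=.045,da=9.5):
    s=robot.sense()
    p=np.array(s['tool_pos']); r=R.from_euler('xyz',s['tool_rot'],degrees=True)
    if start: p,r=np.array(start[0]),start[1]
    out=[]
    for q,rq in wps:
        q=np.array(q); rv=(r.inv()*rq).as_rotvec(degrees=True)
        n=max(1,int(np.ceil(max(np.linalg.norm(q-p)/dl,np.linalg.norm(rv)/da))))
        for i in range(n):
            rr=r*R.from_rotvec(rv*i/n,degrees=True)
            o=rr.inv().apply((q-p)/n)
            out.append({"offset":[round(float(x),4)+0 for x in o],"angular":[round(float(x),1)+0 for x in rv/n]})
        p,r=q,rq
    for k in range(0,len(out),10): print(json.dumps(out[k:k+10]))
    return p,r
def st():
    s=robot.sense(); print(np.round(s['tool_pos'],4),np.round(s['tool_rot'],1),'t',round(s['t'],2),'F',np.round(s['wrist_force'],1),'g',round(float(s['grip_width']),4))
def rollw(c,psi,sgn=1,L=.072,pre=.0015,ang=50,th=25,back=.015,zF=.014,mat=.003,yawoff=0):
    """c: tower centre xy; push dir = sgn*(cos psi, sin psi)"""
    d=sgn*np.array([np.cos(np.radians(psi)),np.sin(np.radians(psi))])
    yaw=180+psi
    def pose(F,t):  # F (u,z), t tilt of tip toward push dir
        tr=np.radians(t); tc=np.array(F)-.011*np.array([np.cos(tr),np.sin(tr)])-L*np.array([np.sin(tr),-np.cos(tr)])
        return np.r_[np.array(c)+d*tc[0],tc[1]+mat], Rt(t*sgn,yaw)
    tr=np.radians(th); uc=-.02887-np.tan(tr)*(.025-zF)
    E=np.array([.01443,0])
    w=[pose((uc-back,zF+.06),th),pose((uc-back,zF),th),pose((uc+pre,zF),th)]
    for a in np.linspace(0,ang,int(ang/8.4)+1)[1:]:
        ar=np.radians(-a); Q=np.array([[np.cos(ar),-np.sin(ar)],[np.sin(ar),np.cos(ar)]])
        w.append(pose(E+Q@(np.array([uc+pre,zF])-E),th-a))
    tf=th-ang; F=E+Q@(np.array([uc+pre,zF])-E)
    w.append(pose(F+np.array([-.03,.02]),tf))
    return w
E
python3 - <<'E'
from h import *
w=rollw((.605,-.159),-3)
print([np.round(x[0],3).tolist() for x in w])
e=rows(w[:3]); rows(w[3:],start=(w[2][0],w[2][1]))
E
```

```text
[[0.516, -0.154, 0.138], [0.516, -0.154, 0.078], [0.532, -0.155, 0.078], [0.546, -0.156, 0.092], [0.563, -0.157, 0.103], [0.581, -0.158, 0.111], [0.6, -0.159, 0.116], [0.62, -0.16, 0.118], [0.59, -0.158, 0.138]]
[{"offset": [-0.0094, -0.0385, 0.0083], "angular": [0.7, 4.0, 1.1]}, {"offset": [-0.0107, -0.0382, 0.0081], "angular": [0.7, 4.0, 1.1]}, {"offset": [-0.012, -0.0378, 0.0078], "angular": [0.7, 4.0, 1.1]}, {"offset": [-0.0133, -0.0375, 0.0074], "angular": [0.7, 4.0, 1.1]}, {"offset": [0.0127, 0.0, 0.0272], "angular": [0.0, 0.0, 0.0]}, {"offset": [0.0127, 0.0, 0.0272], "angular": [0.0, 0.0, 0.0]}, {"offset": [-0.015, 0.0, 0.007], "angular": [0.0, 0.0, 0.0]}]
[{"offset": [-0.0094, 0.0, -0.0033], "angular": [0.0, 5.0, 0.0]}, {"offset": [-0.0091, 0.0, -0.0041], "angular": [0.0, 5.0, 0.0]}, {"offset": [-0.0094, 0.0, -0.0033], "angular": [0.0, 5.0, 0.0]}, {"offset": [-0.0091, 0.0, -0.0041], "angular": [0.0, 5.0, 0.0]}, {"offset": [-0.0094, 0.0, -0.0033], "angular": [0.0, 5.0, 0.0]}, {"offset": [-0.0091, 0.0, -0.0041], "angular": [0.0, 5.0, 0.0]}, {"offset": [-0.0094, 0.0, -0.0033], "angular": [0.0, 5.0, 0.0]}, {"offset": [-0.0091, 0.0, -0.0041], "angular": [0.0, 5.0, 0.0]}, {"offset": [-0.0094, 0.0, -0.0033], "angular": [0.0, 5.0, 0.0]}, {"offset": [-0.0091, 0.0, -0.0041], "angular": [0.0, 5.0, 0.0]}]
[{"offset": [0.0356, 0.0, -0.0054], "angular": [0.0, 0.0, 0.0]}]
```

Emit:
move_arm(
  steps=[
    {"offset": [-0.0094, -0.0385, 0.0083], "angular": [0.7, 4.0, 1.1]},
    {"offset": [-0.0107, -0.0382, 0.0081], "angular": [0.7, 4.0, 1.1]},
    {"offset": [-0.012, -0.0378, 0.0078], "angular": [0.7, 4.0, 1.1]},
    {"offset": [-0.0133, -0.0375, 0.0074], "angular": [0.7, 4.0, 1.1]},
    {"offset": [0.0127, 0.0, 0.0272], "angular": [0, 0, 0]},
    {"offset": [0.011, 0.0, 0.024], "angular": [0, 0, 0]},
    {"offset": [0, 0, 0], "angular": [0, 0, 0]},
  ],
  grip=0.03,
)

```text
t: 4.3
tool_pos: [0.5354, -0.1645, 0.0955]
tool_rot: [180.0, 24.4, 177.1]
wrist_force: [-0.4, -0.4, -0.1]
grip_width: 0.0299
```

Run:
```python
from h import *
st()
w=rollw((.605,-.159),-3)
rows(w[1:3])
```

```text
[ 0.5354 -0.1645  0.0955] [180.   24.4 177.1] t 4.3 F [-0.4 -0.4 -0.1] g 0.0299
[{"offset": [0.0257, 0.0092, 0.008], "angular": [0.1, -0.6, 0.1]}, {"offset": [-0.015, 0.0, 0.007], "angular": [0.0, 0.0, 0.0]}]
```

Emit:
move_arm(
  steps=[
    {"offset": [0.0125, 0.0045, 0.002], "angular": [0.1, -0.6, 0.1]},
    {"offset": [0.0125, 0.0045, 0.002], "angular": [0, 0, 0]},
    {"offset": [0, 0, 0], "angular": [0, 0, 0]},
  ],
)

```text
t: 4.68
tool_pos: [0.516, -0.1543, 0.084]
tool_rot: [-179.9, 25.1, 177.1]
wrist_force: [0.1, 0.4, 0.1]
grip_width: 0.0301
```

Run:
```python
from h import *
st()
w=rollw((.605,-.159),-3)
rows(w[1:3],dl=.01)
```

```text
[ 0.516  -0.1543  0.084 ] [-179.9   25.1  177.1] t 4.67 F [0.1 0.4 0.1] g 0.0301
[{"offset": [0.003, -0.0001, 0.0057], "angular": [0.0, 0.1, 0.1]}, {"offset": [-0.0075, 0.0, 0.0035], "angular": [0.0, 0.0, 0.0]}, {"offset": [-0.0075, 0.0, 0.0035], "angular": [0.0, 0.0, 0.0]}]
```

Emit:
move_arm(
  steps=[
    {"offset": [0.003, 0, 0.0057], "angular": [0, 0, 0]},
    {"offset": [-0.007, 0, 0.0035], "angular": [0, 0, 0]},
    {"offset": [-0.0075, 0, 0.0035], "angular": [0, 0, 0]},
    {"offset": [0, 0, 0], "angular": [0, 0, 0]},
  ],
)

```text
t: 5.18
tool_pos: [0.534, -0.1553, 0.0789]
tool_rot: [-179.9, 25.3, 177.1]
wrist_force: [-0.0, -1.1, -0.2]
grip_width: 0.0301
```

Emit:
move_arm(
  steps=[
    {"offset": [-0.0094, 0.0, -0.0033], "angular": [0.0, 5.0, 0.0]},
    {"offset": [-0.0091, 0.0, -0.0041], "angular": [0.0, 5.0, 0.0]},
    {"offset": [-0.0094, 0.0, -0.0033], "angular": [0.0, 5.0, 0.0]},
    {"offset": [-0.0091, 0.0, -0.0041], "angular": [0.0, 5.0, 0.0]},
    {"offset": [-0.0094, 0.0, -0.0033], "angular": [0.0, 5.0, 0.0]},
    {"offset": [-0.0091, 0.0, -0.0041], "angular": [0.0, 5.0, 0.0]},
    {"offset": [-0.0094, 0.0, -0.0033], "angular": [0.0, 5.0, 0.0]},
    {"offset": [-0.0091, 0.0, -0.0041], "angular": [0.0, 5.0, 0.0]},
    {"offset": [-0.0094, 0.0, -0.0033], "angular": [0.0, 5.0, 0.0]},
  ],
)

```text
t: 6.3
tool_pos: [0.6125, -0.159, 0.1186]
tool_rot: [-179.9, -21.3, 177.0]
wrist_force: [-1.3, -0.4, 2.1]
grip_width: 0.0303
```

Emit:
move_arm(
  steps=[
    {"offset": [0.035, 0.0, -0.006], "angular": [0, 0, 0]},
    {"offset": [0, 0, 0], "angular": [0, 0, 0]},
    {"offset": [0, 0, 0], "angular": [0, 0, 0]},
  ],
)

```text
t: 6.68
tool_pos: [0.584, -0.1575, 0.1293]
tool_rot: [180.0, -21.9, 177.1]
wrist_force: [-0.6, 0.2, -0.1]
grip_width: 0.0302
```

```bash
cat >> h.py <<'E'
def fit(P):
    c=P.mean(0); u,sv,vt=np.linalg.svd(P[:,:2]-c[:2],full_matrices=False); a=vt[0]; a=a*np.sign(a[1]); n=np.array([a[1],-a[0]])
    q=(P[:,:2])@np.stack([a,n],1); lo,hi=np.percentile(q,1,axis=0),np.percentile(q,99,axis=0)
    m=(lo+hi)/2; return np.round(m@np.stack([a,n]),4), np.round(np.degrees(np.arctan2(-a[0],a[1])),1),np.round(hi-lo,4)
def towers(cams=('scene','side'),name=None,ys=(-.16,-.01,.13)):
    for c in cams:
        im,d,s=snap(c,name and name+c); W=cloud(c,d,s).reshape(-1,3)
        for yc in ys:
            m=(np.abs(W[:,0]-.615)<.12)&(np.abs(W[:,1]-yc)<.06)&(W[:,2]>.0475)&(W[:,2]<.06)
            if m.sum()>30: print(c,yc,m.sum(),*fit(W[m]),np.median(W[m][:,2]).round(4))
E
python3 - <<'E'
from h import *
st(); towers(name='r1')
a=cv2.imread('pics/r1scene.png')[150:330,165:315]; b=cv2.imread('pics/r1side.png')[140:260,265:365]
cv2.imwrite('pics/m2.png',np.hstack([cv2.resize(a,(400,480),interpolation=cv2.INTER_CUBIC),cv2.resize(b,(400,480),interpolation=cv2.INTER_CUBIC)]))
E
```

```text
[ 0.584  -0.1575  0.1293] [180.  -21.9 177.1] t 6.67 F [-0.6  0.2 -0.1] g 0.0302
scene -0.16 409 [ 0.6051 -0.1601] -2.5 [0.0892 0.0352] 0.0528
scene -0.01 470 [ 0.6067 -0.0144] -9.4 [0.0892 0.0353] 0.0527
scene 0.13 554 [0.6219 0.13  ] -8.2 [0.0892 0.036 ] 0.0528
side -0.16 167 [ 0.6033 -0.1614] -2.9 [0.0921 0.034 ] 0.0521
side -0.01 205 [ 0.604  -0.0145] -14.7 [0.0914 0.0351] 0.0523
side 0.13 192 [0.6219 0.1286] -7.8 [0.0961 0.0353] 0.0521
```

View pics/m2.png

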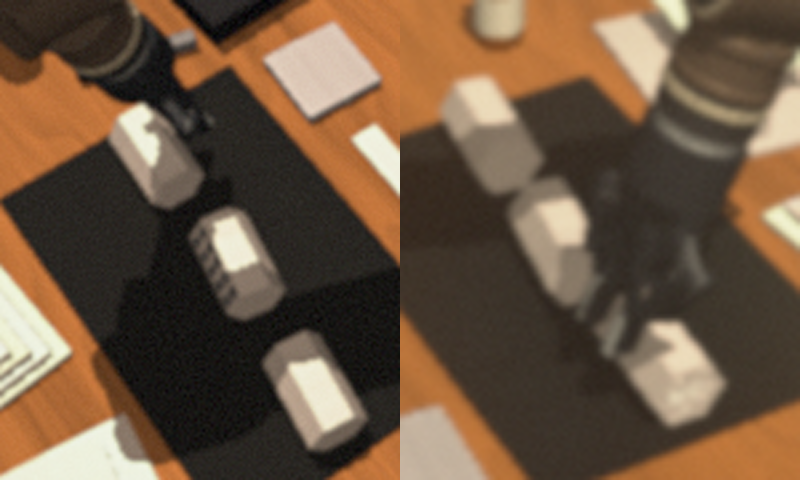

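The tower didn't roll; the finger slipped over it. I'll measure the real fingertip geometry in the tool frame from wrist depth.

Run:
```python
from h import *
im,d,s=snap('wrist','wt'); W=cloud('wrist',d,s); T=np.linalg.inv(toolT(s)); P=W@T[:3,:3].T+T[:3,3]
P=P.reshape(-1,3); P=P[np.isfinite(P[:,0])]
m=(np.abs(P[:,0])<.03)&(np.abs(P[:,1])<.06)&(P[:,2]>-.01)&(P[:,2]<.09); P=P[m]
for z in np.arange(0,.09,.006):
    q=P[(P[:,2]>=z)&(P[:,2]<z+.006)]
    if len(q)>3: print(round(z,3),len(q),'x',np.percentile(q[:,0],[1,99]).round(4),'y',np.percentile(q[:,1],[1,50,99]).round(4))
```

```text
0.0 3591 x [-0.013   0.0165] y [-0.0537 -0.0124  0.0548]
0.006 2750 x [-0.0129  0.0152] y [-0.0512 -0.0131  0.0524]
0.012 5389 x [-0.0125  0.0117] y [-0.0485  0.0156  0.0494]
0.018 2030 x [-0.0121  0.0127] y [-0.0466  0.0167  0.0476]
0.024 1123 x [-0.0072  0.0127] y [-0.0421 -0.016   0.043 ]
0.03 869 x [-0.012   0.0111] y [-0.0252  0.0154  0.0263]
0.036 538 x [-0.0112  0.0104] y [-0.0276 -0.0144  0.0286]
0.042 574 x [-0.0115  0.0103] y [-0.0279 -0.0144  0.0287]
0.048 515 x [-0.0109  0.0104] y [-0.0276  0.0154  0.0287]
0.054 462 x [-0.0112  0.0104] y [-0.0278  0.0154  0.0288]
0.06 352 x [-0.0114  0.0103] y [-0.0268 -0.0144  0.0275]
0.066 92 x [-0.0116  0.0097] y [-0.0184  0.0154  0.0213]
```

Run:
```python
from h import *
st()
w=rollw((.605,-.159),-3,L=.069,zF=.012,pre=.003)
p=(np.array(robot.sense()['tool_pos'])+[-.075,0.004,.03],Rt(0,177))
e=rows([p,w[0],w[1]],da=8);print(); rows(w[2:3],start=e,dl=.01);print();rows(w[3:],start=w[2],da=5)
```

```text
[ 0.5839 -0.1575  0.1303] [-180.   -21.9  177.1] t 6.83 F [-0.5  0.2 -0.9] g 0.0298
[{"offset": [0.027, 0.0001, 0.0001], "angular": [0.0, -7.3, 0.0]}, {"offset": [0.0267, 0.0001, -0.0034], "angular": [0.0, -7.3, 0.0]}, {"offset": [0.0261, 0.0, -0.0067], "angular": [0.0, -7.3, 0.0]}, {"offset": [-0.0018, -0.0001, 0.0068], "angular": [0.0, -6.3, 0.0]}, {"offset": [-0.001, -0.0001, 0.007], "angular": [0.0, -6.3, 0.0]}, {"offset": [-0.0003, -0.0001, 0.0071], "angular": [0.0, -6.3, 0.0]}, {"offset": [0.0005, -0.0001, 0.0071], "angular": [0.0, -6.3, 0.0]}, {"offset": [0.0127, 0.0, 0.0272], "angular": [0.0, 0.0, 0.0]}, {"offset": [0.0127, 0.0, 0.0272], "angular": [0.0, 0.0, 0.0]}]

[{"offset": [-0.0082, 0.0, 0.0038], "angular": [0.0, 0.0, 0.0]}, {"offset": [-0.0082, 0.0, 0.0038], "angular": [0.0, 0.0, 0.0]}]

[{"offset": [-0.006, 0.0, -0.0023], "angular": [0.0, 3.3, 0.0]}, {"offset": [-0.0059, 0.0, -0.0026], "angular": [0.0, 3.3, 0.0]}, {"offset": [-0.0057, 0.0, -0.003], "angular": [0.0, 3.3, 0.0]}, {"offset": [-0.009, 0.0, -0.0034], "angular": [0.0, 5.0, 0.0]}, {"offset": [-0.0087, 0.0, -0.0042], "angular": [0.0, 5.0, 0.0]}, {"offset": [-0.006, 0.0, -0.0023], "angular": [0.0, 3.3, 0.0]}, {"offset": [-0.0059, 0.0, -0.0026], "angular": [0.0, 3.3, 0.0]}, {"offset": [-0.0057, 0.0, -0.003], "angular": [0.0, 3.3, 0.0]}, {"offset": [-0.009, 0.0, -0.0034], "angular": [0.0, 5.0, 0.0]}, {"offset": [-0.0087, 0.0, -0.0042], "angular": [0.0, 5.0, 0.0]}]
[{"offset": [-0.006, 0.0, -0.0023], "angular": [0.0, 3.3, 0.0]}, {"offset": [-0.0059, 0.0, -0.0026], "angular": [0.0, 3.3, 0.0]}, {"offset": [-0.0057, 0.0, -0.003], "angular": [0.0, 3.3, 0.0]}, {"offset": [0.0356, 0.0, -0.0054], "angular": [0.0, 0.0, 0.0]}]
```

Emit:
move_arm(
  steps=[
    {"offset": [0.027, 0, 0], "angular": [0.0, -7.3, 0.0]},
    {"offset": [0.0267, 0, -0.0034], "angular": [0.0, -7.3, 0.0]},
    {"offset": [0.0261, 0.0, -0.0067], "angular": [0.0, -7.3, 0.0]},
    {"offset": [-0.0018, 0, 0.0068], "angular": [0.0, -6.3, 0.0]},
    {"offset": [-0.001, 0, 0.007], "angular": [0.0, -6.3, 0.0]},
    {"offset": [0, 0, 0.0071], "angular": [0.0, -6.3, 0.0]},
    {"offset": [0, 0, 0.0071], "angular": [0.0, -4, 0.0]},
    {"offset": [0.011, 0, 0.022], "angular": [0, 0, 0]},
    {"offset": [0, 0, 0], "angular": [0, 0, 0]},
  ],
)

```text
t: 7.95
tool_pos: [0.5143, -0.1537, 0.1082]
tool_rot: [-179.9, 24.6, 177.2]
wrist_force: [0.1, 0.2, -0.2]
grip_width: 0.0298
```

Run:
```python
from h import *
st()
w=rollw((.605,-.159),-3,L=.069,zF=.012,pre=.003)
rows(w[1:3],dl=.012)
```

```text
[ 0.5143 -0.1537  0.1082] [-179.9   24.6  177.2] t 7.95 F [ 0.1  0.2 -0.2] g 0.0298
[{"offset": [0.0044, -0.0001, 0.011], "angular": [0.0, -0.1, 0.1]}, {"offset": [0.0044, -0.0002, 0.0109], "angular": [0.0, -0.1, 0.1]}, {"offset": [0.0044, -0.0002, 0.0109], "angular": [0.0, -0.1, 0.1]}, {"offset": [-0.0082, 0.0, 0.0038], "angular": [0.0, 0.0, 0.0]}, {"offset": [-0.0082, 0.0, 0.0038], "angular": [0.0, 0.0, 0.0]}]
```

Emit:
move_arm(
  steps=[
    {"offset": [0.0044, 0, 0.011], "angular": [0, 0, 0]},
    {"offset": [0.0044, 0, 0.011], "angular": [0, -0.3, 0]},
    {"offset": [0.0044, 0, 0.0095], "angular": [0, 0, 0]},
    {"offset": [-0.008, 0, 0.0038], "angular": [0, 0, 0]},
    {"offset": [-0.0085, 0, 0.0038], "angular": [0, 0, 0]},
    {"offset": [0, 0, 0], "angular": [0, 0, 0]},
  ],
)

```text
t: 8.7
tool_pos: [0.5386, -0.1557, 0.0765]
tool_rot: [-179.7, 25.2, 177.3]
wrist_force: [0.1, -0.1, 0.5]
grip_width: 0.0304
```

Emit:
move_arm(
  steps=[
    {"offset": [-0.006, 0, -0.0023], "angular": [0, 3.3, 0]},
    {"offset": [-0.006, 0, -0.0026], "angular": [0, 3.3, 0]},
  ],
)

```text
t: 8.95
tool_pos: [0.5467, -0.1558, 0.0856]
tool_rot: [-179.8, 18.4, 177.2]
wrist_force: [0.5, 0.5, -0.3]
grip_width: 0.0299
```

Run:
```python
from h import *
st(); towers(ys=(-.16,))
im,d,s=snap('wrist','wr2')
im,d,s=snap('side','sr2')
b=cv2.imread('pics/sr2.png')[170:270,290:390]
cv2.imwrite('pics/m3.png',np.hstack([cv2.resize(b,(400,400),interpolation=cv2.INTER_CUBIC),cv2.resize(cv2.imread('pics/wr2.png')[:, 150:410],(260*400//420,400))]))
```

```text
[ 0.5467 -0.1558  0.0856] [-179.8   18.4  177.2] t 8.95 F [ 0.5  0.5 -0.3] g 0.0299
scene -0.16 458 [ 0.5883 -0.1578] -4.5 [0.0897 0.0716] 0.0532
side -0.16 281 [ 0.5886 -0.1592] -5.9 [0.0922 0.0748] 0.0531
```

View pics/m3.png

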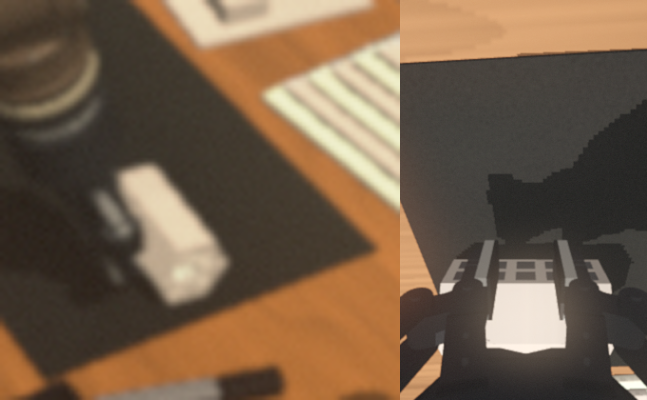

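Found a sign error in my contact offset: the finger stood about 10 mm short. Fixing it.

```bash
sed -i 's/uc=-.02887-np.tan(tr)/uc=-.02887+np.tan(tr)/' h.py
python3 - <<'E'
from h import *
w=rollw((.605,-.159),-3,L=.069,zF=.012,pre=.002)
s=robot.sense(); print(w[1][0])
e=rows([(np.array([.525,-.155,.09]),Rt(20,177)),w[1]],dl=.02);print(); rows(w[2:3],start=e,dl=.01);print();rows(w[3:],start=w[2],da=5)
E
```

```text
[ 0.52816739 -0.15497337  0.07288644]
[{"offset": [0.0095, -0.0001, -0.0058], "angular": [-0.1, -0.7, 0.1]}, {"offset": [0.0095, -0.0002, -0.0059], "angular": [-0.1, -0.7, 0.1]}, {"offset": [0.0029, 0.0002, 0.0172], "angular": [0.0, -5.0, 0.0]}]

[{"offset": [-0.0077, 0.0, 0.0036], "angular": [0.0, 0.0, 0.0]}, {"offset": [-0.0077, 0.0, 0.0036], "angular": [0.0, 0.0, 0.0]}]

[{"offset": [-0.0057, 0.0, -0.0017], "angular": [0.0, 3.3, 0.0]}, {"offset": [-0.0056, 0.0, -0.002], "angular": [0.0, 3.3, 0.0]}, {"offset": [-0.0054, 0.0, -0.0024], "angular": [0.0, 3.3, 0.0]}, {"offset": [-0.0085, 0.0, -0.0026], "angular": [0.0, 5.0, 0.0]}, {"offset": [-0.0083, 0.0, -0.0033], "angular": [0.0, 5.0, 0.0]}, {"offset": [-0.0057, 0.0, -0.0017], "angular": [0.0, 3.3, 0.0]}, {"offset": [-0.0056, 0.0, -0.002], "angular": [0.0, 3.3, 0.0]}, {"offset": [-0.0054, 0.0, -0.0024], "angular": [0.0, 3.3, 0.0]}, {"offset": [-0.0085, 0.0, -0.0026], "angular": [0.0, 5.0, 0.0]}, {"offset": [-0.0083, 0.0, -0.0033], "angular": [0.0, 5.0, 0.0]}]
[{"offset": [-0.0057, 0.0, -0.0017], "angular": [0.0, 3.3, 0.0]}, {"offset": [-0.0056, 0.0, -0.002], "angular": [0.0, 3.3, 0.0]}, {"offset": [-0.0054, 0.0, -0.0024], "angular": [0.0, 3.3, 0.0]}, {"offset": [0.0356, 0.0, -0.0054], "angular": [0.0, 0.0, 0.0]}]
```

Emit:
move_arm(
  steps=[
    {"offset": [0.0095, 0, -0.0058], "angular": [0, -0.7, 0]},
    {"offset": [0.009, 0, -0.0059], "angular": [0, -0.7, 0]},
    {"offset": [0.003, 0, 0.0165], "angular": [0, -5, 0]},
    {"offset": [0, 0, 0], "angular": [0, 0, 0]},
  ],
)

```text
t: 9.65
tool_pos: [0.5242, -0.1545, 0.0736]
tool_rot: [-179.8, 25.3, 177.3]
wrist_force: [-1.1, -0.2, 0.1]
grip_width: 0.0298
```

Run:
```python
from h import *
st(); w=rollw((.605,-.159),-3,L=.069,zF=.012,pre=.002); rows(w[1:3],dl=.01); print(w[2][0])
```

```text
[ 0.5242 -0.1545  0.0736] [-179.8   25.3  177.3] t 9.65 F [-1.1 -0.2  0.1] g 0.0298
[{"offset": [-0.0033, -0.0002, 0.0023], "angular": [-0.1, 0.3, 0.2]}, {"offset": [-0.0077, 0.0, 0.0036], "angular": [0.0, 0.0, 0.0]}, {"offset": [-0.0077, 0.0, 0.0036], "angular": [0.0, 0.0, 0.0]}]
[ 0.5451441  -0.15586309  0.07288644]
```

Emit:
move_arm(
  steps=[
    {"offset": [-0.0035, 0, 0.0018], "angular": [0, 0, 0]},
    {"offset": [-0.0077, 0, 0.0034], "angular": [0, 0, 0]},
    {"offset": [-0.0077, 0, 0.0034], "angular": [0, 0, 0]},
    {"offset": [0, 0, 0], "angular": [0, 0, 0]},
  ],
)

```text
t: 10.15
tool_pos: [0.5471, -0.156, 0.0759]
tool_rot: [-179.7, 25.2, 177.3]
wrist_force: [-0.1, 0.4, 0.1]
grip_width: 0.0302
```

Emit:
move_arm(
  steps=[
    {"offset": [-0.0085, 0, -0.0028], "angular": [0, 5, 0]},
    {"offset": [-0.0085, 0, -0.003], "angular": [0, 5, 0]},
    {"offset": [-0.0085, 0, -0.003], "angular": [0, 5, 0]},
  ],
)

```text
t: 10.52
tool_pos: [0.5658, -0.1563, 0.0915]
tool_rot: [-179.8, 9.5, 177.2]
wrist_force: [-0.6, 0.8, -0.3]
grip_width: 0.03
```

Emit:
move_arm(
  steps=[
    {"offset": [-0.0085, 0, -0.003], "angular": [0, 5, 0]},
    {"offset": [-0.0085, 0, -0.003], "angular": [0, 5, 0]},
    {"offset": [-0.0085, 0, -0.003], "angular": [0, 5, 0]},
    {"offset": [-0.0085, 0, -0.003], "angular": [0, 5, 0]},
    {"offset": [-0.0085, 0, -0.003], "angular": [0, 5, 0]},
    {"offset": [-0.0085, 0, -0.003], "angular": [0, 5, 0]},
    {"offset": [-0.0085, 0, -0.003], "angular": [0, 5, 0]},
  ],
)

```text
t: 11.4
tool_pos: [0.6307, -0.1591, 0.1072]
tool_rot: [-179.7, -26.5, 177.1]
wrist_force: [0.3, 0.4, 1.0]
grip_width: 0.0296
```

Emit:
move_arm(
  steps=[
    {"offset": [0.035, 0, -0.006], "angular": [0, 0, 0]},
    {"offset": [0.03, 0, 0], "angular": [0, -6, 0]},
    {"offset": [0, 0, 0], "angular": [0, -4, 0]},
  ],
)

```text
t: 11.78
tool_pos: [0.5772, -0.1559, 0.1292]
tool_rot: [-179.9, -17.3, 177.3]
wrist_force: [-0.1, -0.4, -0.3]
grip_width: 0.0299
```

Run:
```python
from h import *
st(); towers(name='r3',ys=(-.16,))
```

```text
[ 0.5772 -0.1559  0.1292] [-179.9  -17.3  177.3] t 11.78 F [-0.1 -0.4 -0.3] g 0.0299
scene -0.16 426 [ 0.6346 -0.1618] -3.1 [0.0904 0.0365] 0.0526
side -0.16 189 [ 0.6096 -0.1714] 15.1 [0.0879 0.0924] 0.0521
```

One roll done, with the centre moved 29 mm on. Same again.

Run:
```python
from h import *
w=rollw((.6345,-.161),-3,L=.069,zF=.012,pre=.002); print(w[1][0],w[2][0])
s=robot.sense()
rows([(np.array([.545,-.156,.13]),Rt(6,177)),(w[1][0]+[-.004,0,.01],w[1][1])],da=8)
```

```text
[ 0.55766739 -0.15697337  0.07288644] [ 0.5746441  -0.15786309  0.07288644]
[{"offset": [0.0103, -0.0005, 0.0032], "angular": [0.0, -7.8, 0.1]}, {"offset": [0.0107, -0.0006, 0.0018], "angular": [0.0, -7.8, 0.1]}, {"offset": [0.0108, -0.0006, 0.0003], "angular": [0.0, -7.8, 0.1]}, {"offset": [-0.0012, -0.0002, 0.0159], "angular": [0.0, -6.3, 0.0]}, {"offset": [0.0005, -0.0002, 0.016], "angular": [0.0, -6.3, 0.0]}, {"offset": [0.0023, -0.0002, 0.0158], "angular": [0.0, -6.3, 0.0]}]
```

Emit:
move_arm(
  steps=[
    {"offset": [0.0103, 0, 0.0032], "angular": [0, -7.8, 0]},
    {"offset": [0.0107, 0, 0.0018], "angular": [0, -7.8, 0]},
    {"offset": [0.0108, 0, 0.0003], "angular": [0, -7.8, 0]},
    {"offset": [-0.0012, 0, 0.0159], "angular": [0, -6.3, 0]},
    {"offset": [0.0005, 0, 0.016], "angular": [0, -6.3, 0]},
    {"offset": [0.0023, 0, 0.014], "angular": [0, -4.5, 0]},
    {"offset": [0, 0, 0], "angular": [0, 0, 0]},
  ],
)

```text
t: 12.75
tool_pos: [0.5557, -0.1546, 0.0797]
tool_rot: [180.0, 23.5, 177.4]
wrist_force: [-0.0, 0.3, 0.7]
grip_width: 0.0301
```

Run:
```python
from h import *
st(); w=rollw((.6345,-.161),-3,L=.069,zF=.012,pre=.002); rows(w[1:3],dl=.01); print(w[2][0])
```

```text
[ 0.5557 -0.1546  0.0797] [180.   23.5 177.4] t 12.75 F [-0.   0.3  0.7] g 0.0301
[{"offset": [0.0008, -0.0023, 0.0071], "angular": [0.2, -1.5, 0.3]}, {"offset": [-0.0077, 0.0, 0.0036], "angular": [0.0, 0.0, 0.0]}, {"offset": [-0.0077, 0.0, 0.0036], "angular": [0.0, 0.0, 0.0]}]
[ 0.5746441  -0.15786309  0.07288644]
```

Emit:
move_arm(
  steps=[
    {"offset": [0.0008, -0.0023, 0.007], "angular": [0, -1.5, 0.3]},
    {"offset": [-0.0077, 0, 0.0034], "angular": [0, 0, 0]},
    {"offset": [-0.0077, 0, 0.0034], "angular": [0, 0, 0]},
    {"offset": [0, 0, 0], "angular": [0, 0, 0]},
  ],
)

```text
t: 13.25
tool_pos: [0.5795, -0.1586, 0.0758]
tool_rot: [179.9, 24.8, 177.1]
wrist_force: [-0.1, 1.2, -0.7]
grip_width: 0.0302
```

Emit:
move_arm(
  steps=[
    {"offset": [-0.0085, 0, -0.0028], "angular": [0, 5, 0]},
    {"offset": [-0.0085, 0, -0.003], "angular": [0, 5, 0]},
    {"offset": [-0.0085, 0, -0.003], "angular": [0, 5, 0]},
    {"offset": [-0.0085, 0, -0.003], "angular": [0, 5, 0]},
    {"offset": [-0.0085, 0, -0.003], "angular": [0, 5, 0]},
    {"offset": [-0.0085, 0, -0.003], "angular": [0, 5, 0]},
    {"offset": [-0.0085, 0, -0.003], "angular": [0, 5, 0]},
    {"offset": [-0.0085, 0, -0.003], "angular": [0, 5, 0]},
    {"offset": [-0.0085, 0, -0.003], "angular": [0, 5, 0]},
    {"offset": [-0.0085, 0, -0.003], "angular": [0, 5, 0]},
  ],
)

```text
t: 14.5
tool_pos: [0.6651, -0.162, 0.1129]
tool_rot: [180.0, -26.6, 177.3]
wrist_force: [0.5, 0.6, -0.3]
grip_width: 0.0301
```

Emit:
move_arm(
  steps=[
    {"offset": [0.035, 0, -0.006], "angular": [0, 0, 0]},
    {"offset": [0.03, 0, -0.03], "angular": [0, -8, 0]},
    {"offset": [0, 0, -0.04], "angular": [0, -8, 0]},
    {"offset": [0, 0, -0.04], "angular": [0, -8, 0]},
    {"offset": [0, 0, 0], "angular": [0, 0, 0]},
  ],
)

```text
t: 15.12
tool_pos: [0.649, -0.161, 0.2417]
tool_rot: [179.8, -2.9, 177.4]
wrist_force: [-0.0, -0.0, 0.3]
grip_width: 0.03
```

Run:
```python
from h import *
st(); towers(name='r4')
```

```text
[ 0.649  -0.161   0.2417] [179.8  -2.9 177.4] t 15.12 F [-0.  -0.   0.3] g 0.03
scene -0.16 428 [ 0.6654 -0.1626] -2.6 [0.0891 0.0357] 0.0528
scene -0.01 481 [ 0.6064 -0.0146] -9.3 [0.0898 0.037 ] 0.0527
scene 0.13 546 [0.6211 0.1297] -8.2 [0.0897 0.0348] 0.0527
side -0.16 257 [ 0.6651 -0.1638] -2.7 [0.0908 0.0343] 0.0521
side -0.01 228 [ 0.6057 -0.0144] -10.2 [0.0928 0.0358] 0.0521
side 0.13 187 [0.6207 0.1295] -7.0 [0.0922 0.0335] 0.0525
```

Run:
```python
from h import *
w=rollw((.606,-.0145),-9.6,sgn=-1,L=.069,zF=.012,pre=.002); print([x[0].round(4) for x in w[:3]])
rows([(w[0][0]+[.005,0,.02],w[0][1])],da=8)
print();rows(w[3:],start=w[2],da=5)
```

```text
[array([ 0.6819, -0.0273,  0.1329]), array([ 0.6819, -0.0273,  0.0729]), array([ 0.6651, -0.0245,  0.0729])]
[{"offset": [-0.0094, 0.0336, 0.0206], "angular": [-0.4, 5.4, 1.7]}, {"offset": [-0.0103, 0.0338, 0.0198], "angular": [-0.4, 5.4, 1.7]}, {"offset": [-0.0111, 0.034, 0.0191], "angular": [-0.4, 5.4, 1.7]}, {"offset": [-0.0118, 0.0342, 0.0182], "angular": [-0.4, 5.4, 1.7]}]

[{"offset": [0.0057, 0.0, -0.0017], "angular": [0.0, -3.3, 0.0]}, {"offset": [0.0056, 0.0, -0.002], "angular": [0.0, -3.3, 0.0]}, {"offset": [0.0054, 0.0, -0.0024], "angular": [0.0, -3.3, 0.0]}, {"offset": [0.0057, 0.0, -0.0017], "angular": [0.0, -3.3, 0.0]}, {"offset": [0.0056, 0.0, -0.002], "angular": [0.0, -3.3, 0.0]}, {"offset": [0.0054, 0.0, -0.0024], "angular": [0.0, -3.3, 0.0]}, {"offset": [0.0057, 0.0, -0.0017], "angular": [0.0, -3.3, 0.0]}, {"offset": [0.0056, 0.0, -0.002], "angular": [0.0, -3.3, 0.0]}, {"offset": [0.0054, 0.0, -0.0024], "angular": [0.0, -3.3, 0.0]}, {"offset": [0.0085, 0.0, -0.0026], "angular": [0.0, -5.0, 0.0]}]
[{"offset": [0.0083, 0.0, -0.0033], "angular": [0.0, -5.0, 0.0]}, {"offset": [0.0057, 0.0, -0.0017], "angular": [0.0, -3.3, 0.0]}, {"offset": [0.0056, 0.0, -0.002], "angular": [0.0, -3.3, 0.0]}, {"offset": [0.0054, 0.0, -0.0024], "angular": [0.0, -3.3, 0.0]}, {"offset": [-0.0356, 0.0, -0.0054], "angular": [0.0, 0.0, 0.0]}]
```

Emit:
move_arm(
  steps=[
    {"offset": [-0.0094, 0.0336, 0.02], "angular": [-0.4, 5.4, 1.7]},
    {"offset": [-0.0103, 0.0338, 0.0195], "angular": [-0.4, 5.4, 1.7]},
    {"offset": [-0.0111, 0.034, 0.0185], "angular": [-0.4, 5.4, 1.7]},
    {"offset": [-0.0118, 0.0275, 0.015], "angular": [-0.4, 4.4, 1.2]},
    {"offset": [0, 0, 0], "angular": [0, 0, 0]},
  ],
)

```text
t: 15.85
tool_pos: [0.6861, -0.0308, 0.1439]
tool_rot: [179.9, -26.0, 170.7]
wrist_force: [0.5, -0.7, -0.8]
grip_width: 0.0301
```

Run:
```python
from h import *
st();w=rollw((.606,-.0145),-9.6,sgn=-1,L=.069,zF=.012,pre=.002);rows([(w[1][0]+[.003,0,.004],w[1][1])],dl=.03,da=8)
```

```text
[ 0.6861 -0.0308  0.1439] [179.9 -26.  170.7] t 15.85 F [ 0.5 -0.7 -0.8] g 0.0301
[{"offset": [-0.0093, 0.0011, 0.0203], "angular": [0.0, -0.3, 0.1]}, {"offset": [-0.0091, 0.0011, 0.0204], "angular": [0.0, -0.3, 0.1]}, {"offset": [-0.009, 0.0011, 0.0204], "angular": [0.0, -0.3, 0.1]}]
```

Emit:
move_arm(
  steps=[
    {"offset": [-0.0092, 0.001, 0.02], "angular": [0, -0.3, 0]},
    {"offset": [-0.009, 0.001, 0.02], "angular": [0, -0.3, 0]},
    {"offset": [-0.0085, 0.001, 0.019], "angular": [0, -0.3, 0]},
    {"offset": [0, 0, 0], "angular": [0, 0, 0]},
  ],
)

```text
t: 16.35
tool_pos: [0.6838, -0.0298, 0.074]
tool_rot: [-179.9, -25.4, 170.7]
wrist_force: [0.3, -0.7, -0.6]
grip_width: 0.0298
```

Run:
```python
from h import *
st();w=rollw((.606,-.0145),-9.6,sgn=-1,L=.069,zF=.012,pre=.002);rows(w[2:3],dl=.01,da=8)
```

```text
[ 0.6838 -0.0298  0.074 ] [-179.9  -25.4  170.7] t 16.35 F [ 0.3 -0.7 -0.6] g 0.0298
[{"offset": [0.0085, 0.0011, 0.0046], "angular": [-0.1, -0.2, 0.1]}, {"offset": [0.0085, 0.0011, 0.0046], "angular": [-0.1, -0.2, 0.1]}]
```

Emit:
move_arm(
  steps=[
    {"offset": [0.0085, 0.001, 0.004], "angular": [0, 0, 0]},
    {"offset": [0.0088, 0.001, 0.004], "angular": [0, 0, 0]},
    {"offset": [0, 0, 0], "angular": [0, 0, 0]},
  ],
)

```text
t: 16.73
tool_pos: [0.6652, -0.0267, 0.0772]
tool_rot: [-179.9, -25.3, 170.6]
wrist_force: [-0.3, 0.1, -0.1]
grip_width: 0.0302
```

Emit:
move_arm(
  steps=[
    {"offset": [0.0085, 0, -0.0028], "angular": [0, -5, 0]},
    {"offset": [0.0085, 0, -0.003], "angular": [0, -5, 0]},
    {"offset": [0.0085, 0, -0.003], "angular": [0, -5, 0]},
    {"offset": [0.0085, 0, -0.003], "angular": [0, -5, 0]},
    {"offset": [0.0085, 0, -0.003], "angular": [0, -5, 0]},
    {"offset": [0.0085, 0, -0.003], "angular": [0, -5, 0]},
    {"offset": [0.0085, 0, -0.003], "angular": [0, -5, 0]},
    {"offset": [0.0085, 0, -0.003], "angular": [0, -5, 0]},
    {"offset": [0.0085, 0, -0.003], "angular": [0, -5, 0]},
    {"offset": [0.0085, 0, -0.003], "angular": [0, -5, 0]},
  ],
)

```text
t: 17.98
tool_pos: [0.5901, -0.0179, 0.1201]
tool_rot: [-179.8, 27.1, 170.5]
wrist_force: [0.3, -0.5, 0.5]
grip_width: 0.0298
```

Emit:
move_arm(
  steps=[
    {"offset": [-0.035, 0, -0.006], "angular": [0, 0, 0]},
    {"offset": [-0.03, 0, -0.03], "angular": [0, 8, 0]},
    {"offset": [0, 0, -0.04], "angular": [0, 8, 0]},
    {"offset": [0, 0, 0], "angular": [0, 0, 0]},
  ],
)

```text
t: 18.48
tool_pos: [0.613, -0.0233, 0.2211]
tool_rot: [-179.7, 10.9, 170.4]
wrist_force: [1.6, 0.1, -0.8]
grip_width: 0.0301
```

Run:
```python
from h import *
st(); towers(name='r5')
w=rollw((.6215,.129),-8.3,sgn=-1,L=.069,zF=.012,pre=.002); print([x[0].round(4) for x in w[:3]])
rows([(w[0][0]+[.005,0,.02],w[0][1])],da=8)
```

```text
[ 0.613  -0.0233  0.2211] [-179.7   10.9  170.4] t 18.48 F [ 1.6  0.1 -0.8] g 0.0301
scene -0.16 423 [ 0.6655 -0.1633] -2.8 [0.0903 0.0361] 0.0528
scene -0.01 447 [ 0.6053 -0.0119] -9.4 [0.0845 0.0363] 0.0525
scene 0.13 552 [0.6216 0.1303] -8.1 [0.0889 0.0351] 0.0525
side -0.16 259 [ 0.6645 -0.1633] -2.9 [0.0911 0.035 ] 0.0522
side -0.01 225 [ 0.6042 -0.0156] -10.6 [0.0929 0.0362] 0.0521
side 0.13 184 [0.6209 0.1298] -8.6 [0.0948 0.0359] 0.0521
[array([0.6976, 0.1179, 0.1329]), array([0.6976, 0.1179, 0.0729]), array([0.6808, 0.1203, 0.0729])]
[{"offset": [-0.0105, 0.0309, 0.015], "angular": [0.0, 7.2, -0.3]}, {"offset": [-0.0124, 0.0308, 0.0135], "angular": [0.0, 7.2, -0.3]}, {"offset": [-0.0142, 0.0308, 0.0119], "angular": [0.0, 7.2, -0.3]}, {"offset": [-0.0157, 0.0307, 0.01], "angular": [0.0, 7.2, -0.3]}, {"offset": [-0.017, 0.0306, 0.008], "angular": [0.0, 7.2, -0.3]}]
```

B slipped; the finger started 4 mm high. Retrying lower with more preload.

Run:
```python
from h import *
w=rollw((.6055,-.0145),-9.6,sgn=-1,L=.069,zF=.012,pre=.004); print([x[0].round(4) for x in w[:3]])
rows([(w[0][0]+[.008,0,.07],Rt(-5,170.4)),(w[1][0]+[.006,0,.008],w[1][1])],da=8)
```

```text
[array([ 0.6814, -0.0273,  0.1329]), array([ 0.6814, -0.0273,  0.0729]), array([ 0.6626, -0.0242,  0.0729])]
[{"offset": [-0.0364, 0.0044, 0.0143], "angular": [-0.1, 7.9, 0.0]}, {"offset": [-0.038, 0.0044, 0.0091], "angular": [-0.1, 7.9, 0.0]}, {"offset": [-0.0029, -0.0001, 0.0406], "angular": [0.0, 6.7, 0.0]}, {"offset": [-0.0076, -0.0001, 0.04], "angular": [0.0, 6.7, 0.0]}, {"offset": [-0.0122, -0.0001, 0.0388], "angular": [0.0, 6.7, 0.0]}]
```

Emit:
move_arm(
  steps=[
    {"offset": [-0.0364, 0.0044, 0.0143], "angular": [0, 7.9, 0.0]},
    {"offset": [-0.038, 0.0044, 0.0091], "angular": [0, 7.9, 0.0]},
    {"offset": [-0.003, 0, 0.038], "angular": [0.0, 6.7, 0.0]},
    {"offset": [-0.0076, 0, 0.038], "angular": [0.0, 6.7, 0.0]},
    {"offset": [-0.0122, 0, 0.033], "angular": [0.0, 5, 0.0]},
    {"offset": [0, 0, 0], "angular": [0, 0, 0]},
  ],
)

```text
t: 19.32
tool_pos: [0.6826, -0.0283, 0.0752]
tool_rot: [-179.6, -24.7, 170.2]
wrist_force: [-0.2, 0.6, 0.3]
grip_width: 0.0303
```

Run:
```python
from h import *
st();w=rollw((.6055,-.0145),-9.6,sgn=-1,L=.069,zF=.012,pre=.004);rows(w[1:3],dl=.01,da=8)
```

```text
[ 0.6826 -0.0283  0.0752] [-179.6  -24.7  170.2] t 19.32 F [-0.2  0.6  0.3] g 0.0303
[{"offset": [0.0003, 0.0007, 0.0027], "angular": [-0.3, 0.3, -0.2]}, {"offset": [0.0086, 0.0, 0.004], "angular": [0.0, 0.0, 0.0]}, {"offset": [0.0086, 0.0, 0.004], "angular": [0.0, 0.0, 0.0]}]
```

Emit:
move_arm(
  steps=[
    {"offset": [0.0003, 0.001, 0.003], "angular": [0, 0.3, 0]},
    {"offset": [0.0086, 0, 0.004], "angular": [0, 0, 0]},
    {"offset": [0.0086, 0, 0.004], "angular": [0, 0, 0]},
    {"offset": [0.0, 0, 0.0], "angular": [0, 0, 0]},
  ],
)

```text
t: 19.82
tool_pos: [0.6629, -0.0234, 0.0806]
tool_rot: [-179.7, -24.0, 170.3]
wrist_force: [-0.1, 0.3, -0.2]
grip_width: 0.0299
```

Run:
```python
from h import *
st();w=rollw((.6055,-.0145),-9.6,sgn=-1,L=.069,zF=.012,pre=.004);rows(w[2:],da=9)
```

```text
[ 0.6629 -0.0234  0.0806] [-179.7  -24.   170.3] t 19.82 F [-0.1  0.3 -0.2] g 0.0299
[{"offset": [-0.003, -0.0007, 0.0071], "angular": [-0.3, 1.0, -0.1]}, {"offset": [0.0084, 0.0, -0.0024], "angular": [0.0, -5.0, 0.0]}, {"offset": [0.0082, 0.0, -0.0031], "angular": [0.0, -5.0, 0.0]}, {"offset": [0.0084, 0.0, -0.0024], "angular": [0.0, -5.0, 0.0]}, {"offset": [0.0082, 0.0, -0.0031], "angular": [0.0, -5.0, 0.0]}, {"offset": [0.0084, 0.0, -0.0024], "angular": [0.0, -5.0, 0.0]}, {"offset": [0.0082, 0.0, -0.0031], "angular": [0.0, -5.0, 0.0]}, {"offset": [0.0084, 0.0, -0.0024], "angular": [0.0, -5.0, 0.0]}, {"offset": [0.0082, 0.0, -0.0031], "angular": [0.0, -5.0, 0.0]}, {"offset": [0.0084, 0.0, -0.0024], "angular": [0.0, -5.0, 0.0]}]
[{"offset": [0.0082, 0.0, -0.0031], "angular": [0.0, -5.0, 0.0]}, {"offset": [-0.0356, 0.0, -0.0054], "angular": [0.0, 0.0, 0.0]}]
```

Emit:
move_arm(
  steps=[
    {"offset": [-0.0075, 0, 0.005], "angular": [0, 1, 0]},
    {"offset": [0, 0, 0], "angular": [0, 0, 0]},
    {"offset": [0.002, 0, 0.004], "angular": [0, 0, 0]},
    {"offset": [0, 0, 0], "angular": [0, 0, 0]},
  ],
)

```text
t: 20.32
tool_pos: [0.6655, -0.0238, 0.0723]
tool_rot: [-179.7, -24.7, 170.3]
wrist_force: [-0.2, 0.5, -0.1]
grip_width: 0.0299
```

Run:
```python
from h import *
st();w=rollw((.6055,-.0145),-9.6,sgn=-1,L=.069,zF=.012,pre=.004);rows(w[2:3],dl=.0025,da=9); towers(ys=(-.01,),cams=('side',))
```

```text
[ 0.6655 -0.0238  0.0723] [-179.7  -24.7  170.3] t 20.32 F [-0.2  0.5 -0.1] g 0.0299
[{"offset": [0.0014, -0.0004, 0.0003], "angular": [-0.1, 0.2, 0.0]}, {"offset": [0.0014, -0.0004, 0.0003], "angular": [-0.1, 0.2, 0.0]}]
side -0.01 302 [ 0.6259 -0.0186] -5.2 [0.0958 0.0799] 0.0525
```

Emit:
move_arm(
  steps=[
    {"offset": [0.003, 0, 0.001], "angular": [0, 0, 0]},
    {"offset": [0.0085, 0, -0.0022], "angular": [0, -5, 0]},
    {"offset": [0.0085, 0, -0.0028], "angular": [0, -5, 0]},
    {"offset": [0.0085, 0, -0.0028], "angular": [0, -5, 0]},
  ],
)

```text
t: 20.88
tool_pos: [0.6422, -0.0198, 0.0867]
tool_rot: [-179.7, -9.3, 170.3]
wrist_force: [0.2, -1.1, 1.1]
grip_width: 0.0303
```

Run:
```python
from h import *
st();w=rollw((.6055,-.0145),-9.6,sgn=-1,L=.069,zF=.012,pre=.004)
for p,r in w[2:6]: print(p.round(4), r.as_euler('xyz',degrees=True).round(1))
towers(ys=(-.01,),cams=('scene',),name='r6')
```

```text
[ 0.6422 -0.0198  0.0867] [-179.7   -9.3  170.3] t 20.88 F [ 0.2 -1.1  1.1] g 0.0303
[ 0.6626 -0.0242  0.0729] [180.  -25.  170.4]
[ 0.6496 -0.022   0.0844] [180.  -15.  170.4]
[ 0.6348 -0.0194  0.0934] [180.   -5.  170.4]
[ 0.6186 -0.0167  0.0997] [180.    5.  170.4]
scene -0.01 475 [ 0.5945 -0.0124] -15.8 [0.0901 0.0431] 0.0544
```

Emit:
move_arm(
  steps=[
    {"offset": [0.0085, 0, -0.003], "angular": [0, -5, 0]},
    {"offset": [0.0085, 0, -0.0028], "angular": [0, -5, 0]},
    {"offset": [0.0085, 0, -0.0028], "angular": [0, -5, 0]},
    {"offset": [0.0085, 0, -0.0028], "angular": [0, -5, 0]},
    {"offset": [0.0085, 0, -0.0028], "angular": [0, -5, 0]},
    {"offset": [0.0085, 0, -0.0028], "angular": [0, -5, 0]},
    {"offset": [0.0085, 0, -0.0028], "angular": [0, -5, 0]},
  ],
)

```text
t: 21.8
tool_pos: [0.5796, -0.0092, 0.1024]
tool_rot: [-179.7, 26.5, 170.5]
wrist_force: [-0.1, 0.2, -0.4]
grip_width: 0.0303
```

Emit:
move_arm(
  steps=[
    {"offset": [-0.035, 0, -0.006], "angular": [0, 0, 0]},
    {"offset": [-0.03, 0, -0.03], "angular": [0, 8, 0]},
    {"offset": [0, 0, -0.04], "angular": [0, 8, 0]},
    {"offset": [0, 0, 0], "angular": [0, 0, 0]},
  ],
)

```text
t: 22.3
tool_pos: [0.6022, -0.0131, 0.1981]
tool_rot: [-179.7, 9.7, 170.6]
wrist_force: [1.0, -0.1, 0.1]
grip_width: 0.03
```

Run:
```python
from h import *
st(); towers(name='r7')
w=rollw((.6215,.129),-8.3,sgn=-1,L=.069,zF=.012,pre=.004); print([x[0].round(4) for x in w[:3]])
rows([(w[0][0]+[.005,0,.02],w[0][1]),(w[1][0]+[.004,0,.006],w[1][1])],da=8)
```

```text
[ 0.6022 -0.0131  0.1981] [-179.7    9.7  170.6] t 22.3 F [ 1.  -0.1  0.1] g 0.03
scene -0.16 426 [ 0.666  -0.1626] -3.7 [0.0902 0.0352] 0.0528
scene -0.01 319 [0.578  0.0051] -10.5 [0.0611 0.0352] 0.0527
scene 0.13 565 [0.6215 0.13  ] -7.6 [0.0898 0.0357] 0.0525
side -0.16 267 [ 0.6644 -0.1638] -3.4 [0.0922 0.0361] 0.0519
side -0.01 228 [ 0.5755 -0.0102] -9.0 [0.0911 0.0355] 0.0523
side 0.13 183 [0.6216 0.1281] -7.2 [0.0909 0.0322] 0.0527
[array([0.6976, 0.1179, 0.1329]), array([0.6976, 0.1179, 0.0729]), array([0.6788, 0.1206, 0.0729])]
[{"offset": [-0.0141, 0.0292, 0.0107], "angular": [0.0, 6.9, -0.2]}, {"offset": [-0.0154, 0.0291, 0.0089], "angular": [0.0, 6.9, -0.2]}, {"offset": [-0.0165, 0.0291, 0.007], "angular": [0.0, 6.9, -0.2]}, {"offset": [-0.0174, 0.029, 0.005], "angular": [0.0, 6.9, -0.2]}, {"offset": [-0.0179, 0.0289, 0.0028], "angular": [0.0, 6.9, -0.2]}, {"offset": [-0.0152, -0.0001, 0.0337], "angular": [0.0, 0.0, 0.0]}, {"offset": [-0.0152, -0.0001, 0.0337], "angular": [0.0, 0.0, 0.0]}]
```

B rolled. Now tower C.

Emit:
move_arm(
  steps=[
    {"offset": [-0.0141, 0.0285, 0.0105], "angular": [0, 6.9, 0]},
    {"offset": [-0.0154, 0.0285, 0.0085], "angular": [0, 6.9, 0]},
    {"offset": [-0.0165, 0.0285, 0.007], "angular": [0, 6.9, 0]},
    {"offset": [-0.0174, 0.028, 0.005], "angular": [0, 6.9, 0]},
    {"offset": [-0.017, 0.022, 0.0028], "angular": [0, 5, 0]},
    {"offset": [-0.0152, 0, 0.032], "angular": [0, 0, 0]},
    {"offset": [-0.01, 0, 0.025], "angular": [0, 0, 0]},
    {"offset": [0, 0, 0], "angular": [0, 0, 0]},
  ],
)

```text
t: 23.4
tool_pos: [0.6993, 0.1109, 0.0718]
tool_rot: [-179.4, -24.3, 170.3]
wrist_force: [3.1, -1.4, 11.3]
grip_width: 0.0301
```

Run:
```python
from h import *
st();w=rollw((.6215,.129),-8.3,sgn=-1,L=.069,zF=.012,pre=.004);rows([w[1],(w[2][0]+.003*np.array([.99,-.14,-.5]),w[2][1])],dl=.01,da=8)
```

```text
[0.6993 0.1109 0.0718] [-179.4  -24.3  170.3] t 23.4 F [ 3.1 -1.4 11.3] g 0.0301
[{"offset": [0.0031, 0.0066, 0.0001], "angular": [0.0, 0.7, -1.3]}, {"offset": [0.0069, 0.0, 0.0041], "angular": [0.0, 0.0, 0.0]}, {"offset": [0.0069, 0.0, 0.0041], "angular": [0.0, 0.0, 0.0]}]
```

Emit:
move_arm(
  steps=[
    {"offset": [0.003, 0.0066, -0.0015], "angular": [0, 0.7, -1.3]},
    {"offset": [0.0065, 0, 0.0035], "angular": [0, 0, 0]},
    {"offset": [0.0065, 0, 0.0035], "angular": [0, 0, 0]},
    {"offset": [0, 0, 0], "angular": [0, 0, 0]},
  ],
)

```text
t: 23.9
tool_pos: [0.6837, 0.1202, 0.072]
tool_rot: [179.9, -24.7, 171.8]
wrist_force: [-0.4, 0.4, 0.5]
grip_width: 0.03
```

Run:
```python
from h import *
st();w=rollw((.6215,.129),-8.3,sgn=-1,L=.069,zF=.012,pre=.004);rows([(w[2][0],w[2][1])],dl=.004,da=8)
```

```text
[0.6837 0.1202 0.072 ] [179.9 -24.7 171.8] t 23.9 F [-0.4  0.4  0.5] g 0.03
[{"offset": [0.0024, -0.0001, 0.0006], "angular": [0.0, 0.2, 0.0]}, {"offset": [0.0024, -0.0001, 0.0006], "angular": [0.0, 0.2, 0.0]}]
```

Emit:
move_arm(
  steps=[
    {"offset": [0.0045, 0, 0.0012], "angular": [0, 0, 0]},
    {"offset": [0.0085, 0, -0.0022], "angular": [0, -5, 0]},
    {"offset": [0.0085, 0, -0.0028], "angular": [0, -5, 0]},
    {"offset": [0.0085, 0, -0.0028], "angular": [0, -5, 0]},
    {"offset": [0.0085, 0, -0.003], "angular": [0, -5, 0]},
    {"offset": [0.0085, 0, -0.0028], "angular": [0, -5, 0]},
    {"offset": [0.0085, 0, -0.0028], "angular": [0, -5, 0]},
    {"offset": [0.0085, 0, -0.0028], "angular": [0, -5, 0]},
    {"offset": [0.0085, 0, -0.0028], "angular": [0, -5, 0]},
    {"offset": [0.0085, 0, -0.0028], "angular": [0, -5, 0]},
  ],
)

```text
t: 25.15
tool_pos: [0.6004, 0.131, 0.0989]
tool_rot: [179.9, 21.5, 171.6]
wrist_force: [1.1, -0.3, 0.6]
grip_width: 0.03
```

Emit:
move_arm(
  steps=[
    {"offset": [0.0085, 0, -0.0028], "angular": [0, -5, 0]},
    {"offset": [-0.035, 0, -0.006], "angular": [0, 0, 0]},
    {"offset": [-0.03, 0, -0.03], "angular": [0, 8, 0]},
    {"offset": [0, 0, -0.04], "angular": [0, 8, 0]},
    {"offset": [0, 0, 0], "angular": [0, 0, 0]},
  ],
)

```text
t: 25.78
tool_pos: [0.6083, 0.1266, 0.1909]
tool_rot: [-179.8, 9.4, 171.8]
wrist_force: [-0.3, 0.2, -0.1]
grip_width: 0.03
```

Run:
```python
from h import *
st(); towers(name='r8')
a=cv2.imread('pics/r8scene.png')[150:330,165:315]; b=cv2.imread('pics/r8side.png')[140:260,265:365]
cv2.imwrite('pics/m4.png',np.hstack([cv2.resize(a,(400,480),interpolation=cv2.INTER_CUBIC),cv2.resize(b,(400,480),interpolation=cv2.INTER_CUBIC)]))
```

```text
[0.6083 0.1266 0.1909] [-179.8    9.4  171.8] t 25.77 F [-0.3  0.2 -0.1] g 0.03
scene -0.16 426 [ 0.6654 -0.1628] -2.7 [0.0899 0.036 ] 0.0528
scene -0.01 364 [ 0.579  -0.0107] -17.5 [0.0908 0.0356] 0.0526
scene 0.13 255 [0.5866 0.157 ] 3.7 [0.0455 0.0377] 0.0522
side -0.16 259 [ 0.6652 -0.1631] -3.2 [0.0923 0.0345] 0.0518
side -0.01 234 [ 0.5745 -0.012 ] -9.9 [0.092  0.0368] 0.0524
side 0.13 187 [0.5823 0.1336] -9.2 [0.0943 0.034 ] 0.0518
```

View pics/m4.png

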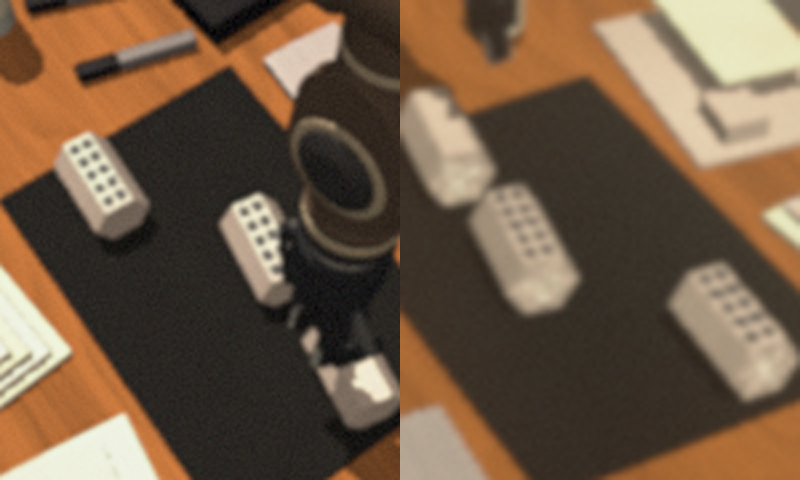

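A and B now show windows on top. C has rolled once, possibly with some slide. I'll back off to the +x side for the next roll and remeasure.

Run:
```python
from h import *
rows([(np.array([.70,.11,.20]),Rt(-20,171.5))],da=8)
```

```text
[{"offset": [-0.0237, -0.0008, 0.0007], "angular": [-0.1, 7.3, 0.1]}, {"offset": [-0.0236, -0.0008, -0.0023], "angular": [-0.1, 7.3, 0.1]}, {"offset": [-0.0232, -0.0007, -0.0053], "angular": [-0.1, 7.3, 0.1]}, {"offset": [-0.0223, -0.0007, -0.0082], "angular": [-0.1, 7.3, 0.1]}]
```

Emit:
move_arm(
  steps=[
    {"offset": [-0.0237, -0.001, 0.0007], "angular": [0, 7.3, 0]},
    {"offset": [-0.0236, -0.001, -0.0023], "angular": [0, 7.3, 0]},
    {"offset": [-0.0232, -0.001, -0.0053], "angular": [0, 7.3, 0]},
    {"offset": [-0.0223, -0.001, -0.0082], "angular": [0, 7.3, 0]},
    {"offset": [0, 0, 0], "angular": [0, 0, 0]},
  ],
)

```text
t: 26.5
tool_pos: [0.6956, 0.1094, 0.1826]
tool_rot: [-179.4, -21.6, 171.8]
wrist_force: [-0.6, 0.6, -0.9]
grip_width: 0.0297
```

Run:
```python
from h import *
st(); towers(name='r9')
a=cv2.imread('pics/r9scene.png')[220:340,240:340]
cv2.imwrite('pics/m5.png',cv2.resize(a,(400,480),interpolation=cv2.INTER_CUBIC))
```

```text
[0.6956 0.1094 0.1826] [-179.4  -21.6  171.8] t 26.5 F [-0.6  0.6 -0.9] g 0.0297
scene -0.01 467 [ 0.5756 -0.0099] -9.8 [0.0898 0.0359] 0.0527
scene 0.13 543 [0.5813 0.1341] -9.9 [0.0893 0.0353] 0.0528
side -0.16 258 [ 0.6653 -0.1631] -2.4 [0.0918 0.036 ] 0.0521
side -0.01 220 [ 0.5758 -0.0108] -9.6 [0.0939 0.0356] 0.0522
side 0.13 198 [0.5812 0.1317] -10.5 [0.0943 0.0361] 0.0526
```

View pics/m5.png

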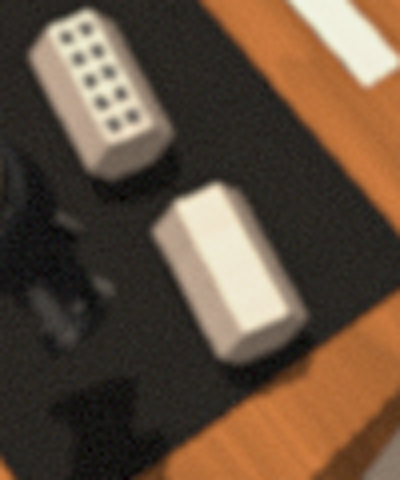

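C's +x-upper flat (190,260) is still blank, so its window face was at the bottom and it needs two more rolls toward -x.

Run:
```python
from h import *
w=rollw((.5812,.133),-9.8,sgn=-1,L=.069,zF=.013,pre=.004,back=.018); print([x[0].round(4) for x in w[:3]])
rows([(w[0][0]+[0.006,0,.0],w[0][1]),(w[1][0]+[0.004,0,.006],w[1][1])],da=8)
```

```text
[array([0.6604, 0.1193, 0.1339]), array([0.6604, 0.1193, 0.0739]), array([0.6388, 0.1231, 0.0739])]
[{"offset": [0.0031, 0.003, 0.0307], "angular": [-0.6, 1.9, 0.8]}, {"offset": [0.0021, 0.0026, 0.0308], "angular": [-0.6, 1.9, 0.8]}, {"offset": [-0.0105, -0.0002, 0.0249], "angular": [0.0, 0.0, 0.0]}, {"offset": [-0.0105, -0.0002, 0.0249], "angular": [0.0, 0.0, 0.0]}]
```

Emit:
move_arm(
  steps=[
    {"offset": [0.003, 0.003, 0.029], "angular": [-0.6, 1.9, 0.8]},
    {"offset": [0.002, 0.0026, 0.029], "angular": [-0.6, 1.5, 0.8]},
    {"offset": [-0.0105, 0, 0.0245], "angular": [0, 0, 0]},
    {"offset": [-0.0105, 0, 0.0205], "angular": [0, 0, 0]},
    {"offset": [0, 0, 0], "angular": [0, 0, 0]},
  ],
)

```text
t: 27.22
tool_pos: [0.6602, 0.1217, 0.0994]
tool_rot: [179.6, -23.2, 170.5]
wrist_force: [-0.3, -0.1, 0.1]
grip_width: 0.0299
```

Run:
```python
from h import *
st();w=rollw((.5812,.133),-9.8,sgn=-1,L=.069,zF=.013,pre=.004,back=.018);rows([w[1],(w[2][0]+[.004,0,-.001],w[2][1])],dl=.01,da=8)
```

```text
[0.6602 0.1217 0.0994] [179.6 -23.2 170.5] t 27.23 F [-0.3 -0.1  0.1] g 0.0299
[{"offset": [-0.0035, -0.0008, 0.0077], "angular": [0.1, 0.6, 0.1]}, {"offset": [-0.0036, -0.0008, 0.0077], "angular": [0.1, 0.6, 0.1]}, {"offset": [-0.0037, -0.0008, 0.0077], "angular": [0.1, 0.6, 0.1]}, {"offset": [0.008, 0.0003, 0.0043], "angular": [0.0, 0.0, 0.0]}, {"offset": [0.008, 0.0003, 0.0043], "angular": [0.0, 0.0, 0.0]}]
```

Emit:
move_arm(
  steps=[
    {"offset": [-0.0035, -0.0008, 0.0077], "angular": [0.1, 0.6, 0.1]},
    {"offset": [-0.0036, -0.0008, 0.0077], "angular": [0.1, 0.6, 0.1]},
    {"offset": [-0.0037, -0.0008, 0.007], "angular": [0.1, 0.6, 0.1]},
    {"offset": [0.008, 0, 0.0035], "angular": [0, 0, 0]},
    {"offset": [0.008, 0, 0.0035], "angular": [0, 0, 0]},
    {"offset": [0, 0, 0], "angular": [0, 0, 0]},
  ],
)

```text
t: 27.98
tool_pos: [0.6421, 0.1228, 0.0791]
tool_rot: [179.9, -24.7, 170.3]
wrist_force: [0.3, -0.6, -0.5]
grip_width: 0.0295
```

Run:
```python
from h import *
st();w=rollw((.5812,.133),-9.8,sgn=-1,L=.069,zF=.013,pre=.004,back=.018);rows([(w[2][0],w[2][1])],dl=.004,da=8); towers(ys=(.13,))
```

```text
[0.6421 0.1228 0.0791] [179.9 -24.7 170.3] t 27.98 F [ 0.3 -0.6 -0.5] g 0.0295
[{"offset": [0.0004, -0.0002, 0.0031], "angular": [0.0, 0.2, 0.0]}, {"offset": [0.0004, -0.0002, 0.0031], "angular": [0.0, 0.2, 0.0]}]
scene 0.13 564 [0.5977 0.1307] -11.3 [0.0891 0.0727] 0.0531
side 0.13 246 [0.6009 0.1304] -5.3 [0.0979 0.0804] 0.053
```

Emit:
move_arm(
  steps=[
    {"offset": [-0.0025, 0, 0.0055], "angular": [0, 0, 0]},
    {"offset": [0, 0, 0], "angular": [0, 0, 0]},
    {"offset": [0.002, 0, 0.001], "angular": [0, 0, 0]},
    {"offset": [0, 0, 0], "angular": [0, 0, 0]},
  ],
)

```text
t: 28.58
tool_pos: [0.6407, 0.1231, 0.0725]
tool_rot: [179.9, -24.6, 170.3]
wrist_force: [-0.2, 0.3, -0.6]
grip_width: 0.03
```

Run:
```python
from h import *
st();w=rollw((.5812,.133),-9.8,sgn=-1,L=.069,zF=.013,pre=.004,back=.018);rows([(w[2][0],w[2][1])],dl=.004,da=8)
```

```text
[0.6407 0.1231 0.0725] [179.9 -24.6 170.3] t 28.57 F [-0.2  0.3 -0.6] g 0.03
[{"offset": [0.0023, -0.0004, -0.0004], "angular": [0.1, 0.4, 0.0]}]
```

Emit:
move_arm(
  steps=[
    {"offset": [0.0025, 0, 0.001], "angular": [0, 0, 0]},
    {"offset": [0.0085, 0, -0.0022], "angular": [0, -5, 0]},
    {"offset": [0.0085, 0, -0.0028], "angular": [0, -5, 0]},
    {"offset": [0.0085, 0, -0.0028], "angular": [0, -5, 0]},
    {"offset": [0.0085, 0, -0.003], "angular": [0, -5, 0]},
    {"offset": [0.0085, 0, -0.0028], "angular": [0, -5, 0]},
    {"offset": [0.0085, 0, -0.0028], "angular": [0, -5, 0]},
    {"offset": [0.0085, 0, -0.0028], "angular": [0, -5, 0]},
    {"offset": [0.0085, 0, -0.0028], "angular": [0, -5, 0]},
    {"offset": [0.0085, 0, -0.0028], "angular": [0, -5, 0]},
  ],
)

```text
t: 29.82
tool_pos: [0.564, 0.136, 0.1041]
tool_rot: [179.7, 21.9, 170.0]
wrist_force: [-0.2, -0.4, -0.1]
grip_width: 0.0305
```

Emit:
move_arm(
  steps=[
    {"offset": [-0.035, 0, -0.006], "angular": [0, 0, 0]},
    {"offset": [-0.035, 0, -0.03], "angular": [0, 8, 0]},
    {"offset": [-0.02, 0, -0.04], "angular": [0, 8, 0]},
    {"offset": [-0.03, 0, 0], "angular": [0, 9, 0]},
    {"offset": [-0.03, 0, 0], "angular": [0, 9, 0]},
    {"offset": [0, 0, 0], "angular": [0, 0, 0]},
  ],
)

```text
t: 30.58
tool_pos: [0.6767, 0.1141, 0.2009]
tool_rot: [180.0, -14.0, 170.3]
wrist_force: [0.4, 1.1, -1.5]
grip_width: 0.0298
```

Run:
```python
from h import *
st(); towers(name='r10')
a=cv2.imread('pics/r10scene.png')[220:340,240:340]
cv2.imwrite('pics/m6.png',cv2.resize(a,(400,480),interpolation=cv2.INTER_CUBIC))
```

```text
[0.6767 0.1141 0.2009] [180.  -14.  170.3] t 30.57 F [ 0.4  1.1 -1.5] g 0.0298
scene -0.01 437 [ 0.5747 -0.009 ] -12.6 [0.0891 0.0362] 0.0527
scene 0.13 531 [0.5522 0.139 ] -10.1 [0.0887 0.0356] 0.0524
side -0.16 261 [ 0.6646 -0.1628] -2.4 [0.0924 0.035 ] 0.052
side -0.01 223 [ 0.5751 -0.0104] -9.7 [0.0946 0.0345] 0.0526
side 0.13 193 [0.5523 0.1372] -10.0 [0.0937 0.0362] 0.0525
```

View pics/m6.png

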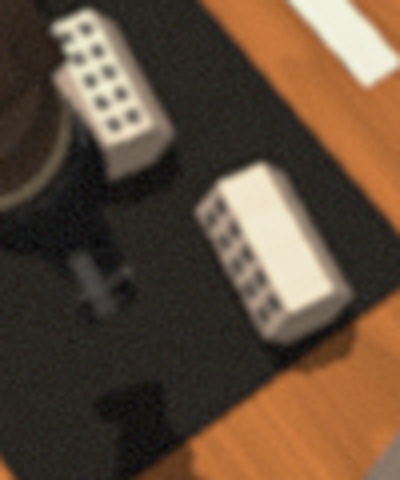

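The window face is now on C's +x-upper flat (235,260), so one more roll is due. The wrist camera would come close to the pen, so I'll flip the wrist 180° first.

Run:
```python
from h import *
print(np.round(robot.sense()['joints'],1))
rows([(np.array([.66,.118,.22]),Rt(0,170))],da=8)
```

```text
[ 8.3 35.3 24.2 91.6  4.3 17.4]
[{"offset": [0.0084, 0.0005, -0.0046], "angular": [0.1, -6.7, 0.2]}, {"offset": [0.0078, 0.0004, -0.0056], "angular": [0.1, -6.7, 0.2]}]
```

Emit:
move_arm(
  steps=[
    {"offset": [0.0084, 0, -0.0046], "angular": [0, -6.7, 0]},
    {"offset": [0.0078, 0, -0.0056], "angular": [0, -6.7, 0]},
    {"offset": [0, 0, 0], "angular": [0, 0, -10.5]},
    {"offset": [0, 0, 0], "angular": [0, 0, -10.5]},
    {"offset": [0, 0, 0], "angular": [0, 0, -10.5]},
    {"offset": [0, 0, 0], "angular": [0, 0, -10.5]},
    {"offset": [0, 0, 0], "angular": [0, 0, -10.5]},
    {"offset": [0, 0, 0], "angular": [0, 0, -10.5]},
    {"offset": [0, 0, 0], "angular": [0, 0, -10.5]},
    {"offset": [0, 0, 0], "angular": [0, 0, -10.5]},
  ],
)

```text
t: 31.92
tool_pos: [0.6337, 0.1197, 0.2514]
tool_rot: [-177.2, 1.3, -103.5]
wrist_force: [1.2, -0.3, 0.5]
grip_width: 0.0302
```

Emit:
move_arm(
  steps=[
    {"offset": [0, 0, 0], "angular": [0, 0, -10.5]},
    {"offset": [0, 0, 0], "angular": [0, 0, -10.5]},
    {"offset": [0, 0, 0], "angular": [0, 0, -10.5]},
    {"offset": [0, 0, 0], "angular": [0, 0, -10.5]},
    {"offset": [0, 0, 0], "angular": [0, 0, -10.5]},
    {"offset": [0, 0, 0], "angular": [0, 0, -10.5]},
    {"offset": [0, 0, 0], "angular": [0, 0, -10.5]},
    {"offset": [0, 0, 0], "angular": [0, 0, -10.5]},
    {"offset": [0, 0, 0], "angular": [0, 0, -3]},
    {"offset": [0, 0, 0], "angular": [0, 0, 0]},
  ],
)

```text
t: 33.17
tool_pos: [0.6047, 0.1214, 0.2851]
tool_rot: [-177.3, -5.6, -14.5]
wrist_force: [0.0, 0.2, -0.3]
grip_width: 0.0298
```

```bash
cat >> h.py <<'E'
def rollf(c,psi,**k):
    """flipped tool: push along -x dir (angle 180+psi) with -tool x"""
    return rollw(c,psi+180,sgn=1,L=.069,**k)
E
python3 - <<'E'
from h import *
st(); print(np.round(robot.sense()['joints'],1))
w=rollf((.5523,.1385),-10,zF=.013,pre=.004,back=.02); print([x[0].round(4) for x in w[:3]], w[1][1].as_euler('xyz',degrees=True))
rows([(w[0][0]+[.006,0,.0],w[0][1])],da=8,dl=.03)
E
```

```text
[0.6047 0.1214 0.2851] [-177.3   -5.6  -14.5] t 33.17 F [ 0.   0.2 -0.3] g 0.0298
[  11.4   12.8    1.9   72.8   -0.  -154.2]
[array([0.6335, 0.1242, 0.1339]), array([0.6335, 0.1242, 0.0739]), array([0.6098, 0.1284, 0.0739])] [-180.   25.  -10.]
[{"offset": [0.003, -0.0007, 0.0257], "angular": [-0.6, -5.1, -0.6]}, {"offset": [0.0053, -0.0009, 0.0253], "angular": [-0.6, -5.1, -0.6]}, {"offset": [0.0075, -0.0011, 0.0247], "angular": [-0.6, -5.1, -0.6]}, {"offset": [0.0097, -0.0012, 0.0239], "angular": [-0.6, -5.1, -0.6]}, {"offset": [0.0118, -0.0013, 0.023], "angular": [-0.6, -5.1, -0.6]}, {"offset": [0.0138, -0.0014, 0.0218], "angular": [-0.6, -5.1, -0.6]}]
```

Emit:
move_arm(
  steps=[
    {"offset": [0.003, -0.0007, 0.0257], "angular": [-0.6, -5.1, -0.6]},
    {"offset": [0.0053, -0.0009, 0.0253], "angular": [-0.6, -5.1, -0.6]},
    {"offset": [0.0075, -0.001, 0.0247], "angular": [-0.6, -5.1, -0.6]},
    {"offset": [0.0097, -0.001, 0.0239], "angular": [-0.6, -5.1, -0.6]},
    {"offset": [0.0118, -0.001, 0.022], "angular": [-0.6, -5, -0.6]},
    {"offset": [0.0138, -0.001, 0.018], "angular": [-0.6, -4, -0.6]},
    {"offset": [0, 0, 0], "angular": [0, 0, 0]},
  ],
)

```text
t: 34.05
tool_pos: [0.6341, 0.1246, 0.1512]
tool_rot: [-179.9, 23.1, -10.2]
wrist_force: [-0.5, -1.0, 0.1]
grip_width: 0.0298
```

Run:
```python
from h import *
st()
w=rollf((.5523,.1385),-10,zF=.013,pre=.004,back=.02)
rows([(w[1][0]+[0,0,.002],w[1][1])],da=8,dl=.03)
```

```text
[0.6341 0.1246 0.1512] [-179.9   23.1  -10.2] t 34.05 F [-0.5 -1.   0.1] g 0.0298
[{"offset": [0.0097, 0.0002, 0.0232], "angular": [-0.1, -0.6, -0.1]}, {"offset": [0.0099, 0.0002, 0.0231], "angular": [-0.1, -0.6, -0.1]}, {"offset": [0.0102, 0.0002, 0.023], "angular": [-0.1, -0.6, -0.1]}]
```

Emit:
move_arm(
  steps=[
    {"offset": [0.0097, 0, 0.0232], "angular": [0, -0.6, 0]},
    {"offset": [0.0099, 0, 0.023], "angular": [0, -0.6, 0]},
    {"offset": [0.0095, 0, 0.021], "angular": [0, -0.6, 0]},
    {"offset": [0, 0, 0], "angular": [0, 0, 0]},
  ],
)

```text
t: 34.55
tool_pos: [0.6332, 0.1257, 0.0831]
tool_rot: [-179.7, 24.2, -10.2]
wrist_force: [0.2, 0.4, -0.9]
grip_width: 0.03
```

Run:
```python
from h import *
st()
w=rollf((.5523,.1385),-10,zF=.013,pre=.004,back=.02)
rows([(w[2][0]+[.004,0,-.003],w[2][1])],da=8,dl=.01)
```

```text
[0.6332 0.1257 0.0831] [-179.7   24.2  -10.2] t 34.55 F [ 0.2  0.4 -0.9] g 0.03
[{"offset": [-0.0043, 0.0003, 0.0064], "angular": [-0.1, -0.3, -0.1]}, {"offset": [-0.0043, 0.0003, 0.0064], "angular": [-0.1, -0.3, -0.1]}, {"offset": [-0.0042, 0.0003, 0.0064], "angular": [-0.1, -0.3, -0.1]}]
```

Emit:
move_arm(
  steps=[
    {"offset": [0, 0, 0.0085], "angular": [0, -0.5, 0]},
    {"offset": [-0.0065, 0, 0.0055], "angular": [0, 0, 0]},
    {"offset": [-0.0065, 0, 0.0055], "angular": [0, 0, 0]},
    {"offset": [0, 0, 0], "angular": [0, 0, 0]},
  ],
)

```text
t: 35.05
tool_pos: [0.613, 0.1299, 0.0724]
tool_rot: [-179.6, 24.6, -10.2]
wrist_force: [0.4, -0.9, 0.5]
grip_width: 0.0301
```

Run:
```python
from h import *
st()
w=rollf((.5523,.1385),-10,zF=.013,pre=.004,back=.02)
rows([(w[2][0],w[2][1])],da=8,dl=.005)
```

```text
[0.613  0.1299 0.0724] [-179.6   24.6  -10.2] t 35.05 F [ 0.4 -0.9  0.5] g 0.0301
[{"offset": [-0.0032, 0.002, -0.0002], "angular": [-0.5, -0.4, -0.2]}]
```

Emit:
move_arm(
  steps=[
    {"offset": [-0.0033, 0, 0.001], "angular": [0, 0, 0]},
    {"offset": [-0.0085, 0, -0.0022], "angular": [0, 5, 0]},
    {"offset": [-0.0085, 0, -0.0028], "angular": [0, 5, 0]},
    {"offset": [-0.0085, 0, -0.0028], "angular": [0, 5, 0]},
    {"offset": [-0.0085, 0, -0.003], "angular": [0, 5, 0]},
    {"offset": [-0.0085, 0, -0.0028], "angular": [0, 5, 0]},
    {"offset": [-0.0085, 0, -0.0028], "angular": [0, 5, 0]},
    {"offset": [-0.0085, 0, -0.0028], "angular": [0, 5, 0]},
    {"offset": [-0.0085, 0, -0.0028], "angular": [0, 5, 0]},
    {"offset": [-0.0085, 0, -0.0028], "angular": [0, 5, 0]},
  ],
)

```text
t: 36.3
tool_pos: [0.5363, 0.1436, 0.1047]
tool_rot: [-179.4, -22.0, -10.7]
wrist_force: [-0.7, 0.6, 1.0]
grip_width: 0.03
```

Emit:
move_arm(
  steps=[
    {"offset": [0.035, 0, -0.006], "angular": [0, 0, 0]},
    {"offset": [0.035, 0, -0.04], "angular": [0, -8, 0]},
    {"offset": [0.0, 0, -0.06], "angular": [0, -8, 0]},
    {"offset": [0, 0, -0.06], "angular": [0, -6, 0]},
    {"offset": [0, 0, 0], "angular": [0, 0, 0]},
  ],
)

```text
t: 36.92
tool_pos: [0.5544, 0.1361, 0.2884]
tool_rot: [-179.7, 0.8, -10.3]
wrist_force: [1.0, 0.6, -1.6]
grip_width: 0.0299
```

Run:
```python
from h import *
st(); towers(name='r11')
im,d,s=snap('wrist','w11'); W=cloud('wrist',d,s); np.savez('/tmp/w11.npz',im=im,W=W)
b=cv2.imread('pics/r11side.png')[110:260,170:370]; w=cv2.imread('pics/w11.png')
cv2.imwrite('pics/m7.png',np.hstack([cv2.resize(b,(400,300),interpolation=cv2.INTER_CUBIC),cv2.resize(w,(400,300))]))
```

```text
[0.5544 0.1361 0.2884] [-179.7    0.8  -10.3] t 36.92 F [ 1.   0.6 -1.6] g 0.0299
scene -0.16 427 [ 0.6656 -0.1627] -2.4 [0.0898 0.0355] 0.0527
scene -0.01 455 [ 0.5752 -0.0094] -9.3 [0.0897 0.0354] 0.0528
scene 0.13 516 [0.5235 0.144 ] -10.7 [0.0892 0.0356] 0.0527
side -0.16 253 [ 0.6653 -0.1642] -1.7 [0.09   0.0342] 0.0524
side -0.01 221 [ 0.5762 -0.01  ] -8.8 [0.0926 0.0342] 0.0524
side 0.13 194 [0.5237 0.1421] -11.2 [0.0895 0.0362] 0.0525
```

View pics/m7.png

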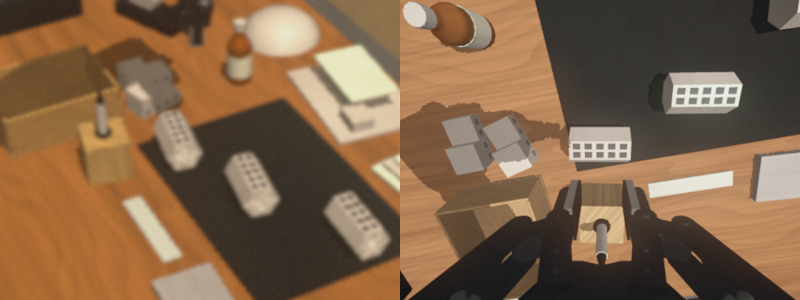

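All three towers show windows on top. One house has been knocked next to the other. Now the pen: I'll locate it, along with the holder, plate and tray.

Run:
```python
from h import *
W=np.load('/tmp/w11.npz')['W'].reshape(-1,3)
def box(x0,x1,y0,y1,z0,z1,W=W): 
    m=(W[:,0]>x0)&(W[:,0]<x1)&(W[:,1]>y0)&(W[:,1]<y1)&(W[:,2]>z0)&(W[:,2]<z1); return W[m]
def rect(P,n):
    if len(P)<5: print(n,len(P)); return
    r=cv2.minAreaRect((P[:,:2]*1000).astype(np.float32)); print(n,len(P),np.round(r[0],1),np.round(r[1],1),round(r[2],1),P[:,2].mean().round(4))
rect(box(.34,.48,.1,.24,.066,.0735),'holder wrist')
for z in np.arange(.078,.155,.012): 
    P=box(.37,.45,.12,.21,z,z+.012); 
    if len(P): print('pen',z.round(3),len(P),P.mean(0).round(4),P.min(0).round(4),P.max(0).round(4))
for c in ['scene0','side0']:
    V=np.load('/tmp/%s.npz'%c)['W'].reshape(-1,3)
    rect(box(.34,.48,.1,.24,.064,.0735,V),'holder '+c)
    P=box(.37,.45,.12,.21,.085,.15,V); print(c,'pen',P.mean(0).round(4),P.min(0).round(4),P.max(0).round(4))
    rect(box(.34,.46,-.23,-.09,.008,.016,V),'plate '+c)
    rect(box(.25,.52,-.43,-.24,.031,.039,V),'tray rim '+c)
    rect(box(.25,.5,.24,.45,.068,.08,V),'carton rim '+c)
for c in ['scene','side']:
    im,d,s=snap(c); V=cloud(c,d,s).reshape(-1,3); rect(box(.34,.46,-.23,-.09,.008,.016,V),'plate now '+c); rect(box(.25,.52,-.43,-.24,.031,.039,V),'tray rim '+c)
    rect(box(.34,.48,.1,.24,.064,.0735,V),'holder '+c)
```

```text
holder wrist 2643 [407.2 162.9] [69.7 71.2] 78.7 0.0707
pen 0.078 112 [0.4129 0.1622 0.084 ] [0.4011 0.1546 0.0781] [0.4163 0.172  0.09  ]
pen 0.09 126 [0.413  0.1621 0.0964] [0.4054 0.1552 0.09  ] [0.4158 0.1706 0.1019]
pen 0.102 139 [0.413  0.162  0.1081] [0.407  0.1552 0.1021] [0.416  0.1701 0.1139]
pen 0.114 150 [0.4131 0.1621 0.1201] [0.4073 0.1553 0.1142] [0.4158 0.1709 0.1258]
pen 0.126 215 [0.4115 0.1625 0.1318] [0.4015 0.1553 0.1261] [0.4155 0.171  0.138 ]
pen 0.138 87 [0.4098 0.1628 0.1415] [0.4052 0.1586 0.1382] [0.4128 0.1679 0.1461]
holder scene0 624 [405.7 162.3] [72.6 71.7] 78.8 0.0697
scene0 pen [0.4095 0.1654 0.1184] [0.4004 0.1549 0.0871] [0.415  0.1713 0.149 ]
plate scene0 324 [ 403.  -145.9] [67.  90.2] 86.8 0.0119
tray rim scene0 215 [ 408.9 -332.6] [138.4 152.6] 2.9 0.0346
carton rim scene0 795 [376.1 333.1] [202.2 150.9] 0.4 0.0738
holder side0 284 [407.7 162. ] [78.9 70.4] 78.5 0.0691
side0 pen [0.4059 0.1585 0.1166] [0.3997 0.1496 0.0867] [0.4149 0.169  0.1491]
plate side0 719 [ 401.9 -160.2] [95.7 91.9] 86.6 0.0117
tray rim side0 480 [ 378.4 -334.8] [201.7 154.1] 3.5 0.034
carton rim side0 379 [378.6 336. ] [202.9 166.9] 0.9 0.073
plate now scene 386 [ 419.4 -159.5] [93.1 54.7] 86.5 0.012
tray rim scene 340 [ 377.8 -334.2] [202.1 155. ] 3.3 0.0346
holder scene 617 [405.7 162.6] [71.6 71.4] 78.7 0.0697
plate now side 716 [ 402.7 -160. ] [98.4 91.5] 86.9 0.0116
tray rim side 503 [ 377.9 -335.4] [202.  154.2] 2.8 0.034
holder side 284 [407.1 161.4] [78.  71.2] 78.5 0.0693
```

Emit:
move_arm(
  steps=[
    {"offset": [0, 0, 0.002], "angular": [0, 0, 10.5]},
    {"offset": [0, 0, 0.002], "angular": [0, 0, 10.5]},
    {"offset": [0, 0, 0.002], "angular": [0, 0, 10.5]},
    {"offset": [0, 0, 0.002], "angular": [0, 0, 10.5]},
    {"offset": [0, 0, 0.002], "angular": [0, 0, 10.5]},
    {"offset": [0, 0, 0.002], "angular": [0, 0, 10.5]},
    {"offset": [0, 0, 0.002], "angular": [0, 0, 10.5]},
    {"offset": [0, 0, 0.002], "angular": [0, 0, 10.5]},
    {"offset": [0, 0, 0.002], "angular": [0, 0, 10.5]},
    {"offset": [0, 0, 0.002], "angular": [0, 0, 10.5]},
  ],
  grip=0.045,
)

```text
t: 38.42
tool_pos: [0.5407, 0.1353, 0.2445]
tool_rot: [177.9, -1.2, -117.7]
wrist_force: [0.5, 0.2, -0.3]
grip_width: 0.0448
```

Emit:
move_arm(
  steps=[
    {"offset": [0, 0, 0.002], "angular": [0, 0, 10.5]},
    {"offset": [0, 0, 0.002], "angular": [0, 0, 10.5]},
    {"offset": [0, 0, 0.002], "angular": [0, 0, 10.5]},
    {"offset": [0, 0, 0.002], "angular": [0, 0, 10.5]},
    {"offset": [0, 0, 0], "angular": [0, 0, 0]},
  ],
)

```text
t: 39.05
tool_pos: [0.5347, 0.1349, 0.2284]
tool_rot: [179.2, -2.9, -160.6]
wrist_force: [0.8, -0.8, 0.2]
grip_width: 0.0447
```

```bash
cat >> h.py <<'E'
def gp(P,th,yaw,L=.062):
    r=Rt(th,yaw); return np.array(P)-r.apply([0,0,L]), r
E
python3 - <<'E'
from h import *
st(); print(np.round(robot.sense()['joints'],1))
a=np.radians(20); back=np.array([-.07*np.cos(a),-.07*np.sin(a),0])
p0=gp(np.array([.407,.1625,.18])+back,60,200); p1=gp(np.array([.407,.1625,.103])+back,60,200)
e=rows([p0],da=9,dl=.03); print(); rows([p1],start=e)
print(p0[0],p1[0])
E
```

```text
[0.5347 0.1349 0.2284] [ 179.2   -2.9 -160.6] t 39.05 F [ 0.8 -0.8  0.2] g 0.0447
[14.  12.7 -5.2 75.1  0.5 -5.4]
[{"offset": [0.026, 0.0074, 0.0034], "angular": [0.0, -7.0, -0.1]}, {"offset": [0.0262, 0.0075, 0.0002], "angular": [0.0, -7.0, -0.1]}, {"offset": [0.026, 0.0075, -0.003], "angular": [0.0, -7.0, -0.1]}, {"offset": [0.0254, 0.0076, -0.0062], "angular": [0.0, -7.0, -0.1]}, {"offset": [0.0245, 0.0076, -0.0092], "angular": [0.0, -7.0, -0.1]}, {"offset": [0.0231, 0.0076, -0.0121], "angular": [0.0, -7.0, -0.1]}, {"offset": [0.0215, 0.0077, -0.0149], "angular": [0.0, -7.0, -0.1]}, {"offset": [0.0195, 0.0077, -0.0174], "angular": [0.0, -7.0, -0.1]}, {"offset": [0.0172, 0.0077, -0.0196], "angular": [0.0, -7.0, -0.1]}]

[{"offset": [0.0333, 0.0, 0.0192], "angular": [0.0, 0.0, 0.0]}, {"offset": [0.0333, 0.0, 0.0192], "angular": [0.0, 0.0, 0.0]}]
[0.29076606 0.12019431 0.211     ] [0.29076606 0.12019431 0.134     ]
```

Emit:
move_arm(
  steps=[
    {"offset": [0, 0, -0.04], "angular": [0, 0, 0]},
    {"offset": [0.026, 0.0074, 0.0034], "angular": [0, -7, 0]},
    {"offset": [0.0262, 0.0075, 0], "angular": [0, -7, 0]},
    {"offset": [0.026, 0.0075, -0.003], "angular": [0, -7, 0]},
    {"offset": [0.0254, 0.0076, -0.0062], "angular": [0, -7, 0]},
    {"offset": [0.0245, 0.0076, -0.0092], "angular": [0, -7, 0]},
    {"offset": [0.0231, 0.0076, -0.0121], "angular": [0, -7, 0]},
    {"offset": [0.0215, 0.0077, -0.0149], "angular": [0, -7, 0]},
    {"offset": [0.0195, 0.0077, -0.0174], "angular": [0, -7, 0]},
    {"offset": [0.0, 0, 0], "angular": [0, -4, 0]},
  ],
)

```text
t: 40.3
tool_pos: [0.3177, 0.1208, 0.2402]
tool_rot: [-179.6, 58.2, -158.4]
wrist_force: [0.4, -0.0, 0.6]
grip_width: 0.0451
```

Run:
```python
from h import *
st(); print(np.round(robot.sense()['joints'],1))
a=np.radians(20); back=np.array([-.07*np.cos(a),-.07*np.sin(a),0])
p1=gp(np.array([.407,.1625,.103])+back,60,200)
rows([p1],da=9,dl=.03)
```

```text
[0.3177 0.1208 0.2402] [-179.6   58.2 -158.4] t 40.3 F [ 0.4 -0.   0.6] g 0.0451
[ 20.3 -54.7 -66.5  19.9   0.7  -0.7]
[{"offset": [0.0259, 0.0024, 0.0086], "angular": [0.3, -0.5, 0.2]}, {"offset": [0.026, 0.0023, 0.0084], "angular": [0.3, -0.5, 0.2]}, {"offset": [0.0261, 0.0023, 0.0082], "angular": [0.3, -0.5, 0.2]}, {"offset": [0.0261, 0.0022, 0.008], "angular": [0.3, -0.5, 0.2]}]
```

Run:
```python
from h import *
p0=gp(np.array([.407,.1625,.185]),45,200); p1=gp(np.array([.407,.1625,.103]),45,200); print(p0[0],p1[0])
e=rows([p0],da=9,dl=.03); rows([p1],start=e,dl=.03)
```

```text
[0.36580329 0.14750562 0.22884062] [0.36580329 0.14750562 0.14684062]
[{"offset": [-0.0095, 0.0037, 0.0262], "angular": [0.5, 6.6, 0.5]}, {"offset": [-0.0124, 0.004, 0.0249], "angular": [0.5, 6.6, 0.5]}]
[{"offset": [0.0193, 0.0, 0.0193], "angular": [0.0, 0.0, 0.0]}, {"offset": [0.0193, 0.0, 0.0193], "angular": [0.0, 0.0, 0.0]}, {"offset": [0.0193, 0.0, 0.0193], "angular": [0.0, 0.0, 0.0]}]
```

Emit:
move_arm(
  steps=[
    {"offset": [-0.0095, 0.0037, 0.025], "angular": [0.5, 6.6, 0.5]},
    {"offset": [-0.0124, 0.004, 0.022], "angular": [0.5, 6, 0.5]},
    {"offset": [0, 0, 0], "angular": [0, 0, 0]},
  ],
)

```text
t: 40.67
tool_pos: [0.3598, 0.1457, 0.2235]
tool_rot: [-179.2, 45.0, -159.1]
wrist_force: [-0.1, -0.6, 0.3]
grip_width: 0.0451
```

Run:
```python
from h import *
st(); print(np.round(robot.sense()['joints'],1))
p1=gp(np.array([.407,.1625,.113]),45,200)
rows([p1],da=9,dl=.03)
```

```text
[0.3598 0.1457 0.2235] [-179.2   45.  -159.1] t 40.67 F [-0.1 -0.6  0.3] g 0.0451
[ 23.6 -37.8 -57.5  25.3  -2.6   1.9]
[{"offset": [0.0143, 0.0001, 0.0172], "angular": [0.0, 0.0, 0.2]}, {"offset": [0.0142, 0.0, 0.0172], "angular": [0.0, 0.0, 0.2]}, {"offset": [0.0142, -0.0001, 0.0172], "angular": [0.0, 0.0, 0.2]}]
```

Emit:
move_arm(
  steps=[
    {"offset": [0.0143, 0, 0.0172], "angular": [0, 0, 0]},
    {"offset": [0.0142, 0, 0.0172], "angular": [0, 0, 0]},
    {"offset": [0.0142, 0, 0.0165], "angular": [0, 0, 0]},
    {"offset": [0, 0, 0], "angular": [0, 0, 0]},
  ],
)

```text
t: 41.18
tool_pos: [0.3619, 0.1454, 0.1529]
tool_rot: [-178.7, 45.1, -158.2]
wrist_force: [0.4, -0.2, -1.0]
grip_width: 0.0447
```

Run:
```python
from h import *
st()
p1=gp(np.array([.407,.1625,.103]),45,200)
rows([p1],da=9,dl=.03)
im,d,s=snap('wrist','wp'); 
b=snap('side','sp')[0]
b=cv2.imread('pics/sp.png')[130:210,180:260]; w=cv2.imread('pics/wp.png')
cv2.imwrite('pics/m8.png',np.hstack([cv2.resize(b,(300,300),interpolation=cv2.INTER_CUBIC),cv2.resize(w,(400,300))]))
```

```text
[0.3619 0.1454 0.1529] [-178.7   45.1 -158.2] t 41.17 F [ 0.4 -0.2 -1. ] g 0.0447
[{"offset": [0.0011, 0.0007, 0.0074], "angular": [-0.1, 0.1, 1.2]}]
```

View pics/m8.png

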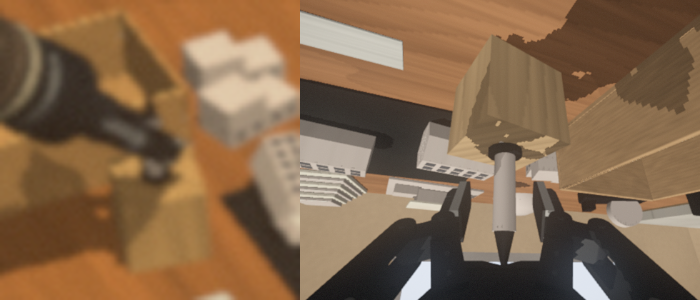

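The pen stands centred between the fingers (505,190). Closing.

Emit:
move_arm(
  steps=[
    {"offset": [0.001, 0.0007, 0.006], "angular": [0, 0, 0]},
    {"offset": [0, 0, 0], "angular": [0, 0, 0]},
  ],
)

```text
t: 41.52
tool_pos: [0.3673, 0.1483, 0.1532]
tool_rot: [-178.7, 45.6, -158.2]
wrist_force: [0.3, -0.3, -0.5]
grip_width: 0.0451
```

Emit:
move_arm(
  steps=[
    {"offset": [0, 0, 0], "angular": [0, 0, 0]},
    {"offset": [0, 0, 0], "angular": [0, 0, 0]},
    {"offset": [0, 0, 0], "angular": [0, 0, 0]},
    {"offset": [0, 0, 0], "angular": [0, 0, 0]},
    {"offset": [0, 0, 0], "angular": [0, 0, 0]},
  ],
  grip=0,
  force=70,
)

```text
t: 42.15
tool_pos: [0.3677, 0.1486, 0.1541]
tool_rot: [-178.7, 45.7, -158.2]
wrist_force: [-0.4, 1.0, -0.0]
grip_width: 0.0138
```

Run:
```python
from h import *
st(); s=robot.sense(); p=np.array(s['tool_pos']); r=R.from_euler('xyz',s['tool_rot'],degrees=True)
rows([(p+[0,0,.09],r)],dl=.015)
```

```text
[0.3677 0.1486 0.1541] [-178.7   45.7 -158.2] t 42.15 F [-0.4  1.  -0. ] g 0.0138
[{"offset": [-0.0107, -0.0002, -0.0105], "angular": [0.0, 0.0, 0.0]}, {"offset": [-0.0107, -0.0002, -0.0105], "angular": [0.0, 0.0, 0.0]}, {"offset": [-0.0107, -0.0002, -0.0105], "angular": [0.0, 0.0, 0.0]}, {"offset": [-0.0107, -0.0002, -0.0105], "angular": [0.0, 0.0, 0.0]}, {"offset": [-0.0107, -0.0002, -0.0105], "angular": [0.0, 0.0, 0.0]}, {"offset": [-0.0107, -0.0002, -0.0105], "angular": [0.0, 0.0, 0.0]}]
```

Emit:
move_arm(
  steps=[
    {"offset": [-0.0105, 0, -0.0105], "angular": [0, 0, 0]},
    {"offset": [-0.0105, 0, -0.0105], "angular": [0, 0, 0]},
    {"offset": [-0.0105, 0, -0.0105], "angular": [0, 0, 0]},
    {"offset": [-0.0105, 0, -0.0105], "angular": [0, 0, 0]},
    {"offset": [-0.0105, 0, -0.0105], "angular": [0, 0, 0]},
    {"offset": [-0.0105, 0, -0.0105], "angular": [0, 0, 0]},
    {"offset": [0, 0, 0], "angular": [0, 0, 0]},
  ],
)

```text
t: 43.02
tool_pos: [0.3652, 0.1495, 0.2437]
tool_rot: [-178.8, 45.4, -158.2]
wrist_force: [0.8, -0.4, -1.5]
grip_width: 0.0141
```

```bash
cat >> h.py <<'E'
def pen():
    """pen points in the grip: fit axis from wrist depth, report in tool frame and world"""
    im,d,s=snap('wrist','wq'); W=cloud('wrist',d,s); T=np.linalg.inv(toolT(s)); P=W@T[:3,:3].T+T[:3,3]
    return im,W,P,s
E
python3 - <<'E'
from h import *
st()
im,W,P,s=pen(); cv2.imwrite('pics/wq1.png',im[:,:,::-1])
m=np.isfinite(P[...,0])&(np.abs(P[...,1])<.016)&(P[...,2]>.0)&(P[...,2]<.2)
print(m.sum())
Q=P[m]; V=W[m]; 
for z in np.arange(.06,.25,.012):
    k=(V[:,2]>=z)&(V[:,2]<z+.012)
    if k.sum()>5: print(z.round(3),k.sum(),V[k].mean(0).round(4),'toolx',Q[k][:,0].mean().round(4),'y',np.percentile(Q[k][:,1],[2,98]).round(4),'z',Q[k][:,2].mean().round(4))
E
```

```text
[0.3652 0.1495 0.2437] [-178.8   45.4 -158.2] t 43.02 F [ 0.8 -0.4 -1.5] g 0.0141
18418
0.06 4741 [0.3934 0.1568 0.0696] toolx 0.1038 y [-0.0154  0.0154] z 0.1429
0.072 36 [0.3874 0.1547 0.0722] toolx 0.1064 y [-0.0139  0.0153] z 0.1365
0.096 227 [0.4003 0.1612 0.1021] toolx 0.0749 y [-0.0064  0.0075] z 0.1257
0.108 422 [0.399  0.1608 0.114 ] toolx 0.0674 y [-0.007  0.008] z 0.1164
0.12 460 [0.3992 0.1609 0.126 ] toolx 0.0588 y [-0.0074  0.0077] z 0.1082
0.132 504 [0.3991 0.1611 0.1382] toolx 0.0501 y [-0.0071  0.0076] z 0.0996
0.144 555 [0.3992 0.1613 0.1501] toolx 0.0414 y [-0.0075  0.0079] z 0.0913
0.156 1005 [0.3977 0.161  0.1644] toolx 0.0323 y [-0.0119  0.0122] z 0.0803
0.168 666 [0.3992 0.1615 0.1741] toolx 0.0243 y [-0.0075  0.0078] z 0.0746
0.18 862 [0.3999 0.162  0.1866] toolx 0.0148 y [-0.0118  0.012 ] z 0.0663
0.192 1440 [0.3979 0.1613 0.1983] toolx 0.008 y [-0.0152  0.0152] z 0.0566
0.204 1959 [0.3911 0.159  0.2104] toolx 0.0044 y [-0.0151  0.0152] z 0.043
0.216 2764 [0.3834 0.1562 0.2221] toolx 0.0018 y [-0.0153  0.0153] z 0.029
0.228 1799 [0.3732 0.1522 0.2319] toolx 0.0025 y [-0.0155  0.0153] z 0.0143
```

View pics/wq1.png

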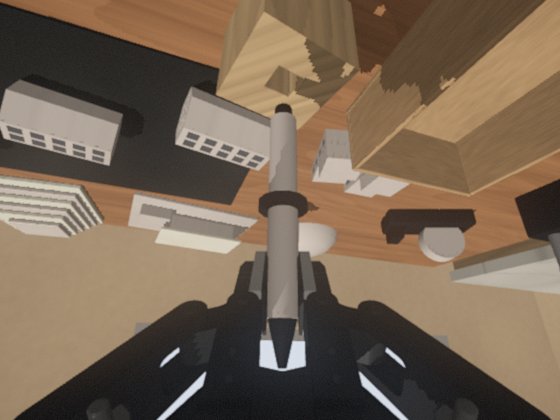

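The pen is held upright, collar at (284,203). Carrying it to the plate.

```bash
cat >> h.py <<'E'
def penpose(xy,az,th,z,h=.0437):
    a=np.radians(az); return np.array([xy[0]-h*np.cos(a),xy[1]-h*np.sin(a),z]), Rt(th,180+az)
E
python3 - <<'E'
from h import *
p=penpose((.402,-.159),-21,45.4,.235); print(p[0]); rows([p],dl=.032,da=5)
E
```

```text
[ 0.36120254 -0.14333932  0.235     ]
[{"offset": [0.0084, -0.0272, -0.0068], "angular": [2.9, 0.0, 3.0]}, {"offset": [0.007, -0.0279, -0.0054], "angular": [2.9, 0.0, 3.0]}, {"offset": [0.0055, -0.0285, -0.004], "angular": [2.9, 0.0, 3.0]}, {"offset": [0.004, -0.0289, -0.0025], "angular": [2.9, 0.0, 3.0]}, {"offset": [0.0025, -0.0292, -0.001], "angular": [2.9, 0.0, 3.0]}, {"offset": [0.0009, -0.0293, 0.0005], "angular": [2.9, 0.0, 3.0]}, {"offset": [-0.0006, -0.0292, 0.0019], "angular": [2.9, 0.0, 3.0]}, {"offset": [-0.0021, -0.029, 0.0034], "angular": [2.9, 0.0, 3.0]}, {"offset": [-0.0036, -0.0286, 0.0049], "angular": [2.9, 0.0, 3.0]}, {"offset": [-0.0051, -0.0281, 0.0063], "angular": [2.9, 0.0, 3.0]}]
```

Emit:
move_arm(
  steps=[
    {"offset": [0.0084, -0.0272, -0.0068], "angular": [2.9, 0, 3]},
    {"offset": [0.007, -0.0279, -0.0054], "angular": [2.9, 0, 3]},
    {"offset": [0.0055, -0.0285, -0.004], "angular": [2.9, 0, 3]},
    {"offset": [0.004, -0.0289, -0.0025], "angular": [2.9, 0, 3]},
    {"offset": [0.0025, -0.0292, -0.001], "angular": [2.9, 0, 3]},
    {"offset": [0.001, -0.0293, 0.0005], "angular": [2.9, 0, 3]},
    {"offset": [-0.0006, -0.0292, 0.0019], "angular": [2.9, 0, 3]},
    {"offset": [-0.002, -0.026, 0.0034], "angular": [2.9, 0, 3]},
    {"offset": [-0.002, -0.015, 0.003], "angular": [1, 0, 1]},
    {"offset": [0, 0, 0], "angular": [0, 0, 0]},
  ],
)

```text
t: 44.32
tool_pos: [0.3562, -0.1046, 0.2219]
tool_rot: [-179.7, 44.7, 165.2]
wrist_force: [-0.4, 0.3, -0.9]
grip_width: 0.0138
```

Run:
```python
from h import *
st(); s=robot.sense()
p=penpose((.402,-.159),-21,45.4,.170); print(p[0]); rows([p],dl=.02,da=5)
```

```text
[ 0.3562 -0.1046  0.2219] [-179.7   44.7  165.2] t 44.33 F [-0.4  0.3 -0.9] g 0.0138
[ 0.36120254 -0.14333932  0.17      ]
[{"offset": [0.0065, -0.009, 0.0118], "angular": [1.0, -0.2, 1.1]}, {"offset": [0.0064, -0.0089, 0.012], "angular": [1.0, -0.2, 1.1]}, {"offset": [0.0062, -0.0088, 0.0121], "angular": [1.0, -0.2, 1.1]}, {"offset": [0.0061, -0.0087, 0.0123], "angular": [1.0, -0.2, 1.1]}]
```

Emit:
move_arm(
  steps=[
    {"offset": [0.0065, -0.009, 0.0118], "angular": [1, -0.2, 1.1]},
    {"offset": [0.0064, -0.0089, 0.012], "angular": [1, -0.2, 1.1]},
    {"offset": [0.0062, -0.0088, 0.012], "angular": [1, 0, 1.1]},
    {"offset": [0.005, -0.0085, 0.01], "angular": [1, 0, 1.1]},
    {"offset": [0, 0, 0], "angular": [0, 0, 0]},
  ],
)

```text
t: 44.95
tool_pos: [0.3595, -0.1406, 0.1676]
tool_rot: [179.8, 44.9, 159.1]
wrist_force: [-0.1, 0.5, 0.5]
grip_width: 0.0137
```

Run:
```python
from h import *
st()
p=penpose((.402,-.159),-21,45.4,.153); print(p[0]); rows([p],dl=.005,da=5)
```

```text
[ 0.3595 -0.1406  0.1676] [179.8  44.9 159.1] t 44.95 F [-0.1  0.5  0.5] g 0.0137
[ 0.36120254 -0.14333932  0.153     ]
[{"offset": [0.0028, -0.0007, 0.0041], "angular": [0.1, -0.2, 0.0]}, {"offset": [0.0028, -0.0007, 0.004], "angular": [0.1, -0.2, 0.0]}, {"offset": [0.0028, -0.0007, 0.004], "angular": [0.1, -0.2, 0.0]}]
```

Emit:
move_arm(
  steps=[
    {"offset": [0.0018, 0, 0.0018], "angular": [0, 0, 0]},
    {"offset": [0.0018, 0, 0.0018], "angular": [0, 0, 0]},
    {"offset": [0.0018, 0, 0.0018], "angular": [0, 0, 0]},
    {"offset": [0.0018, 0, 0.0018], "angular": [0, 0, 0]},
  ],
)

```text
t: 45.45
tool_pos: [0.3612, -0.1398, 0.1603]
tool_rot: [179.8, 45.2, 159.3]
wrist_force: [-4.3, 0.6, 5.5]
grip_width: 0.014
```

Emit:
move_arm(
  steps=[
    {"offset": [0.0018, 0, 0.0018], "angular": [0, 0, 0]},
    {"offset": [0.0018, 0, 0.0018], "angular": [0, 0, 0]},
  ],
)

```text
t: 45.7
tool_pos: [0.3624, -0.1402, 0.1577]
tool_rot: [179.8, 45.5, 159.3]
wrist_force: [-4.4, 1.1, 5.5]
grip_width: 0.0141
```

Emit:
move_arm(
  steps=[
    {"offset": [0.0018, 0, 0.0018], "angular": [0, 0, 0]},
  ],
)

```text
t: 45.82
tool_pos: [0.363, -0.1404, 0.1564]
tool_rot: [179.8, 45.6, 159.3]
wrist_force: [-4.1, 1.0, 5.8]
grip_width: 0.0138
```

Emit:
move_arm(
  steps=[
    {"offset": [0.0024, 0, 0.0022], "angular": [0, 0, 0]},
    {"offset": [0.0024, 0, 0.0022], "angular": [0, 0, 0]},
  ],
)

```text
t: 46.08
tool_pos: [0.3641, -0.1407, 0.1524]
tool_rot: [179.8, 45.9, 159.3]
wrist_force: [-4.2, 2.5, 6.8]
grip_width: 0.0139
```

Emit:
move_arm(
  steps=[
    {"offset": [0.0024, 0, 0.0022], "angular": [0, 0, 0]},
  ],
)

```text
t: 46.2
tool_pos: [0.3652, -0.1411, 0.1514]
tool_rot: [179.8, 46.2, 159.4]
wrist_force: [-7.2, 2.7, 13.3]
grip_width: 0.014
```

Emit:
move_arm(
  steps=[
    {"offset": [0.0024, 0, 0.0022], "angular": [0, 0, 0]},
  ],
)

```text
t: 46.32
tool_pos: [0.3667, -0.1416, 0.151]
tool_rot: [179.8, 46.5, 159.4]
wrist_force: [-4.5, 3.3, 10.4]
grip_width: 0.014
```

Emit:
move_arm(
  steps=[
    {"offset": [0.004, 0, 0.002], "angular": [0, -0.5, 0]},
    {"offset": [0.004, 0, 0.002], "angular": [0, -0.5, 0]},
  ],
)

```text
t: 46.58
tool_pos: [0.3681, -0.142, 0.1495]
tool_rot: [179.8, 48.3, 159.4]
wrist_force: [-6.9, 2.7, 14.5]
grip_width: 0.0141
```

Emit:
move_arm(
  steps=[
    {"offset": [-0.007, 0, -0.007], "angular": [0, 0, 0]},
    {"offset": [-0.014, 0, -0.014], "angular": [0, 0, 0]},
    {"offset": [-0.014, 0, -0.014], "angular": [0, 0, 0]},
    {"offset": [-0.014, 0, -0.014], "angular": [0, 0, 0]},
    {"offset": [0, 0, 0], "angular": [0, 0, 0]},
  ],
)

```text
t: 47.2
tool_pos: [0.3637, -0.1403, 0.2219]
tool_rot: [179.8, 48.3, 159.4]
wrist_force: [-0.6, 0.5, -1.1]
grip_width: 0.0139
```

Run:
```python
from h import *
st(); print(np.round(robot.sense()['joints'],1))
im,W,P,s=pen(); cv2.imwrite('pics/wq2.png',im[:,:,::-1])
m=np.isfinite(P[...,0])&(np.abs(P[...,1])<.016)&(P[...,2]>.0)&(P[...,2]<.15)
Q=P[m]; V=W[m]
# axis fit: barrel points between collar and button
for z in np.arange(.04,.16,.006):
    k=(V[:,2]>=z)&(V[:,2]<z+.006)
    if k.sum()>5: print(z.round(3),k.sum(),V[k].mean(0).round(4),'y',np.percentile(Q[k][:,1],[2,98]).round(4))
```

```text
[ 0.3637 -0.1403  0.2219] [179.8  48.3 159.4] t 47.2 F [-0.6  0.5 -1.1] g 0.0139
[-21.7 -39.4 -60.2  21.    1.   -0.7]
0.082 73 [ 0.3983 -0.1519  0.0869] y [-0.0064  0.009 ]
0.088 231 [ 0.3981 -0.1513  0.091 ] y [-0.0063  0.0089]
0.094 235 [ 0.3982 -0.1518  0.0971] y [-0.0063  0.0088]
0.1 252 [ 0.3983 -0.1519  0.103 ] y [-0.0068  0.0087]
0.106 256 [ 0.3983 -0.152   0.109 ] y [-0.0067  0.0086]
0.112 264 [ 0.3982 -0.1517  0.1151] y [-0.0066  0.0084]
0.118 276 [ 0.3984 -0.1521  0.1211] y [-0.0064  0.0084]
0.124 292 [ 0.3986 -0.152   0.1271] y [-0.0063  0.0089]
0.13 304 [ 0.3988 -0.1521  0.1331] y [-0.0068  0.0087]
0.136 182 [ 0.3973 -0.1513  0.1387] y [-0.0086  0.0114]
0.142 854 [ 0.3972 -0.1516  0.1456] y [-0.0111  0.013 ]
0.148 329 [ 0.3987 -0.1521  0.151 ] y [-0.0064  0.0084]
0.154 366 [ 0.3991 -0.1523  0.157 ] y [-0.0064  0.0089]
```

Run:
```python
import cv2,numpy as np
a=cv2.imread('pics/wq1.png')[80:240,220:350]; b=cv2.imread('pics/wq2.png')[80:240,220:350]
cv2.imwrite('pics/m9.png',cv2.resize(np.hstack([a,b]),None,fx=2.6,fy=2.6,interpolation=cv2.INTER_CUBIC))
```

```text
(no output)
```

View pics/m9.png

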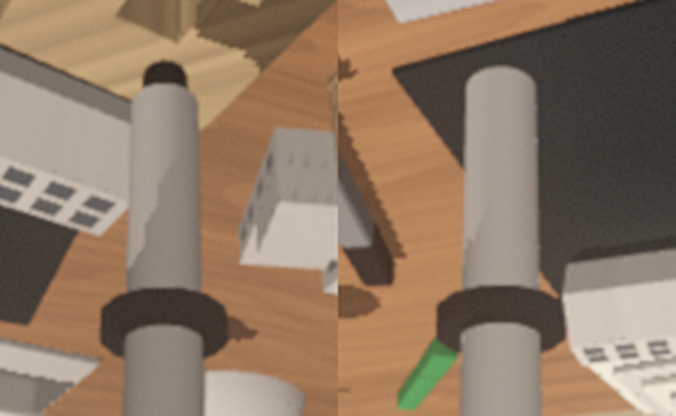

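The button end is now flush, with no black tip above the barrel at (500,70). I'll lay the pen in the tray next.

Run:
```python
from h import *
h=gp((.400,-.372,.13),-41.7,183,L=.0595); print(h[0]); rows([h],dl=.03,da=9)
```

```text
[ 0.43952696 -0.36992848  0.17442497]
[{"offset": [-0.0061, -0.0172, 0.013], "angular": [-0.1, 8.1, -2.4]}, {"offset": [-0.0072, -0.0175, 0.0121], "angular": [-0.1, 8.1, -2.4]}, {"offset": [-0.0081, -0.0178, 0.011], "angular": [-0.1, 8.1, -2.4]}, {"offset": [-0.0088, -0.0182, 0.0097], "angular": [-0.1, 8.1, -2.4]}, {"offset": [-0.0093, -0.0186, 0.0084], "angular": [-0.1, 8.1, -2.4]}, {"offset": [-0.0096, -0.019, 0.0071], "angular": [-0.1, 8.1, -2.4]}, {"offset": [-0.0097, -0.0194, 0.0057], "angular": [-0.1, 8.1, -2.4]}, {"offset": [-0.0096, -0.0198, 0.0043], "angular": [-0.1, 8.1, -2.4]}, {"offset": [-0.0093, -0.0202, 0.0029], "angular": [-0.1, 8.1, -2.4]}, {"offset": [-0.0088, -0.0206, 0.0016], "angular": [-0.1, 8.1, -2.4]}]
[{"offset": [-0.008, -0.0209, 0.0003], "angular": [-0.1, 8.1, -2.4]}]
```

Emit:
move_arm(
  steps=[
    {"offset": [-0.0061, -0.0172, 0.01], "angular": [0, 8.1, -2.4]},
    {"offset": [-0.0072, -0.0175, 0.01], "angular": [0, 8.1, -2.4]},
    {"offset": [-0.0081, -0.0178, 0.01], "angular": [0, 8.1, -2.4]},
    {"offset": [-0.0088, -0.0182, 0.0097], "angular": [0, 8.1, -2.4]},
    {"offset": [-0.0093, -0.0186, 0.0084], "angular": [0, 8.1, -2.4]},
    {"offset": [-0.0096, -0.019, 0.0071], "angular": [0, 8.1, -2.4]},
    {"offset": [-0.0097, -0.0194, 0.0057], "angular": [0, 8.1, -2.4]},
    {"offset": [-0.0096, -0.0198, 0.0043], "angular": [0, 8.1, -2.4]},
    {"offset": [-0.0093, -0.02, 0.0029], "angular": [0, 8.1, -2.4]},
    {"offset": [-0.008, -0.015, 0], "angular": [0, 6, -1.5]},
  ],
)

```text
t: 48.5
tool_pos: [0.4256, -0.3454, 0.1676]
tool_rot: [-177.4, -35.3, 180.0]
wrist_force: [0.5, -1.0, -0.1]
grip_width: 0.0143
```

Run:
```python
from h import *
st(); print(np.round(robot.sense()['joints'],1))
h=gp((.400,-.372,.06),-41.7,183,L=.0595); print(h[0]); rows([h],dl=.03,da=9)
```

```text
[ 0.4256 -0.3454  0.1676] [-177.4  -35.3  180. ] t 48.5 F [ 0.5 -1.  -0.1] g 0.0143
[-31.2  31.7   6.8  95.1 -19.7 -26.6]
[ 0.43952696 -0.36992848  0.10442497]
[{"offset": [-0.016, -0.0075, 0.0148], "angular": [-0.2, 2.1, -0.8]}, {"offset": [-0.0164, -0.0078, 0.0142], "angular": [-0.2, 2.1, -0.8]}, {"offset": [-0.0168, -0.0081, 0.0136], "angular": [-0.2, 2.1, -0.8]}]
```

Emit:
move_arm(
  steps=[
    {"offset": [-0.016, -0.0075, 0.0148], "angular": [-0.8, 2.1, -0.8]},
    {"offset": [-0.0164, -0.0078, 0.0142], "angular": [-0.6, 2.1, -0.8]},
    {"offset": [-0.0155, -0.0081, 0.012], "angular": [-0.4, 2.1, -0.8]},
    {"offset": [0, 0, 0], "angular": [0, 0, 0]},
  ],
)

```text
t: 49.0
tool_pos: [0.4396, -0.3699, 0.0947]
tool_rot: [178.2, -42.5, -176.6]
wrist_force: [-0.3, 0.4, 0.5]
grip_width: 0.0137
```

Run:
```python
from h import *
st(); 
h=gp((.400,-.372,.027),-41.7,183,L=.0595); print(h[0]); rows([h],dl=.012,da=9)
im,W,P,s=pen()
m=np.isfinite(P[...,0])&(np.abs(P[...,1])<.02)&(P[...,2]>.03)&(P[...,2]<.2)&(W[...,2]>.042); V=W[m]
for x in np.arange(.28,.46,.02):
    k=(V[:,0]>=x)&(V[:,0]<x+.02)
    if k.sum()>5: print(x.round(3),k.sum(),V[k].mean(0).round(4),V[k].max(0).round(4))
```

```text
[ 0.4396 -0.3699  0.0947] [ 178.2  -42.5 -176.6] t 49.0 F [-0.3  0.4  0.5] g 0.0137
[ 0.43952696 -0.36992848  0.07142497]
[{"offset": [-0.0078, -0.0003, 0.0086], "angular": [0.8, -0.4, 0.2]}, {"offset": [-0.0078, -0.0002, 0.0087], "angular": [0.8, -0.4, 0.2]}]
0.3 615 [ 0.3122 -0.3734  0.0618] [ 0.32   -0.3654  0.0645]
0.32 871 [ 0.3302 -0.3729  0.0614] [ 0.34   -0.365   0.0643]
0.34 867 [ 0.3491 -0.372   0.0611] [ 0.36   -0.3596  0.0677]
0.36 1674 [ 0.3683 -0.3714  0.0612] [ 0.38   -0.3585  0.0682]
0.38 2168 [ 0.3919 -0.3703  0.0593] [ 0.4    -0.3506  0.0678]
0.4 3041 [ 0.4089 -0.3704  0.0651] [ 0.42   -0.3506  0.0807]
0.42 1041 [ 0.4271 -0.3692  0.0569] [ 0.4389 -0.3606  0.0718]
```

Emit:
move_arm(
  steps=[
    {"offset": [-0.0082, 0, 0.009], "angular": [0.8, 0, 0]},
    {"offset": [-0.0082, 0, 0.009], "angular": [0.8, 0, 0]},
    {"offset": [0, 0, 0], "angular": [0, 0, 0]},
  ],
)

```text
t: 49.42
tool_pos: [0.4396, -0.3689, 0.0721]
tool_rot: [-179.9, -42.2, -176.7]
wrist_force: [0.2, -0.2, -1.3]
grip_width: 0.0138
```

Run:
```python
from h import *
st()
```

```text
[ 0.4396 -0.3689  0.0721] [-179.9  -42.2 -176.7] t 49.42 F [ 0.2 -0.2 -1.3] g 0.0138
```

Emit:
move_arm(
  steps=[
    {"offset": [-0.002, 0, 0.0022], "angular": [0, 0, 0]},
    {"offset": [0, 0, 0], "angular": [0, 0, 0]},
  ],
)

```text
t: 49.68
tool_pos: [0.4397, -0.3688, 0.07]
tool_rot: [-179.8, -42.1, -176.7]
wrist_force: [-0.2, -0.3, 0.2]
grip_width: 0.0142
```

Emit:
move_arm(
  steps=[
    {"offset": [0, 0, 0], "angular": [0, 0, 0]},
    {"offset": [0, 0, 0], "angular": [0, 0, 0]},
    {"offset": [0, 0, 0], "angular": [0, 0, 0]},
  ],
  grip=0.034,
)

```text
t: 50.05
tool_pos: [0.44, -0.3691, 0.0709]
tool_rot: [-179.7, -42.0, -176.8]
wrist_force: [-0.1, 0.1, -0.3]
grip_width: 0.0342
```

Emit:
move_arm(
  steps=[
    {"offset": [0, 0, -0.03], "angular": [0, 0, 0]},
    {"offset": [0, 0, -0.045], "angular": [0, 0, 0]},
    {"offset": [0, 0, -0.045], "angular": [0, -8, 0]},
    {"offset": [0.02, 0, -0.045], "angular": [0, -9, 0]},
    {"offset": [0, 0, -0.02], "angular": [0, -9, 0]},
    {"offset": [0, 0, 0], "angular": [0, -9, 0]},
    {"offset": [0, 0, 0], "angular": [0, 0, 0]},
  ],
)

```text
t: 50.92
tool_pos: [0.5405, -0.3626, 0.2293]
tool_rot: [-179.9, -6.3, -176.5]
wrist_force: [-0.6, -0.2, 0.2]
grip_width: 0.0339
```

Run:
```python
from h import *
st()
im,d,s=snap('wrist','wt1'); W=cloud('wrist',d,s); np.savez('/tmp/wt1.npz',im=im,W=W)
V=W.reshape(-1,3); C=im.reshape(-1,3)
m=(V[:,0]>.285)&(V[:,0]<.472)&(V[:,1]<-.268)&(V[:,1]>-.402)&(V[:,2]>.009)&(V[:,2]<.04)
P=V[m]; print('in tray',m.sum(),P.min(0).round(3),P.max(0).round(3),P.mean(0).round(3))
for n in ['marker_a']:
  for o in robot.outline_of(n,'wrist'):
    k=o['region']; Q=W[k]; Q=Q[np.isfinite(Q[:,0])&(Q[:,2]>.012)&(Q[:,2]<.024)]; 
    if len(Q)>20:
        r=cv2.minAreaRect((Q[:,:2]*1000).astype(np.float32)); print(n,round(o['p'],2),o['at'],'rgb',np.median(im[k],0),np.round(r[0],1),np.round(r[1],1),round(r[2],1))
for c in ['scene','side']:
  im,d,s=snap(c,'st_'+c); W=cloud(c,d,s)
  for n in ['marker_a','house_a']:
    for o in robot.outline_of(n,c):
      k=o['region']; Q=W[k]; ok=np.isfinite(Q[:,0])&(Q[:,2]>.012); col=im[k]; Q=Q[ok]
      if len(Q)<20: continue
      r=cv2.minAreaRect((Q[:,:2]*1000).astype(np.float32)); print(c,n,round(o['p'],2),np.round(o['at']),'rgb',np.median(col,0),np.round(r[0],1),np.round(r[1],1),round(r[2],1))
```

```text
[ 0.5405 -0.3626  0.2293] [-179.9   -6.3 -176.5] t 50.92 F [-0.6 -0.2  0.2] g 0.0339
in tray 2343 [ 0.358 -0.402  0.009] [ 0.472 -0.268  0.038] [ 0.402 -0.374  0.028]
marker_a 0.97 [363.2, 215.2] rgb [115. 103.  97.] [ 540.5 -285.4] [ 16.7 107.4] 75.1
marker_a 0.61 [257.7, 208.3] rgb [173. 163. 156.] [ 544.5 -391.2] [ 17.3 114.6] 69.9
marker_a 0.59 [111.7, 197.3] rgb [ 99. 123. 190.] [ 539.5 -534.9] [ 18.2 131.7] 69.5
scene marker_a 0.95 [127. 196.] rgb [ 67. 147.  67.] [ 780.4 -356.3] [ 20.7 133. ] 50.9
scene marker_a 0.78 [194. 145.] rgb [103.  83.  68.] [ 550.9 -394.6] [ 23.5 130.8] 70.6
scene marker_a 0.68 [215. 172.] rgb [78. 69. 59.] [ 550.3 -287.6] [ 22.6 131.3] 74.4
scene marker_a 0.65 [177. 114.] rgb [ 47.  88. 144.] [ 540.8 -537.9] [23.6 99.4] 71.6
scene marker_a 0.57 [318. 112.] rgb [ 50. 137.  56.] [ 174.8 -293.1] [126.4  18.8] 79.2
scene house_a 0.86 [350. 333.] rgb [237. 222. 194.] [545.5 286.6] [85.8 46.4] 14.9
scene house_a 0.56 [365. 358.] rgb [235. 219. 190.] [559.8 354. ] [85.3 46.7] 1.0
side marker_a 0.97 [362. 297.] rgb [134. 111.  95.] [ 551.4 -395.6] [ 22.  129.7] 70.2
side marker_a 0.95 [339. 271.] rgb [104.   82.5  67. ] [ 551.1 -291. ] [ 24.4 128.5] 73.5
side marker_a 0.69 [209. 324.] rgb [ 82. 152.  57.] [ 174.8 -296.8] [133.5  17.5] 80.4
side marker_a 0.61 [388. 339.] rgb [ 77.  97. 166.] [ 537.3 -537.3] [ 20.4 129.4] 69.9
side marker_a 0.54 [429. 255.] rgb [ 80.  143.5  61. ] [ 740.8 -390.7] [179.4  70.8] 15.2
side house_a 0.73 [366. 295.] rgb [134. 110.  93.] [ 551.4 -395.6] [ 22.  129.7] 70.2
side house_a 0.72 [238. 145.] rgb [226. 198. 166.] [562.1 352.9] [88.8 59.6] 2.2
```

Markers at (0.551,-0.289) az -15.5° and (0.551,-0.394) az -20°; the blue and green ones are the look-alikes. Taking the first.

Run:
```python
from h import *
a=gp((.551,-.289,.09),0,164.5,L=.06); b=gp((.551,-.289,.018),0,164.5,L=.06); print(a[0],b[0])
e=rows([a],dl=.03,da=8)
```

```text
[ 0.551 -0.289  0.15 ] [ 0.551 -0.289  0.078]
[{"offset": [-0.0053, 0.0182, 0.0186], "angular": [-0.3, -1.6, 4.8]}, {"offset": [-0.0032, 0.0185, 0.0188], "angular": [-0.3, -1.6, 4.8]}, {"offset": [-0.0011, 0.0186, 0.0189], "angular": [-0.3, -1.6, 4.8]}, {"offset": [0.0009, 0.0185, 0.019], "angular": [-0.3, -1.6, 4.8]}]
```

Emit:
move_arm(
  steps=[
    {"offset": [-0.0053, 0.0182, 0.0186], "angular": [-0.3, -1.6, 4.8]},
    {"offset": [-0.0032, 0.0185, 0.0188], "angular": [-0.3, -1.6, 4.8]},
    {"offset": [-0.0011, 0.0186, 0.0189], "angular": [-0.3, -1.6, 4.8]},
    {"offset": [0, 0.0155, 0.016], "angular": [-0.3, -1.2, 4]},
    {"offset": [0, 0, 0], "angular": [0, 0, 0]},
  ],
  grip=0.045,
)

```text
t: 51.95
tool_pos: [0.5535, -0.2903, 0.1474]
tool_rot: [179.8, -0.7, 164.7]
wrist_force: [-0.7, 0.6, 0.1]
grip_width: 0.0446
```

```bash
cat >> h.py <<'E'
def near(xy,rad,z0,z1,name=None,cam='wrist'):
    im,d,s=snap(cam,name); W=cloud(cam,d,s); V=W.reshape(-1,3)
    m=(np.hypot(V[:,0]-xy[0],V[:,1]-xy[1])<rad)&(V[:,2]>z0)&(V[:,2]<z1); P=V[m]
    if len(P)<10: print('few',len(P)); return
    r=cv2.minAreaRect((P[:,:2]*1000).astype(np.float32)); print(len(P),np.round(r[0],1),np.round(r[1],1),round(r[2],1),'z',P[:,2].mean().round(4)); return P
E
python3 - <<'E'
from h import *
st(); near((.551,-.289),.07,.012,.022)
b=gp((.551,-.289,.018),0,164.5,L=.06); rows([b],dl=.025)
E
```

```text
[ 0.5535 -0.2903  0.1474] [179.8  -0.7 164.7] t 51.95 F [-0.7  0.6  0.1] g 0.0446
4263 [ 552.1 -287.9] [ 17.9 132.1] 75.5 z 0.0173
[{"offset": [0.0008, 0.0003, 0.0234], "angular": [0.1, -0.2, 0.1]}, {"offset": [0.0009, 0.0003, 0.0234], "angular": [0.1, -0.2, 0.1]}, {"offset": [0.001, 0.0004, 0.0234], "angular": [0.1, -0.2, 0.1]}]
```

Confirmed: (0.552,-0.288), 132 × 18 mm, az -14.5°.

Emit:
move_arm(
  steps=[
    {"offset": [0.001, 0.001, 0.0234], "angular": [0, -0.3, -0.3]},
    {"offset": [0.001, 0.001, 0.0234], "angular": [0, -0.3, -0.3]},
    {"offset": [0.001, 0.001, 0.018], "angular": [0, 0, 0]},
    {"offset": [0, 0, 0], "angular": [0, 0, 0]},
  ],
)

```text
t: 52.5
tool_pos: [0.554, -0.2906, 0.0848]
tool_rot: [180.0, 0.1, 165.5]
wrist_force: [-0.8, -0.1, 0.4]
grip_width: 0.045
```

Emit:
move_arm(
  steps=[
    {"offset": [0, 0, 0], "angular": [0, 0, 0]},
    {"offset": [0, 0, 0], "angular": [0, 0, 0]},
    {"offset": [0, 0, 0], "angular": [0, 0, 0]},
    {"offset": [0, 0, 0], "angular": [0, 0, 0]},
  ],
  grip=0,
  force=30,
)

```text
t: 53.0
tool_pos: [0.5555, -0.2918, 0.0878]
tool_rot: [-180.0, 0.3, 165.5]
wrist_force: [-0.2, 0.2, 0.2]
grip_width: 0.0156
```

Emit:
move_arm(
  steps=[
    {"offset": [0, 0, -0.04], "angular": [0, 0, 0]},
    {"offset": [0, 0, -0.04], "angular": [0, 0, 0]},
    {"offset": [0, 0, 0], "angular": [0, 0, 0]},
  ],
)

```text
t: 53.38
tool_pos: [0.5548, -0.2914, 0.1697]
tool_rot: [-180.0, 0.3, 165.5]
wrist_force: [-0.0, 0.1, -0.2]
grip_width: 0.0153
```

Run:
```python
from h import *
st()
a=gp((.375,-.330,.09),0,183,L=.06); b=gp((.375,-.330,.018),0,183,L=.06); print(a[0])
e=rows([a],dl=.03,da=8)
```

```text
[ 0.5548 -0.2914  0.1697] [-180.     0.3  165.5] t 53.38 F [-0.   0.1 -0.2] g 0.0153
[ 0.375 -0.33   0.15 ]
[{"offset": [0.0235, -0.0118, 0.0027], "angular": [0.0, 0.0, -2.5]}, {"offset": [0.024, -0.0107, 0.0027], "angular": [0.0, 0.0, -2.5]}, {"offset": [0.0244, -0.0097, 0.0027], "angular": [0.0, 0.0, -2.5]}, {"offset": [0.0248, -0.0086, 0.0028], "angular": [0.0, 0.0, -2.5]}, {"offset": [0.0252, -0.0075, 0.0028], "angular": [0.0, 0.0, -2.5]}, {"offset": [0.0255, -0.0064, 0.0028], "angular": [0.0, 0.0, -2.5]}, {"offset": [0.0257, -0.0053, 0.0028], "angular": [0.0, 0.0, -2.5]}]
```

Emit:
move_arm(
  steps=[
    {"offset": [0.0235, -0.0118, 0.0015], "angular": [0, 0, -2.5]},
    {"offset": [0.024, -0.0107, 0.0015], "angular": [0, 0, -2.5]},
    {"offset": [0.0244, -0.0097, 0.0015], "angular": [0, 0, -2.5]},
    {"offset": [0.0248, -0.0086, 0.0015], "angular": [0, 0, -2.5]},
    {"offset": [0.0252, -0.0075, 0.0015], "angular": [0, 0, -2.5]},
    {"offset": [0.0255, -0.0064, 0.0015], "angular": [0, 0, -2.5]},
    {"offset": [0.015, -0.003, 0.0015], "angular": [0, 0, -1.5]},
    {"offset": [0, 0, 0], "angular": [0, 0, 0]},
  ],
)

```text
t: 54.38
tool_pos: [0.3787, -0.3269, 0.1514]
tool_rot: [179.8, -0.1, -177.4]
wrist_force: [-0.2, -0.1, -0.2]
grip_width: 0.0155
```

Run:
```python
from h import *
st()
im,d,s=snap('wrist','wm1'); W=cloud('wrist',d,s); T=np.linalg.inv(toolT(s)); P=(W@T[:3,:3].T+T[:3,3]).reshape(-1,3)
m=(np.abs(P[:,1])<.012)&(P[:,2]>.05)&(P[:,2]<.1)&(np.abs(P[:,0])<.1); Q=P[m]
for x in np.arange(-.08,.08,.02):
    k=(Q[:,0]>=x)&(Q[:,0]<x+.02)
    if k.sum()>5: print(x.round(2),k.sum(),'y',np.percentile(Q[k][:,1],[3,97]).round(4),'z',np.percentile(Q[k][:,2],[5,50]).round(4))
V=W.reshape(-1,3)
m=(V[:,0]>.285)&(V[:,0]<.472)&(V[:,1]<-.268)&(V[:,1]>-.402)&(V[:,2]>.012)&(V[:,2]<.033)
C=V[m]; h,xe,ye=np.histogram2d(C[:,0],C[:,1],bins=[np.arange(.28,.48,.02),np.arange(-.41,-.25,.01)]); print(h.astype(int))
b=gp((.375,-.330,.09),0,183,L=.06); rows([b],dl=.025)
```

```text
[ 0.3787 -0.3269  0.1514] [ 1.798e+02 -1.000e-01 -1.774e+02] t 54.38 F [-0.2 -0.1 -0.2] g 0.0155
-0.08 33 y [-0.0069  0.0077] z [0.0686 0.0696]
-0.06 867 y [-0.008   0.0087] z [0.068  0.0689]
-0.04 960 y [-0.0077  0.0085] z [0.0679 0.0688]
-0.02 1090 y [-0.0074  0.0081] z [0.0567 0.0688]
0.0 1568 y [-0.0109  0.0109] z [0.0536 0.0684]
0.02 1326 y [-0.0076  0.0083] z [0.0676 0.0686]
0.04 1531 y [-0.0075  0.0082] z [0.0675 0.0686]
0.06 860 y [-0.0075  0.0082] z [0.0675 0.0689]
[[ 10  35  37  44  48  27   0   0   0   0   0   0   0   0 275]
 [  0   0  99 473 142   0   0   0   0   0   0   0   0   0  99]
 [  0   0  78 491 205   0   0   0   0   0   0   0   0   0   0]
 [  0   0  82 471 337   0   0   0   0   0   0   0   0   0   0]
 [  0   0  38 355 287   4   0   0   0   0   0   0   0   0   0]
 [  0   0   0 325 305   0   0   0   0   0   0   0   0   0   0]
 [ 91   0   0 247 298   0   0   0   0   0   0   0   0   0   0]
 [253   0   0  78 120   0   0   0   0   0   0   0   0   0   0]
 [ 60  28   0   0   0   0   0   0   0   0   0   0   0   0   0]]
[{"offset": [0.0044, -0.0029, 0.0015], "angular": [0.1, 0.0, -0.4]}]
```

Emit:
move_arm(
  steps=[
    {"offset": [0.003, -0.003, 0.02], "angular": [0, 0, 0]},
    {"offset": [0, 0, 0.02], "angular": [0, 0, 0]},
    {"offset": [0, 0, 0.013], "angular": [0, 0, 0]},
    {"offset": [0, 0, 0], "angular": [0, 0, 0]},
  ],
)

```text
t: 54.92
tool_pos: [0.3791, -0.3297, 0.0967]
tool_rot: [179.9, 0.1, -177.4]
wrist_force: [0.5, 0.9, -0.3]
grip_width: 0.0155
```

Run:
```python
from h import *
st()
```

```text
[ 0.3791 -0.3297  0.0967] [ 1.799e+02  1.000e-01 -1.774e+02] t 54.92 F [ 0.5  0.9 -0.3] g 0.0155
```

Lower 4 mm, release, rise and head for the second marker.

Emit:
move_arm(
  steps=[
    {"offset": [0, 0, 0.004], "angular": [0, 0, 0]},
    {"offset": [0, 0, 0], "angular": [0, 0, 0]},
  ],
)

```text
t: 55.18
tool_pos: [0.38, -0.3299, 0.0933]
tool_rot: [179.9, 0.1, -177.3]
wrist_force: [-0.9, 1.0, -0.9]
grip_width: 0.0157
```

Emit:
move_arm(
  steps=[
    {"offset": [0, 0, 0], "angular": [0, 0, 0]},
    {"offset": [0, 0, 0], "angular": [0, 0, 0]},
    {"offset": [0, 0, -0.03], "angular": [0, 0, 0]},
    {"offset": [0, 0, -0.04], "angular": [0, 0, 0]},
    {"offset": [0, 0, -0.03], "angular": [0, 0, 0]},
  ],
  grip=0.03,
)

```text
t: 55.8
tool_pos: [0.379, -0.3295, 0.195]
tool_rot: [179.8, -0.0, -177.4]
wrist_force: [1.1, 0.4, -0.9]
grip_width: 0.0298
```

Run:
```python
from h import *
st()
a=gp((.551,-.394,.09),0,160,L=.06); rows([a],dl=.03,da=8)
```

```text
[ 0.379  -0.3295  0.195 ] [ 179.8   -0.  -177.4] t 55.8 F [ 1.1  0.4 -0.9] g 0.0298
[{"offset": [-0.0241, -0.0104, 0.0064], "angular": [0.0, 0.0, 3.2]}, {"offset": [-0.0247, -0.009, 0.0064], "angular": [0.0, 0.0, 3.2]}, {"offset": [-0.0251, -0.0076, 0.0064], "angular": [0.0, 0.0, 3.2]}, {"offset": [-0.0255, -0.0061, 0.0064], "angular": [0.0, 0.0, 3.2]}, {"offset": [-0.0258, -0.0047, 0.0064], "angular": [0.0, 0.0, 3.2]}, {"offset": [-0.0261, -0.0032, 0.0064], "angular": [0.0, 0.0, 3.2]}, {"offset": [-0.0262, -0.0017, 0.0064], "angular": [0.0, 0.0, 3.2]}]
```

Emit:
move_arm(
  steps=[
    {"offset": [-0.0241, -0.0104, 0.004], "angular": [0, 0, 3.2]},
    {"offset": [-0.0247, -0.009, 0.0055], "angular": [0, 0, 3.2]},
    {"offset": [-0.0251, -0.0076, 0.0055], "angular": [0, 0, 3.2]},
    {"offset": [-0.0255, -0.0061, 0.0055], "angular": [0, 0, 3.2]},
    {"offset": [-0.0258, -0.0047, 0.0055], "angular": [0, 0, 3.2]},
    {"offset": [-0.0261, -0.003, 0.0055], "angular": [0, 0, 3.2]},
    {"offset": [-0.017, -0.001, 0.0055], "angular": [0, 0, 2.2]},
    {"offset": [0, 0, 0], "angular": [0, 0, 0]},
  ],
  grip=0.045,
)

```text
t: 56.8
tool_pos: [0.5486, -0.3949, 0.1638]
tool_rot: [-180.0, 0.5, 160.5]
wrist_force: [0.6, -0.1, -0.5]
grip_width: 0.0447
```

Run:
```python
from h import *
st(); near((.551,-.394),.07,.012,.022)
b=gp((.551,-.394,.020),0,160,L=.06); rows([b],dl=.025)
```

```text
[ 0.5486 -0.3949  0.1638] [-180.     0.5  160.5] t 56.8 F [ 0.6 -0.1 -0.5] g 0.0447
3694 [ 552.4 -393.8] [ 17.6 131.6] 69.9 z 0.0173
[{"offset": [-0.0004, 0.0004, 0.0211], "angular": [0.0, 0.1, 0.1]}, {"offset": [-0.0005, 0.0004, 0.0211], "angular": [0.0, 0.1, 0.1]}, {"offset": [-0.0005, 0.0004, 0.0211], "angular": [0.0, 0.1, 0.1]}, {"offset": [-0.0006, 0.0004, 0.0211], "angular": [0.0, 0.1, 0.1]}]
```

Emit:
move_arm(
  steps=[
    {"offset": [-0.0008, 0.0006, 0.0211], "angular": [0, 0, 0]},
    {"offset": [-0.0008, 0.0004, 0.0211], "angular": [0, 0, 0]},
    {"offset": [-0.0008, 0.0004, 0.0211], "angular": [0, 0, 0]},
    {"offset": [-0.0006, 0.0004, 0.018], "angular": [0, 0, 0]},
    {"offset": [0, 0, 0], "angular": [0, 0, 0]},
  ],
)

```text
t: 57.48
tool_pos: [0.5496, -0.3942, 0.0842]
tool_rot: [-179.9, 0.6, 160.5]
wrist_force: [-0.2, 0.1, 0.2]
grip_width: 0.0449
```

Emit:
move_arm(
  steps=[
    {"offset": [0, 0, 0.002], "angular": [0, 0, 0]},
    {"offset": [0, 0, 0], "angular": [0, 0, 0]},
    {"offset": [0, 0, 0], "angular": [0, 0, 0]},
    {"offset": [0, 0, 0], "angular": [0, 0, 0]},
  ],
  grip=0,
  force=30,
)

```text
t: 57.98
tool_pos: [0.5504, -0.3949, 0.0851]
tool_rot: [-179.8, 0.8, 160.5]
wrist_force: [0.8, 0.2, -1.3]
grip_width: 0.0156
```

Emit:
move_arm(
  steps=[
    {"offset": [0, 0, -0.04], "angular": [0, 0, 0]},
    {"offset": [0, 0, -0.04], "angular": [0, 0, 0]},
    {"offset": [0, 0, 0], "angular": [0, 0, 0]},
  ],
)

```text
t: 58.35
tool_pos: [0.5493, -0.3942, 0.167]
tool_rot: [-179.8, 0.8, 160.6]
wrist_force: [0.7, -0.2, -0.7]
grip_width: 0.0159
```

Run:
```python
from h import *
st()
a=gp((.375,-.294,.09),0,183,L=.06); rows([a],dl=.03,da=8)
```

```text
[ 0.5493 -0.3942  0.167 ] [-179.8    0.8  160.6] t 58.35 F [ 0.7 -0.2 -0.7] g 0.0159
[{"offset": [0.0283, 0.0052, 0.002], "angular": [0.0, 0.1, -3.2]}, {"offset": [0.0279, 0.0068, 0.0021], "angular": [0.0, 0.1, -3.2]}, {"offset": [0.0275, 0.0083, 0.0021], "angular": [0.0, 0.1, -3.2]}, {"offset": [0.027, 0.0099, 0.0022], "angular": [0.0, 0.1, -3.2]}, {"offset": [0.0264, 0.0113, 0.0023], "angular": [0.0, 0.1, -3.2]}, {"offset": [0.0257, 0.0128, 0.0023], "angular": [0.0, 0.1, -3.2]}, {"offset": [0.025, 0.0142, 0.0024], "angular": [0.0, 0.1, -3.2]}]
```

Emit:
move_arm(
  steps=[
    {"offset": [0.0283, 0.0052, 0.001], "angular": [0, 0, -3.2]},
    {"offset": [0.0279, 0.0068, 0.001], "angular": [0, 0, -3.2]},
    {"offset": [0.0275, 0.0083, 0.001], "angular": [0, 0, -3.2]},
    {"offset": [0.027, 0.0099, 0.001], "angular": [0, 0, -3.2]},
    {"offset": [0.0264, 0.0113, 0.001], "angular": [0, 0, -3.2]},
    {"offset": [0.0257, 0.0128, 0.001], "angular": [0, 0, -3.2]},
    {"offset": [0.015, 0.008, 0.001], "angular": [0, 0, -2]},
    {"offset": [0, 0, 0], "angular": [0, 0, 0]},
  ],
)

```text
t: 59.35
tool_pos: [0.3775, -0.2964, 0.15]
tool_rot: [-179.8, 0.4, -177.5]
wrist_force: [-0.3, -1.1, 0.1]
grip_width: 0.0159
```

Run:
```python
from h import *
st()
im,d,s=snap('wrist','wm2'); W=cloud('wrist',d,s); T=np.linalg.inv(toolT(s)); P=(W@T[:3,:3].T+T[:3,3]).reshape(-1,3)
m=(np.abs(P[:,1])<.012)&(P[:,2]>.055)&(P[:,2]<.1)&(np.abs(P[:,0])<.1); Q=P[m]
print('held',m.sum(),np.percentile(Q,[1,99],axis=0).round(4),np.median(Q[:,2]).round(4))
V=W.reshape(-1,3)
m=(V[:,0]>.285)&(V[:,0]<.472)&(V[:,1]<-.268)&(V[:,1]>-.402)&(V[:,2]>.012)&(V[:,2]<.033)
C=V[m]; h,xe,ye=np.histogram2d(C[:,0],C[:,1],bins=[np.arange(.28,.48,.02),np.arange(-.41,-.25,.01)]); print(h.astype(int))
b=gp((.375,-.293,.09),0,183,L=.06); rows([b],dl=.025)
```

```text
[ 0.3775 -0.2964  0.15  ] [-179.8    0.4 -177.5] t 59.35 F [-0.3 -1.1  0.1] g 0.0159
held 8026 [[-0.0638 -0.0091  0.0576]
 [ 0.0639  0.0092  0.0718]] 0.0659
[[  7  50  38  38  51  33   0   0   0   0   0   0   0   0 144]
 [  0   0  68 496 199   0   4 243 183   0   0   0   0   0  49]
 [  0   0  53 480 275   0   5 459 382   0   0   0   0   0   0]
 [  0   0  55 468 413   0   0 374 399   0   0   0   0   0   0]
 [  0   0  26 327 359   4   0 306 394   0   0   0   0   0   0]
 [  0   0   0 298 362   0   0 250 382   6   0   0   0   0   0]
 [149   0   0 213 351   0   0 223 210  32   0   0   0   0   0]
 [344   7   0  70 150   0   0 128   6   0   0   0   0   0   0]
 [125 194   0   0   0   0   0   0   0   0   0   0   0   0   0]]
[{"offset": [0.003, 0.0039, 0.0001], "angular": [-0.2, 0.4, -0.5]}]
```

Emit:
move_arm(
  steps=[
    {"offset": [0.002, 0.001, 0.02], "angular": [0, 0, 0]},
    {"offset": [0, 0, 0.02], "angular": [0, 0, 0]},
    {"offset": [0, 0, 0.015], "angular": [0, 0, 0]},
    {"offset": [0, 0, 0], "angular": [0, 0, 0]},
  ],
)

```text
t: 59.9
tool_pos: [0.3796, -0.2979, 0.0932]
tool_rot: [-179.7, 0.5, -177.6]
wrist_force: [0.3, -0.5, -0.7]
grip_width: 0.0157
```

Emit:
move_arm(
  steps=[
    {"offset": [0, 0, 0.003], "angular": [0, 0, 0]},
    {"offset": [0, 0, 0], "angular": [0, 0, 0]},
  ],
)

```text
t: 60.15
tool_pos: [0.3804, -0.2985, 0.0908]
tool_rot: [-179.7, 0.5, -177.6]
wrist_force: [0.0, -0.0, -0.8]
grip_width: 0.0156
```

Run:
```python
from h import *
st()
```

```text
[ 0.3804 -0.2985  0.0908] [-179.7    0.5 -177.6] t 60.15 F [ 0.  -0.  -0.8] g 0.0156
```

Emit:
move_arm(
  steps=[
    {"offset": [0, 0, 0], "angular": [0, 0, 0]},
    {"offset": [0, 0, 0], "angular": [0, 0, 0]},
    {"offset": [0, 0, -0.03], "angular": [0, 0, 0]},
    {"offset": [0, 0, -0.05], "angular": [0, 0, 0]},
    {"offset": [0, 0, -0.05], "angular": [0, 0, 0]},
    {"offset": [0, 0, -0.03], "angular": [0, 0, 0]},
  ],
  grip=0.025,
)

```text
t: 60.9
tool_pos: [0.3778, -0.2969, 0.2547]
tool_rot: [-179.7, 0.4, -177.7]
wrist_force: [-0.0, -0.1, -0.2]
grip_width: 0.0249
```

Run:
```python
from h import *
st()
rows([(np.array([.535,.315,.24]),Rt(0,190))],dl=.055,da=10)
```

```text
[ 0.3778 -0.2969  0.2547] [-179.7    0.4 -177.7] t 60.9 F [-0.  -0.1 -0.2] g 0.0249
[{"offset": [-0.0152, 0.0504, 0.0011], "angular": [0.0, 0.0, -0.6]}, {"offset": [-0.0157, 0.0502, 0.0011], "angular": [0.0, 0.0, -0.6]}, {"offset": [-0.0163, 0.0501, 0.0011], "angular": [0.0, 0.0, -0.6]}, {"offset": [-0.0168, 0.0499, 0.0012], "angular": [0.0, 0.0, -0.6]}, {"offset": [-0.0174, 0.0497, 0.0012], "angular": [0.0, 0.0, -0.6]}, {"offset": [-0.0179, 0.0495, 0.0012], "angular": [0.0, 0.0, -0.6]}, {"offset": [-0.0185, 0.0493, 0.0012], "angular": [0.0, 0.0, -0.6]}, {"offset": [-0.019, 0.0491, 0.0012], "angular": [0.0, 0.0, -0.6]}, {"offset": [-0.0196, 0.0489, 0.0012], "angular": [0.0, 0.0, -0.6]}, {"offset": [-0.0201, 0.0486, 0.0012], "angular": [0.0, 0.0, -0.6]}]
[{"offset": [-0.0207, 0.0484, 0.0012], "angular": [0.0, 0.0, -0.6]}, {"offset": [-0.0212, 0.0482, 0.0012], "angular": [0.0, 0.0, -0.6]}]
```

Emit:
move_arm(
  steps=[
    {"offset": [-0.0152, 0.0504, 0], "angular": [0, 0, -0.6]},
    {"offset": [-0.0157, 0.0502, 0], "angular": [0, 0, -0.6]},
    {"offset": [-0.0163, 0.0501, 0], "angular": [0, 0, -0.6]},
    {"offset": [-0.0168, 0.0499, 0], "angular": [0, 0, -0.6]},
    {"offset": [-0.0174, 0.0497, 0], "angular": [0, 0, -0.6]},
    {"offset": [-0.0179, 0.0495, 0], "angular": [0, 0, -0.6]},
    {"offset": [-0.0185, 0.0493, 0], "angular": [0, 0, -0.6]},
    {"offset": [-0.019, 0.0491, 0], "angular": [0, 0, -0.6]},
    {"offset": [-0.0196, 0.0489, 0], "angular": [0, 0, -0.6]},
    {"offset": [-0.02, 0.045, 0], "angular": [0, 0, -0.6]},
  ],
  grip=0.07,
)

```text
t: 62.15
tool_pos: [0.5165, 0.2205, 0.261]
tool_rot: [-179.3, 1.3, -171.9]
wrist_force: [1.1, -0.6, 0.2]
grip_width: 0.0699
```

```bash
cat >> h.py <<'E'
def houses(cam):
    im,d,s=snap(cam); V=cloud(cam,d,s).reshape(-1,3)
    m=(V[:,0]>.485)&(V[:,0]<.66)&(V[:,1]>.235)&(V[:,1]<.46)&(V[:,2]>.015)&(V[:,2]<.046)
    P=V[m]; g=np.zeros((250,250),np.uint8); ix=((P[:,0]-.45)*1000).astype(int).clip(0,249); iy=((P[:,1]-.22)*1000).astype(int).clip(0,249); g[iy,ix]=255
    g=cv2.morphologyEx(g,cv2.MORPH_CLOSE,np.ones((7,7)))
    n,l=cv2.connectedComponents(g)
    lab=l[iy,ix]
    for i in range(1,n):
        Q=P[lab==i]
        if len(Q)<60: continue
        r=cv2.minAreaRect((Q[:,:2]*1000).astype(np.float32)); U=Q[Q[:,2]>.034]
        print(cam,len(Q),np.round(r[0],1),np.round(r[1],1),round(r[2],1),'upper',len(U),(np.round(cv2.minAreaRect((U[:,:2]*1000).astype(np.float32))[0],1) if len(U)>5 else ''))
E
python3 - <<'E'
from h import *
st()
for c in ['wrist','scene','side']: houses(c)
E
```

```text
[0.5165 0.2205 0.261 ] [-179.3    1.3 -171.9] t 62.15 F [ 1.1 -0.6  0.2] g 0.0699
wrist 3449 [548.  288.2] [85.5 46.7] 14.8 upper 2032 [528.4 283. ]
wrist 3581 [562.  355.4] [85.2 47.3] 0.9 upper 1972 [541.9 355.2]
scene 823 [545.6 286.8] [85.2 46.5] 14.7 upper 403 [526.6 281.6]
scene 894 [559.5 354.1] [87.  46.3] 1.3 upper 433 [539.2 353.5]
side 273 [547.6 285.7] [92.2 54.4] 15.3 upper 131 [527.5 280.6]
side 182 [544.4 353.4] [53.8 54.9] 6.3 upper 111 [541.8 354.8]
```

Houses: H1 (0.547,0.287) az 15°, H2 (0.561,0.355) az 1°. Picking H1 by its upper storey.

Run:
```python
from h import *
rows([(np.array([.533,.2835,.16]),Rt(0,195))],dl=.035,da=8)
```

```text
[{"offset": [-0.0058, 0.0153, 0.025], "angular": [-0.2, 0.3, -1.7]}, {"offset": [-0.0064, 0.015, 0.025], "angular": [-0.2, 0.3, -1.7]}, {"offset": [-0.0069, 0.0147, 0.025], "angular": [-0.2, 0.3, -1.7]}, {"offset": [-0.0075, 0.0144, 0.025], "angular": [-0.2, 0.3, -1.7]}]
```

Emit:
move_arm(
  steps=[
    {"offset": [-0.0058, 0.0153, 0.024], "angular": [-0.2, 0.3, -1.7]},
    {"offset": [-0.0064, 0.015, 0.024], "angular": [-0.2, 0.3, -1.7]},
    {"offset": [-0.0069, 0.0147, 0.024], "angular": [-0.2, 0.3, -1.7]},
    {"offset": [-0.006, 0.012, 0.02], "angular": [-0.2, 0.3, -1.7]},
    {"offset": [0, 0, 0], "angular": [0, 0, 0]},
  ],
  grip=0.058,
)

```text
t: 62.92
tool_pos: [0.5324, 0.2787, 0.1676]
tool_rot: [-180.0, 0.1, -165.0]
wrist_force: [-0.1, -0.5, 0.3]
grip_width: 0.0582
```

Run:
```python
from h import *
st(); rows([(np.array([.533,.2835,.084]),Rt(0,195))],dl=.025,da=8)
```

```text
[0.5324 0.2787 0.1676] [-1.80e+02  1.00e-01 -1.65e+02] t 62.92 F [-0.1 -0.5  0.3] g 0.0582
[{"offset": [-0.0004, 0.0011, 0.0209], "angular": [0.0, 0.0, 0.0]}, {"offset": [-0.0004, 0.0011, 0.0209], "angular": [0.0, 0.0, 0.0]}, {"offset": [-0.0004, 0.0011, 0.0209], "angular": [0.0, 0.0, 0.0]}, {"offset": [-0.0004, 0.0011, 0.0209], "angular": [0.0, 0.0, 0.0]}]
```

Emit:
move_arm(
  steps=[
    {"offset": [-0.001, 0.004, 0.0209], "angular": [0, 0, 0]},
    {"offset": [0, 0, 0.0209], "angular": [0, 0, 0]},
    {"offset": [0, 0, 0.0209], "angular": [0, 0, 0]},
    {"offset": [0, 0, 0.018], "angular": [0, 0, 0]},
    {"offset": [0, 0, 0], "angular": [0, 0, 0]},
  ],
)

```text
t: 63.55
tool_pos: [0.5346, 0.2806, 0.0903]
tool_rot: [-180.0, 0.5, -165.3]
wrist_force: [0.2, -0.5, 0.9]
grip_width: 0.0578
```

Emit:
move_arm(
  steps=[
    {"offset": [0, 0, 0], "angular": [0, 0, 0]},
    {"offset": [0, 0, 0], "angular": [0, 0, 0]},
    {"offset": [0, 0, 0], "angular": [0, 0, 0]},
    {"offset": [0, 0, 0], "angular": [0, 0, 0]},
  ],
  grip=0.02,
  force=40,
)

```text
t: 64.05
tool_pos: [0.5361, 0.2811, 0.0936]
tool_rot: [180.0, 0.7, -165.3]
wrist_force: [0.3, 0.3, -0.6]
grip_width: 0.0451
```

Emit:
move_arm(
  steps=[
    {"offset": [0, 0, -0.04], "angular": [0, 0, 0]},
    {"offset": [0, 0, -0.05], "angular": [0, 0, 0]},
    {"offset": [0, 0, -0.05], "angular": [0, 0, 0]},
    {"offset": [0, 0, 0], "angular": [0, 0, 0]},
  ],
)

```text
t: 64.55
tool_pos: [0.5337, 0.2804, 0.2369]
tool_rot: [180.0, 0.6, -165.3]
wrist_force: [0.2, 0.3, -1.3]
grip_width: 0.045
```

Run:
```python
from h import *
st(); rows([(np.array([.425,.332,.22]),Rt(0,270))],dl=.04,da=9.3)
```

```text
[0.5337 0.2804 0.2369] [ 180.     0.6 -165.3] t 64.55 F [ 0.2  0.3 -1.3] g 0.045
[{"offset": [0.0102, 0.0086, 0.0018], "angular": [0.0, 0.1, -8.4]}, {"offset": [0.0089, 0.01, 0.0018], "angular": [0.0, 0.1, -8.4]}, {"offset": [0.0073, 0.0112, 0.0018], "angular": [0.0, 0.1, -8.4]}, {"offset": [0.0056, 0.0121, 0.0018], "angular": [0.0, 0.1, -8.4]}, {"offset": [0.0038, 0.0128, 0.0018], "angular": [0.0, 0.1, -8.4]}, {"offset": [0.0019, 0.0132, 0.0018], "angular": [0.0, 0.1, -8.4]}, {"offset": [-0.0001, 0.0134, 0.0019], "angular": [0.0, 0.1, -8.4]}, {"offset": [-0.002, 0.0132, 0.0019], "angular": [0.0, 0.1, -8.4]}, {"offset": [-0.0039, 0.0128, 0.0019], "angular": [0.0, 0.1, -8.4]}]
```

Emit:
move_arm(
  steps=[
    {"offset": [0.0102, 0.0086, 0.0018], "angular": [0, 0, -8.4]},
    {"offset": [0.0089, 0.01, 0.0018], "angular": [0, 0, -8.4]},
    {"offset": [0.0073, 0.0112, 0.0018], "angular": [0, 0, -8.4]},
    {"offset": [0.0056, 0.0121, 0.0018], "angular": [0, 0, -8.4]},
    {"offset": [0.0038, 0.0128, 0.0018], "angular": [0, 0, -8.4]},
    {"offset": [0.0025, 0.0132, 0.0018], "angular": [0, 0, -8.4]},
    {"offset": [0.002, 0.0134, 0.0019], "angular": [0, 0, -8.4]},
    {"offset": [0, 0.0132, 0.0019], "angular": [0, 0, -8.4]},
    {"offset": [0, 0.01, 0.0019], "angular": [0, 0, -6]},
    {"offset": [0, 0, 0], "angular": [0, 0, 0]},
  ],
)

```text
t: 65.8
tool_pos: [0.4188, 0.3204, 0.2094]
tool_rot: [-180.0, -0.3, -89.7]
wrist_force: [0.0, -0.1, 0.7]
grip_width: 0.0452
```

Run:
```python
from h import *
st(); rows([(np.array([.425,.320,.16]),Rt(0,270)),(np.array([.425,.320,.102]),Rt(0,270))],dl=.03,da=9.3)
```

```text
[0.4188 0.3204 0.2094] [-180.    -0.3  -89.7] t 65.8 F [ 0.  -0.1  0.7] g 0.0452
[{"offset": [0.0001, -0.0031, 0.0247], "angular": [0.0, -0.1, 0.2]}, {"offset": [0.0002, -0.0031, 0.0247], "angular": [0.0, -0.1, 0.2]}, {"offset": [0.0, 0.0, 0.029], "angular": [0.0, 0.0, 0.0]}, {"offset": [0.0, 0.0, 0.029], "angular": [0.0, 0.0, 0.0]}]
```

Emit:
move_arm(
  steps=[
    {"offset": [0, -0.0035, 0.0247], "angular": [0, 0, 0]},
    {"offset": [0, -0.0035, 0.0247], "angular": [0, 0, 0]},
    {"offset": [0, 0, 0.027], "angular": [0, 0, 0]},
    {"offset": [0, 0, 0.024], "angular": [0, 0, 0]},
    {"offset": [0, 0, 0], "angular": [0, 0, 0]},
  ],
)

```text
t: 66.42
tool_pos: [0.4277, 0.3196, 0.1048]
tool_rot: [-179.9, -0.3, -90.4]
wrist_force: [0.3, 0.7, -1.1]
grip_width: 0.0449
```

Run:
```python
from h import *
st()
```

```text
[0.4277 0.3196 0.1048] [-179.9   -0.3  -90.4] t 66.42 F [ 0.3  0.7 -1.1] g 0.0449
```

Release in the carton, rise, and go to H2.

Emit:
move_arm(
  steps=[
    {"offset": [0, 0, 0.003], "angular": [0, 0, 0]},
    {"offset": [0, 0, 0], "angular": [0, 0, 0]},
  ],
)

```text
t: 66.68
tool_pos: [0.429, 0.3202, 0.1044]
tool_rot: [-179.8, -0.2, -90.5]
wrist_force: [-0.9, 0.2, -0.2]
grip_width: 0.0453
```

Emit:
move_arm(
  steps=[
    {"offset": [0, 0, 0], "angular": [0, 0, 0]},
    {"offset": [0, 0, 0], "angular": [0, 0, 0]},
    {"offset": [0, 0, -0.03], "angular": [0, 0, 0]},
    {"offset": [0, 0, -0.05], "angular": [0, 0, 0]},
    {"offset": [0, 0, -0.05], "angular": [0, 0, 0]},
  ],
  grip=0.056,
)

```text
t: 67.3
tool_pos: [0.4278, 0.3198, 0.2354]
tool_rot: [-180.0, -0.4, -90.6]
wrist_force: [0.6, 1.1, -0.2]
grip_width: 0.0561
```

Run:
```python
from h import *
st(); houses('scene'); rows([(np.array([.547,.3545,.18]),Rt(0,181))],dl=.04,da=9.9)
```

```text
[0.4278 0.3198 0.2354] [-180.    -0.4  -90.6] t 67.3 F [ 0.6  1.1 -0.2] g 0.0561
scene 900 [559.9 354.2] [85.1 46.5] 1.0 upper 440 [540.2 353.7]
[{"offset": [-0.0039, -0.013, 0.0071], "angular": [0.0, 0.0, 9.8]}, {"offset": [-0.006, -0.0121, 0.007], "angular": [0.0, 0.0, 9.8]}, {"offset": [-0.008, -0.0109, 0.007], "angular": [0.0, 0.0, 9.8]}, {"offset": [-0.0098, -0.0094, 0.007], "angular": [0.0, 0.0, 9.8]}, {"offset": [-0.0112, -0.0076, 0.007], "angular": [0.0, 0.0, 9.8]}, {"offset": [-0.0124, -0.0056, 0.007], "angular": [0.0, 0.0, 9.8]}, {"offset": [-0.0131, -0.0034, 0.007], "angular": [0.0, 0.0, 9.8]}, {"offset": [-0.0135, -0.0011, 0.007], "angular": [0.0, 0.0, 9.8]}, {"offset": [-0.0135, 0.0012, 0.007], "angular": [0.0, 0.0, 9.8]}]
```

Emit:
move_arm(
  steps=[
    {"offset": [-0.0039, -0.013, 0.004], "angular": [0, 0, 9.8]},
    {"offset": [-0.006, -0.0121, 0.005], "angular": [0, 0, 9.8]},
    {"offset": [-0.008, -0.0109, 0.005], "angular": [0, 0, 9.8]},
    {"offset": [-0.0098, -0.0094, 0.005], "angular": [0, 0, 9.8]},
    {"offset": [-0.0112, -0.0076, 0.005], "angular": [0, 0, 9.8]},
    {"offset": [-0.0124, -0.0056, 0.005], "angular": [0, 0, 9.8]},
    {"offset": [-0.0131, -0.0034, 0.005], "angular": [0, 0, 9.8]},
    {"offset": [-0.0135, -0.0011, 0.005], "angular": [0, 0, 9.8]},
    {"offset": [-0.011, 0.001, 0.005], "angular": [0, 0, 7]},
    {"offset": [0, 0, 0], "angular": [0, 0, 0]},
  ],
  grip=0.06,
)

```text
t: 68.6
tool_pos: [0.5533, 0.3542, 0.2029]
tool_rot: [179.8, 1.2, -178.9]
wrist_force: [-0.2, -0.4, 0.2]
grip_width: 0.0598
```

Run:
```python
from h import *
st(); houses('wrist'); rows([(np.array([.547,.3545,.11]),Rt(0,181)),(np.array([.547,.3545,.085]),Rt(0,181))],dl=.03,da=9.9)
```

```text
[0.5533 0.3542 0.2029] [ 179.8    1.2 -178.9] t 68.6 F [-0.2 -0.4  0.2] g 0.0598
wrist 5199 [561.8 355.5] [84.7 46.2] 0.9 upper 3243 [542.  355.2]
[{"offset": [0.002, 0.0, 0.0233], "angular": [0.1, 0.3, 0.1]}, {"offset": [0.0019, 0.0001, 0.0233], "angular": [0.1, 0.3, 0.1]}, {"offset": [0.0017, 0.0001, 0.0233], "angular": [0.1, 0.3, 0.1]}, {"offset": [0.0016, 0.0001, 0.0233], "angular": [0.1, 0.3, 0.1]}, {"offset": [0.0, 0.0, 0.025], "angular": [0.0, 0.0, 0.0]}]
```

Emit:
move_arm(
  steps=[
    {"offset": [0.002, 0.0005, 0.023], "angular": [0.1, 0.3, 0]},
    {"offset": [0.002, 0, 0.023], "angular": [0.1, 0.3, 0]},
    {"offset": [0.002, 0, 0.023], "angular": [0, 0.3, 0]},
    {"offset": [0.002, 0, 0.023], "angular": [0, 0.3, 0]},
    {"offset": [0, 0, 0.019], "angular": [0, 0, 0]},
    {"offset": [0, 0, 0], "angular": [0, 0, 0]},
  ],
)

```text
t: 69.4
tool_pos: [0.5447, 0.3549, 0.0926]
tool_rot: [179.8, 0.2, -178.0]
wrist_force: [-0.2, -1.2, -0.2]
grip_width: 0.0601
```

Emit:
move_arm(
  steps=[
    {"offset": [0, 0, 0], "angular": [0, 0, 0]},
    {"offset": [0, 0, 0], "angular": [0, 0, 0]},
    {"offset": [0, 0, 0], "angular": [0, 0, 0]},
    {"offset": [0, 0, 0], "angular": [0, 0, 0]},
  ],
  grip=0.02,
  force=40,
)

```text
t: 69.9
tool_pos: [0.5457, 0.3558, 0.0967]
tool_rot: [179.7, 0.5, -177.9]
wrist_force: [-0.7, 0.2, 0.2]
grip_width: 0.0449
```

Emit:
move_arm(
  steps=[
    {"offset": [0, 0, -0.04], "angular": [0, 0, 0]},
    {"offset": [0, 0, -0.05], "angular": [0, 0, 0]},
    {"offset": [0, 0, -0.05], "angular": [0, 0, 0]},
    {"offset": [0, 0, 0], "angular": [0, 0, 0]},
  ],
)

```text
t: 70.4
tool_pos: [0.5442, 0.3546, 0.2401]
tool_rot: [179.7, 0.4, -177.8]
wrist_force: [0.9, 0.5, -0.6]
grip_width: 0.045
```

Run:
```python
from h import *
st(); rows([(np.array([.333,.320,.22]),Rt(0,270))],dl=.04,da=9.9)
```

```text
[0.5442 0.3546 0.2401] [ 179.7    0.4 -177.8] t 70.4 F [ 0.9  0.5 -0.6] g 0.045
[{"offset": [0.0236, -0.003, 0.0021], "angular": [0.0, 0.1, -9.8]}, {"offset": [0.0238, 0.0011, 0.0021], "angular": [0.0, 0.1, -9.8]}, {"offset": [0.0232, 0.0051, 0.0021], "angular": [0.0, 0.1, -9.8]}, {"offset": [0.022, 0.009, 0.0021], "angular": [0.0, 0.1, -9.8]}, {"offset": [0.0202, 0.0126, 0.0021], "angular": [0.0, 0.1, -9.8]}, {"offset": [0.0178, 0.0158, 0.0022], "angular": [0.0, 0.1, -9.8]}, {"offset": [0.0148, 0.0186, 0.0022], "angular": [0.0, 0.1, -9.8]}, {"offset": [0.0115, 0.0208, 0.0022], "angular": [0.0, 0.1, -9.8]}, {"offset": [0.0078, 0.0225, 0.0022], "angular": [0.0, 0.1, -9.8]}]
```

Emit:
move_arm(
  steps=[
    {"offset": [0.0236, -0.003, 0.001], "angular": [0, 0, -9.8]},
    {"offset": [0.0238, 0.0011, 0.001], "angular": [0, 0, -9.8]},
    {"offset": [0.0232, 0.0051, 0.001], "angular": [0, 0, -9.8]},
    {"offset": [0.022, 0.009, 0.001], "angular": [0, 0, -9.8]},
    {"offset": [0.0202, 0.0126, 0.001], "angular": [0, 0, -9.8]},
    {"offset": [0.0178, 0.0158, 0.001], "angular": [0, 0, -9.8]},
    {"offset": [0.0148, 0.0186, 0.001], "angular": [0, 0, -9.8]},
    {"offset": [0.0115, 0.0208, 0.001], "angular": [0, 0, -9.8]},
    {"offset": [0.006, 0.015, 0], "angular": [0, 0, -7]},
    {"offset": [0, 0, 0], "angular": [0, 0, 0]},
  ],
)

```text
t: 71.65
tool_pos: [0.3331, 0.312, 0.2213]
tool_rot: [179.9, -0.1, -89.6]
wrist_force: [-0.3, 0.6, -0.6]
grip_width: 0.0452
```

Run:
```python
from h import *
st()
im,d,s=snap('scene'); V=cloud('scene',d,s).reshape(-1,3)
m=(V[:,0]>.285)&(V[:,0]<.47)&(V[:,1]>.268)&(V[:,1]<.4)&(V[:,2]>.018)&(V[:,2]<.05); P=V[m]; r=cv2.minAreaRect((P[:,:2]*1000).astype(np.float32)); print('H1 in carton',r)
rows([(np.array([.331,.320,.16]),Rt(0,270)),(np.array([.331,.320,.107]),Rt(0,270))],dl=.03,da=9.3)
```

```text
[0.3331 0.312  0.2213] [ 1.799e+02 -1.000e-01 -8.960e+01] t 71.65 F [-0.3  0.6 -0.6] g 0.0452
H1 in carton ((428.6078796386719, 330.90576171875), (49.63210678100586, 84.618896484375), 0.8161839842796326)
[{"offset": [-0.0026, 0.0008, 0.0204], "angular": [0.0, 0.0, 0.1]}, {"offset": [-0.0026, 0.0009, 0.0204], "angular": [0.0, 0.0, 0.1]}, {"offset": [-0.0026, 0.0009, 0.0205], "angular": [0.0, 0.0, 0.1]}, {"offset": [0.0, 0.0, 0.0265], "angular": [0.0, 0.0, 0.0]}, {"offset": [0.0, 0.0, 0.0265], "angular": [0.0, 0.0, 0.0]}]
```

Emit:
move_arm(
  steps=[
    {"offset": [-0.0026, 0.001, 0.0204], "angular": [0, 0, 0]},
    {"offset": [-0.0026, 0.001, 0.0204], "angular": [0, 0, 0]},
    {"offset": [-0.0026, 0.001, 0.0204], "angular": [0, 0, 0]},
    {"offset": [0, 0, 0.025], "angular": [0, 0, 0]},
    {"offset": [0, 0, 0.023], "angular": [0, 0, 0]},
    {"offset": [0, 0, 0], "angular": [0, 0, 0]},
  ],
)

```text
t: 72.45
tool_pos: [0.3351, 0.3215, 0.1075]
tool_rot: [180.0, -0.1, -90.6]
wrist_force: [0.4, -0.6, 0.5]
grip_width: 0.0455
```

Emit:
move_arm(
  steps=[
    {"offset": [0, 0, 0.003], "angular": [0, 0, 0]},
    {"offset": [0, 0, 0], "angular": [0, 0, 0]},
  ],
)

```text
t: 72.7
tool_pos: [0.3363, 0.3221, 0.1055]
tool_rot: [-179.9, -0.0, -90.8]
wrist_force: [-0.4, -0.8, -1.0]
grip_width: 0.0453
```

Emit:
move_arm(
  steps=[
    {"offset": [0, 0, 0], "angular": [0, 0, 0]},
    {"offset": [0, 0, 0], "angular": [0, 0, 0]},
    {"offset": [0, 0, -0.03], "angular": [0, 0, 0]},
    {"offset": [0, 0, -0.05], "angular": [0, 0, 0]},
    {"offset": [0, 0, -0.05], "angular": [0, 0, 0]},
    {"offset": [0, 0, -0.04], "angular": [0, 0, 0]},
    {"offset": [0, 0, 0], "angular": [0, 0, 0]},
    {"offset": [0, 0, 0], "angular": [0, 0, 0]},
  ],
  grip=0.056,
)

```text
t: 73.7
tool_pos: [0.336, 0.3223, 0.2833]
tool_rot: [-179.7, 0.2, -90.8]
wrist_force: [0.1, 0.2, -0.4]
grip_width: 0.0564
```

Run:
```python
from h import *
st(); towers(name='fin')
im,d,s=snap('scene','finA'); V=cloud('scene',d,s).reshape(-1,3)
im2,d2,s2=snap('side','finB')
a=cv2.imread('pics/finA.png')[80:400,120:480]; b=cv2.imread('pics/finB.png')[110:350,130:430]
cv2.imwrite('pics/fin.png',np.hstack([cv2.resize(a,(400,356),interpolation=cv2.INTER_CUBIC),cv2.resize(b,(400,356),interpolation=cv2.INTER_CUBIC)]))
for c,n in [('scene','glue'),('scene','spray'),('side','spray')]:
    for o in robot.outline_of(n,c)[:1]:
        W=cloud(c,*( (d,s) if c=='scene' else (d2,s2))); Q=W[o['region']]; Q=Q[np.isfinite(Q[:,0])]; print(c,n,round(o['p'],2),np.median(Q,0).round(3))
```

```text
[0.336  0.3223 0.2833] [-179.7    0.2  -90.8] t 73.7 F [ 0.1  0.2 -0.4] g 0.0564
scene -0.16 428 [ 0.6658 -0.1631] -2.3 [0.0908 0.0359] 0.0529
scene -0.01 454 [ 0.5754 -0.0094] -9.3 [0.089  0.0349] 0.053
scene 0.13 520 [0.5236 0.1439] -11.3 [0.0893 0.0349] 0.053
side -0.16 267 [ 0.6648 -0.1641] -3.5 [0.0914 0.0348] 0.0523
side -0.01 227 [ 0.5752 -0.01  ] -8.6 [0.0906 0.0349] 0.0523
side 0.13 196 [0.5235 0.1433] -10.9 [0.0916 0.0349] 0.0523
scene glue 0.63 [0.718 0.291 0.082]
scene spray 0.71 [ 0.654 -0.406  0.111]
side spray 0.65 [ 0.637 -0.439  0.101]
```

View pics/fin.png

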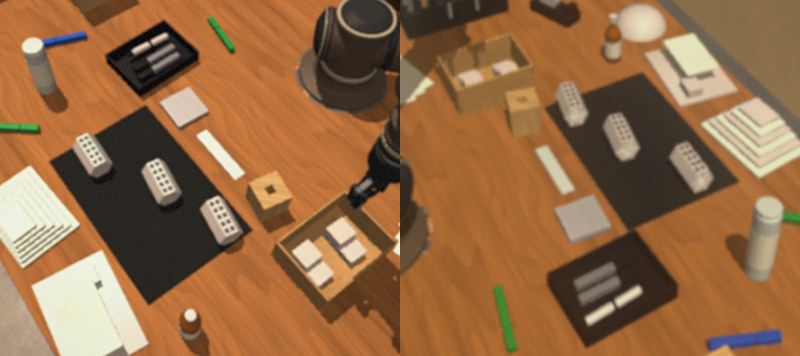

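The final picture shows three window faces up, the pen and both markers in the tray, both houses in the carton, and the glue bottle and spray can where they were. I'm handing in.

Run:
```python
from station import robot
print(robot.close_job())
```

```text
the job is handed in; nothing more can be done
None
```

The job is done and handed in at about 74 s of robot time; the hand-in gives no verdict.

- **Towers:** All three were rolled flat by flat on the mat: one twice toward +x, the middle one once toward -x, and the third three times toward -x. The last pictures show all three window faces up and all three towers lying flat on the mat.
- **Pen:** The button was pressed against the steel plate until the force rose sharply (about 6 N to 13 N). The wrist picture then showed no button sticking out, though I could not read its travel directly. The pen now lies in the black tray.
- **Markers and houses:** Both black-capped markers are in the tray and both house blocks are in the cardboard box. One house had been knocked aside during the run, so I measured again before picking it up.
- **Bystanders:** The glue bottle and spray can measure within a few millimetres of where they started. The blue and green look-alikes were left alone.

Some things did not go cleanly:
- The first tower took three tries before it rolled. The first two failed because of a sign error in my contact offset.
- The finger slipped over the middle tower once without moving it, and the retry worked.
- The third tower ended about 11 mm further along than one roll should take it, so it probably slid a little on the mat.
- The fingertips pressed on the mat once with about 11 N, below the 40 N limit.

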